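# Kit the long frame posts upright in the rack and bar it

## Robot

A 6-joint arm with a two-finger parallel gripper is mounted at the origin on a cart in front of the work surface, level with it; the furniture and walls round the work are solid. World frame = base frame: x ahead of the robot, y to its left, z up, the work surface at z = 0. Lengths are in m, angles in rad, forces in N, time in s.
With the tool pointing down it reaches from about 0.35 to 0.775 m from the base axis. Payload 5.5 kg.
Tool frame: the origin (TCP) lies on the centre line of the jaws, within the pads' length; the fingertips stand 17 mm ahead of it and the grasp point (between the pads) lies 2 mm behind it; z points along the fingers, y is the direction in which the jaws open and shut (so a half turn about z gives the same grasp; the last joint's range is limited). The gripper opens to 85 mm and grips with 20 to 120 N. Pads are 22 mm wide; open, the fingers measure 114 mm over their backs; the gripper's body (76 mm by 85 mm) begins 54 mm behind the grasp point. The pads swing forward as they close: fully open they stand 13 mm farther back than shut.
Start: joints at [-0.14, 0.313, 0.046, 1.304, 0, 1.431], TCP at [0.575, -0, 0.248] pointing down, gripper open.
Joint ranges: [-2.76, 2.76], [-0.86, 1.69], [-1.03, 1.26], [-2.2, 2.34], [-1.47, 1.5], [-3.14, 3.14]. Speed limits (rad/s): [2.57, 2.57, 3.14, 3.14, 3.14, 3.14].

## Interface

Orientations are given as a unit quaternion [w, x, y, z].
In Python, from workcell import env gives the robot as it stands.
- The arm moves only by the tool servo_tool, never from a script. Its argument "increments" is a list of rows, each an object of numbers: "claw": the closure, from 0 (fully open) to 1 (shut); "x", "y", "z": the shift along the world's x, y, z in units of 25 mm (1.0 is 25 mm); "ax", "ay", "az": the turn, a rotation vector about the world's x, y, z in units of 8 degrees (1.0 is 8 degrees). A call has 1 to 5 rows; each row shifts and turns the commanded pose from where the row before left it; what a row does not reach is not made up. A row lasts 1/10 s, in which the tool goes at most 50 mm and 8.59 degrees, less where a joint would pass 70% of its speed; a pose out of reach is approached as far as the arm can. A call is refused whole if a number of a shift passes 1 or a number of a turn 1, either way. A call with a gripper value outside its range is refused whole. The fingers move at their own pace and stop on an object; "newtons" is the grip in N (left out, the last holds). Time passes only in rows, so rows that do not move let the fingers close. It gives the time, the measured TCP pose, the force and the opening at its end, in the units of the state.
- env.get_state(): the state, without advancing time (a new reading comes with each control period).
- env.read_camera(name): name is "scene" or "side" or "wrist"; returns the picture (400x640x3 uint8, red, green, blue); there is no depth.
- env.calibration(name): a dict with "K" (3x3 intrinsics, pixels), "world_to_cam" (4x4, takes a point from world to camera coordinates). Camera axes: x right, y down, z forward; pixel columns grow to the right and rows downward; lengths in m; the calibration is good to about 2 mm. A picture is of the moment at which its call begins: read the wrist's pose just before it. calibration takes no time and is no camera call; for the wrist camera it gives the pose at the moment of the call.
- env.hand_in(): hands the job in, once; it reports no verdict.
The state is a dict: "clock": time; "joint_pos": joint angles; "qvel": joint speeds; "tau": joint torques, N m; "tcp_pos": TCP position; "orientation": TCP orientation; "wrist_force": force on the tool from outside, world axes, zero at the start; "ft_torque": the same for the moment, N m; "finger_gap": finger opening in m.
Only numpy, scipy, OpenCV 4.12 (cv2) and the standard library are available. Lean on these libraries where they do the work, as an engineer would, in place of code of your own. Each camera call takes 0.05 s, during which the arm holds its last target.

## Task

Load the rack with the long frame posts, leaving the short look-alikes lying on the bench. Pick each long post up flat, catch its free end under the lip of the fixed turning stop and lift so that the post swivels upright in the fingers, then stand it upright in a bay of the rack, one post to a bay. When all long posts that are there stand in the rack, swing the bar down across the front until it lies in its catch, and leave the tape roll, screwdriver and bottle where they are.

Things in the scene. Friction and masses are not known exactly. Their poses are not given: they have to be found in the camera images.
- post_rack: grey post rack fixed to the bench, 216 mm long (y); origin at the bench surface under the middle bay, x to the back, y to the hinge end. Three bays in a row (see bay points), dividers 10 mm thick and back wall 77 mm high above the bench; the front is open above a lip 22 mm high. At x = -33 mm stand the bar's hinge (y = +93 mm) and forked catch (y = -93 mm), both 60 mm high.
- bay_1 (a point): centre of the floor of the right bay, 12 mm above the bench; the bay is 42 x 42 mm inside
- bay_2 (a point): centre of the floor of the middle bay, 12 mm above the bench; the bay is 42 x 42 mm inside
- bay_3 (a point): centre of the floor of the left (hinge end) bay, 12 mm above the bench; the bay is 42 x 42 mm inside
- bar (a joint): angle of the steel swing bar on the rack: 0 = level across the front of the bays, lying in the forked catch; grows as it swings up and over (pi/2 = straight up). Starts open at 1.65 to 1.85. It stays where it is left and takes under 2 N at its grip to move.
- bar_hinge (a point): hinge of the swing bar, 48 mm above the bench; the hinge line is the rack's x axis direction. The bar, 10 x 10 mm, swings in the plane x = -33 mm of the rack.
- stop: turning stop fixed to the bench: an aluminium bracket with a steel lip plate on top, 70 mm wide (y), 8 mm thick, top 88 mm above the bench. Origin at the bench surface; the front is at -x. Under the lip it is open to the front for 46 mm, down to a base plate 8 mm thick.
- lip_edge (a point): middle of the lower front edge of the lip, 80 mm above the bench (35 mm in front of the stop's origin); the edge runs along the stop's y axis, and the lip's front face above it is upright
- post_1_mid (a point): centre of a long frame post: square aluminium extrusion 30 x 30 mm, 120 mm long, flat black caps at both ends (the ends are alike), 65 to 125 g. Its x axis runs along the post. It starts lying flat on the bench. There are two or three long posts; absent ones read None.
- post_2_mid (a point): centre of a long frame post: square aluminium extrusion 30 x 30 mm, 120 mm long, flat black caps at both ends (the ends are alike), 65 to 125 g. Its x axis runs along the post. It starts lying flat on the bench. There are two or three long posts; absent ones read None.
- post_3_mid (a point): centre of a long frame post: square aluminium extrusion 30 x 30 mm, 120 mm long, flat black caps at both ends (the ends are alike), 65 to 125 g. Its x axis runs along the post. It starts lying flat on the bench. There are two or three long posts; absent ones read None.
- short_1_mid (a point): centre of a short post, a look-alike 30 x 30 mm and only 95 mm long, x along the post. Starts lying flat on the bench; not wanted. One or two are present.
- short_2_mid (a point): centre of a short post, a look-alike 30 x 30 mm and only 95 mm long, x along the post. Starts lying flat on the bench; not wanted. One or two are present.
- roll: roll of amber tape 60 mm across, 18 mm high, lying at the right; bystander
- driver: screwdriver, green handle, 152 mm long, lying at the right; bystander
- bottle: white pump bottle with a blue top, 58 mm across, 121 mm high, at the far left; bystander
- bar_grip (a point): centre of the black grip at the free end of the swing bar: 13 x 13 mm in section, 30 mm long along the bar, 208 mm from the hinge; with the bar closed it sticks out beyond the catch
Things that resemble listed ones, but are neither listed nor needed, are in the scene too. What is shaped like the part that bears post_3_mid but green is not meant.

How it is judged:
On the way, in this order (a step that is already met when the one before it is completed fails the run):
1. a long post held in the fingers is swivelled up (more than about 45 degrees) while pressing against the turning stop (((contact force between post_1 and stop above 0.3 N and contact force between post_1 and the fingers above 1 N and angle between the x axis of post_1_mid and the z axis of post_rack, either way round below 0.8 rad) or (contact force between post_2 and stop above 0.3 N and contact force between post_2 and the fingers above 1 N and angle between the x axis of post_2_mid and the z axis of post_rack, either way round below 0.8 rad) or (contact force between post_3 and stop above 0.3 N and contact force between post_3 and the fingers above 1 N and angle between the x axis of post_3_mid and the z axis of post_rack, either way round below 0.8 rad))), for 0.1 s.
2. the last long post is swivelled up against the turning stop in the same way, the others being in the rack (((contact force between post_1 and stop above 0.3 N and contact force between post_1 and the fingers above 1 N and angle between the x axis of post_1_mid and the z axis of post_rack, either way round below 0.8 rad and horizontal distance between each of post_2_mid, post_3_mid and post_rack below 0.09 m and height (world z) of each of post_2_mid, post_3_mid above 0.05 m) or (contact force between post_2 and stop above 0.3 N and contact force between post_2 and the fingers above 1 N and angle between the x axis of post_2_mid and the z axis of post_rack, either way round below 0.8 rad and horizontal distance between each of post_1_mid, post_3_mid and post_rack below 0.09 m and height (world z) of each of post_1_mid, post_3_mid above 0.05 m) or (contact force between post_3 and stop above 0.3 N and contact force between post_3 and the fingers above 1 N and angle between the x axis of post_3_mid and the z axis of post_rack, either way round below 0.8 rad and horizontal distance between each of post_1_mid, post_2_mid and post_rack below 0.09 m and height (world z) of each of post_1_mid, post_2_mid above 0.05 m))), for 0.1 s.
3. every long post present stands upright in a bay while the bar is still open (angle between the x axis of each of post_1_mid, post_2_mid, post_3_mid and the z axis of post_rack, either way round below 0.1 rad and x of post_1_mid in the frame of post_rack between -0.012 and 0.012 m and y of post_1_mid in the frame of post_rack between -0.064 and 0.064 m and z of post_1_mid in the frame of post_rack between 0.066 and 0.078 m and x of post_2_mid in the frame of post_rack between -0.012 and 0.012 m and y of post_2_mid in the frame of post_rack between -0.064 and 0.064 m and z of post_2_mid in the frame of post_rack between 0.066 and 0.078 m and x of post_3_mid in the frame of post_rack between -0.012 and 0.012 m and y of post_3_mid in the frame of post_rack between -0.064 and 0.064 m and z of post_3_mid in the frame of post_rack between 0.066 and 0.078 m and value of joint bar above 1 rad), for 0.2 s.
At the end, for the whole second after the job is handed in: Every long post present stands at rest on a bay floor, within 0.1 rad of upright; the bar is closed (under 0.05 rad) in its catch; the short posts lie on the bench (angle between the x axis of each of post_1_mid, post_2_mid, post_3_mid and the z axis of post_rack, either way round below 0.1 rad and x of post_1_mid in the frame of post_rack between -0.012 and 0.012 m and y of post_1_mid in the frame of post_rack between -0.064 and 0.064 m and z of post_1_mid in the frame of post_rack between 0.066 and 0.078 m and x of post_2_mid in the frame of post_rack between -0.012 and 0.012 m and y of post_2_mid in the frame of post_rack between -0.064 and 0.064 m and z of post_2_mid in the frame of post_rack between 0.066 and 0.078 m and x of post_3_mid in the frame of post_rack between -0.012 and 0.012 m and y of post_3_mid in the frame of post_rack between -0.064 and 0.064 m and z of post_3_mid in the frame of post_rack between 0.066 and 0.078 m and value of joint bar below 0.05 rad and linear speed of each of post_1, post_2, post_3 below 0.02 m/s and height (world z) of each of short_1_mid, short_2_mid below 0.03 m); the robot touches nothing.
It fails at once if a bystander (roll, screwdriver, bottle) is pushed more than 3 cm (distance of any of roll, driver, bottle from where it was at the start of the episode above 0.03 m).
Of post_1, post_2, post_3 only 2 to 3 are there at a start; the rules pass over those that are not, and their reading is None.
Of short_1, short_2 only 1 to 2 are there at a start; the rules pass over those that are not, and their reading is None.
At some moment in a run one of post_1, post_2, post_3, short_1, short_2 may be knocked a few centimetres aside while the robot is not near it.
It also fails if it takes over 210 s, if anything falls off the work surface, if the arm or the gripper's body presses on something with over 40 N, if the wrist force passes 120 N, or if a joint passes its speed limit or range.

## Working session

There is one attempt and no reset: what is moved stays moved. The work goes in short steps, Python scripts to look and compute and a tool call to move; the robot and the scene stay as the last step left them, time stands still between calls to the robot, and variables do not carry over. Pictures are saved under pics/ and viewed, and the job is handed in when it is done.

Besides the shell and the picture viewer there is one more tool, called after "Request:" by a JSON object that holds its "op" and its "data", one argument or row to a line. servo_tool: Moves the arm, as the interface text tells. Its arguments: {"type":"object","properties":{"increments":{"type":"array"},"newtons":{"type":"number"}},"required":["increments"]}

```bash
ls; mkdir -p pics
python3 - <<'E'
from workcell import env
import cv2
s=env.get_state();print(s)
for n in ["scene","side","wrist"]:
    c=env.calibration(n);print(n,c)
    cv2.imwrite(f"pics/{n}0.png",env.read_camera(n)[:,:,::-1])
E
```

```text
pics
{'clock': 0.0, 'joint_pos': array([-1.39628391e-01,  3.14024731e-01,  4.49631628e-02,  1.30360301e+00,
        9.12289667e-06,  1.43119931e+00]), 'qvel': array([-8.17199837e-05, -2.70191877e-04, -1.73026961e-03,  1.02623646e-03,
        1.47158127e-03, -2.50100714e-03]), 'tau': array([-2.90074182e-03, -4.80629075e+01,  2.98531097e+01,  1.95313990e-02,
       -3.83516899e-04, -4.27451073e-05]), 'tcp_pos': array([5.74511637e-01, 4.52917989e-05, 2.47388540e-01]), 'orientation': array([-7.48763896e-04,  7.07117568e-01,  7.07095377e-01, -5.58538466e-04]), 'wrist_force': array([ 0.56252314, -0.8835285 ,  0.11019589]), 'ft_torque': array([ 0.07014795,  0.03068031, -0.00290347]), 'finger_gap': 0.08537680156494402}
scene {'K': array([[488.24338143,   0.        , 320.87168268],
       [  0.        , 488.24338143, 200.73609554],
       [  0.        ,   0.        ,   1.        ]]), 'world_to_cam': array([[ 0.83847295, -0.54480883, -0.01210174, -0.32552945],
       [-0.22978722, -0.33333678, -0.91437652,  0.24489214],
       [ 0.49412645,  0.7694608 , -0.40468398,  1.10794749],
       [ 0.  
[... 302 characters left out ...]
0.17748657, -0.3429094 , -0.92244873,  0.22265329],
       [ 0.40953432,  0.82657889, -0.38606863,  0.91743881],
       [ 0.        ,  0.        ,  0.        ,  1.        ]])}
wrist {'K': array([[311.33901642,   0.        , 318.97476903],
       [  0.        , 311.33901642, 194.98121284],
       [  0.        ,   0.        ,   1.        ]]), 'world_to_cam': array([[ 9.99998998e-01,  6.60321495e-04, -1.25209617e-03,
        -5.75379055e-01],
       [ 1.03417128e-03, -9.44781623e-01,  3.27698972e-01,
        -4.18044327e-02],
       [-9.66570777e-04, -3.27699938e-01, -9.44781359e-01,
         3.80621458e-01],
       [ 0.00000000e+00,  0.00000000e+00,  0.00000000e+00,
         1.00000000e+00]])}
```

View pics/scene0.png

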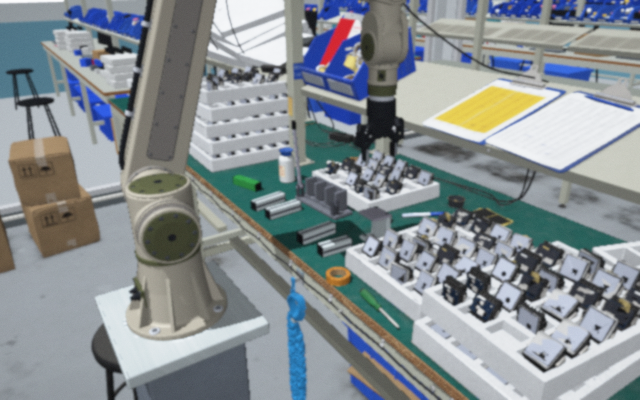

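View pics/side0.png

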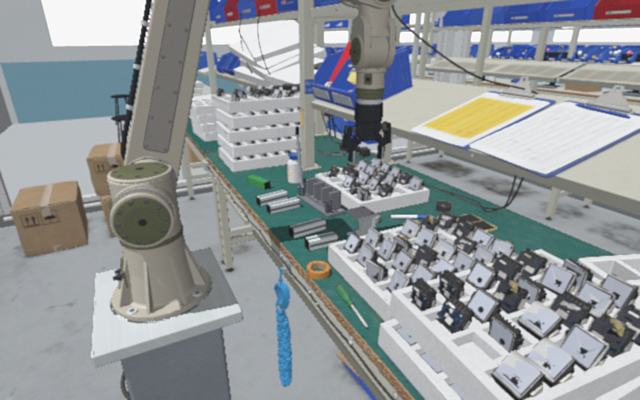

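View pics/wrist0.png

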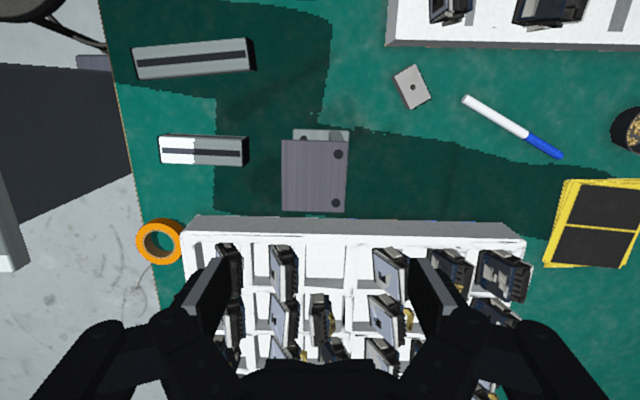

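Request:
{"op": "servo_tool", "data": {
  "increments": [
    {"y": 1, "z": 0.5},
    {"y": 1, "z": 0.5},
    {"y": 1, "z": 0.5},
    {"y": 1, "z": 0.5},
    {"y": 1, "z": 0.5}
  ]
}}

```text
schema error: expected keys claw, x, y, z, ax, ay, az
```

Request:
{"op": "servo_tool", "data": {
  "increments": [
    {"y": 1, "z": 0.5, "x": -0.5},
    {"y": 0.6, "x": -0.5},
    {},
    {},
    {}
  ]
}}

```text
schema error: expected keys claw, x, y, z, ax, ay, az
```

```bash
cat > h.py <<'E'
from workcell import env
import numpy as np, cv2
np.set_printoptions(precision=4,suppress=True)
def look(n,f,up=1):
    c=env.calibration(n); im=env.read_camera(n)[:,:,::-1].copy()
    cv2.imwrite(f"pics/{f}.png",im); np.savez(f"pics/{f}.npz",im=im,K=c["K"],T=c["world_to_cam"]); return im,c
def load(f):
    d=np.load(f"pics/{f}.npz"); return d["im"],d["K"],d["T"]
def ray(K,T,px,z):
    px=np.atleast_2d(np.array(px,float)); R=T[:3,:3];o=-R.T@T[:3,3]
    d=(np.linalg.inv(K)@np.c_[px,np.ones(len(px))].T).T@R
    return o+d*((z-o[2])/d[:,2])[:,None]
def proj(K,T,P):
    P=np.atleast_2d(np.array(P,float)); c=P@T[:3,:3].T+T[:3,3]; q=c@K.T; return q[:,:2]/q[:,2:]
def st():
    s=env.get_state(); print("t",s["clock"],"tcp",s["tcp_pos"],"q",s["orientation"],"gap",s["finger_gap"],"F",s["wrist_force"],"j",s["joint_pos"])
E
python3 - <<'E'
from h import *
st(); im,c=look("wrist","w1")
E
```

```text
t 0.15 tcp [0.5746 0.     0.2476] q [-0.0005  0.7071  0.7071 -0.0004] gap 0.08569082221965092 F [-0.0954  0.2548 -0.2445] j [-0.1396  0.3138  0.0452  1.3036 -0.      1.4312]
```

All keys needed in every row.

Request:
{"op": "servo_tool", "data": {
  "increments": [
    {"claw": 0, "x": 0, "y": 1, "z": 0.5, "ax": 0, "ay": 0, "az": 0},
    {"claw": 0, "x": 0, "y": 1, "z": 0.5, "ax": 0, "ay": 0, "az": 0},
    {"claw": 0, "x": 0, "y": 1, "z": 0.5, "ax": 0, "ay": 0, "az": 0},
    {"claw": 0, "x": 0, "y": 1, "z": 0.5, "ax": 0, "ay": 0, "az": 0},
    {"claw": 0, "x": -0.5, "y": 1, "z": 0.5, "ax": 0, "ay": 0, "az": 0}
  ]
}}

```text
clock: 0.7
tcp_pos: [0.5632, 0.1258, 0.3106]
orientation: [-0.0, 0.707, 0.707, -0.0]
wrist_force: [0.6, 0.8, 0.2]
finger_gap: 0.0851
```

Request:
{"op": "servo_tool", "data": {
  "increments": [
    {"claw": 0, "x": -0.5, "y": 1, "z": 0.5, "ax": 0, "ay": 0, "az": 0},
    {"claw": 0, "x": -0.5, "y": 0.6, "z": 0.5, "ax": 0, "ay": 0, "az": 0},
    {"claw": 0, "x": 0, "y": 0, "z": 0, "ax": 0, "ay": 0, "az": 0},
    {"claw": 0, "x": 0, "y": 0, "z": 0, "ax": 0, "ay": 0, "az": 0}
  ]
}}

```text
clock: 1.1
tcp_pos: [0.5376, 0.165, 0.3361]
orientation: [0.001, 0.707, 0.707, 0.0]
wrist_force: [0.5, 0.6, -0.3]
finger_gap: 0.0856
```

Run:
```python
from h import *
st(); im,c=look("wrist","w2")
```

```text
t 1.1 tcp [0.5376 0.165  0.3361] q [0.0005 0.7068 0.7074 0.0003] gap 0.08561634707439593 F [ 0.49    0.6301 -0.3191] j [ 0.1554  0.2812  0.2153  1.5038 -0.0005  1.7254]
```

View pics/w2.png

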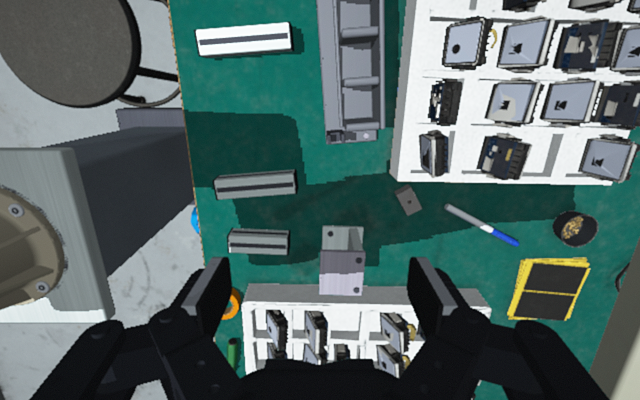

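Request:
{"op": "servo_tool", "data": {
  "increments": [
    {"claw": 0, "x": 0, "y": 1, "z": 0, "ax": 0, "ay": 0, "az": 0},
    {"claw": 0, "x": -0.4, "y": 1, "z": 0, "ax": 0, "ay": 0, "az": 0},
    {"claw": 0, "x": -0.4, "y": 1, "z": 0, "ax": 0, "ay": 0, "az": 0},
    {"claw": 0, "x": 0, "y": 0.4, "z": 0, "ax": 0, "ay": 0, "az": 0},
    {"claw": 0, "x": 0, "y": 0, "z": 0, "ax": 0, "ay": 0, "az": 0}
  ]
}}

```text
clock: 1.65
tcp_pos: [0.5179, 0.2502, 0.335]
orientation: [-0.0, 0.707, 0.707, -0.0]
wrist_force: [0.8, 0.7, -0.3]
finger_gap: 0.0854
```

Run:
```python
from h import *
st(); im,c=look("wrist","w3")
```

```text
t 1.65 tcp [0.5179 0.2502 0.335 ] q [-0.0001  0.7068  0.7074 -0.0005] gap 0.0854304890210621 F [ 0.8412  0.702  -0.2727] j [ 0.3106  0.3094  0.2509  1.5132 -0.0003  1.8806]
```

View pics/w3.png

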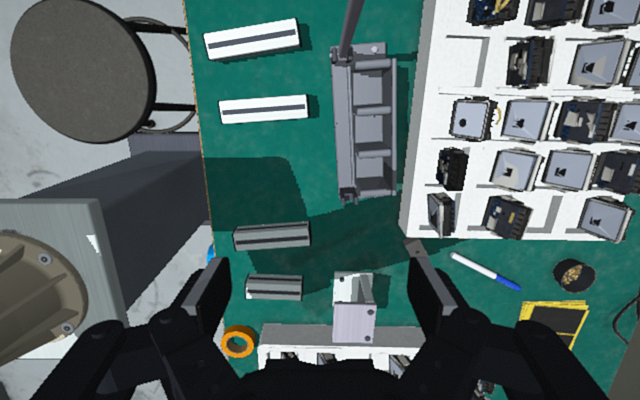

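Run:
```python
from h import *
im,K,T=load("w3")
cv2.imwrite("pics/w3a.png",cv2.resize(im[5:140,190:440],None,fx=3.2,fy=3.2,interpolation=cv2.INTER_CUBIC))
cv2.imwrite("pics/w3b.png",cv2.resize(im[190:360,220:420],None,fx=3.4,fy=3.4,interpolation=cv2.INTER_CUBIC))
cv2.imwrite("pics/w3c.png",cv2.resize(im[20:220,320:420],None,fx=3,fy=3,interpolation=cv2.INTER_CUBIC))
```

```text
(no output)
```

View pics/w3a.png

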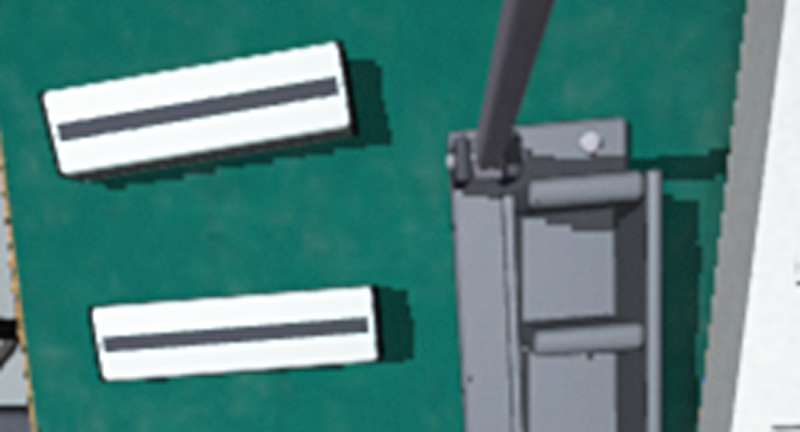

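View pics/w3b.png

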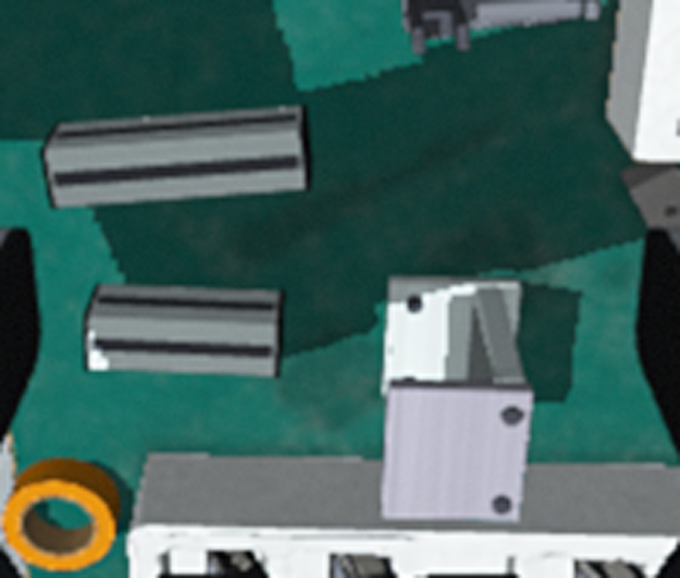

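View pics/w3c.png

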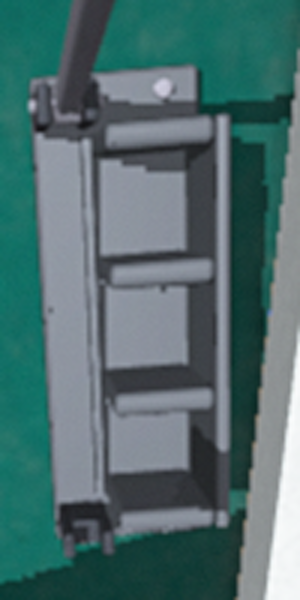

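Run:
```python
from h import *
im,K,T=load("w3")
print("cam",-T[:3,:3].T@T[:3,3])
def rep(n,c,off,s,z=0.03):
    p=ray(K,T,np.array(c)/s+np.array(off)-0.5+0.5/s,z)
    # order TL,TR,BR,BL
    L=(np.linalg.norm(p[1]-p[0])+np.linalg.norm(p[2]-p[3]))/2;W=(np.linalg.norm(p[3]-p[0])+np.linalg.norm(p[2]-p[1]))/2
    d=p[1]+p[2]-p[0]-p[3]
    print(n,p.mean(0),"L",L,"W",W,"yaw",np.degrees(np.arctan2(d[1],d[0])))
rep("A",[(43,92),(340,42),(353,132),(62,174)],(190,5),3.2)
rep("B",[(92,308),(376,287),(379,358),(102,380)],(190,5),3.2)
rep("C",[(43,148),(303,131),(306,188),(56,206)],(220,190),3.4)
rep("D",[(86,322),(281,324),(278,376),(88,370)],(220,190),3.4)
rep("lip top",[(388,385),(530,385),(519,522),(382,518)],(220,190),3.4,0.088)
# base of stop
print("stopbase",ray(K,T,np.array([(388,278),(519,281)])/3.4+[220,190],0.008))
# rack: outer corners at height .077? back wall top
o=(320,20);s=3
print("backwall top ends",ray(K,T,np.array([(222,115),(222,525)])/s+o,0.077))
print("front lip top",ray(K,T,np.array([(34,138),(62,503)])/s+o,0.022), ray(K,T,np.array([(92,138),(108,500)])/s+o,0.022))
print("dividers tops",ray(K,T,np.array([(108,133),(212,125),(112,272),(212,262),(117,400),(212,392),(122,520),(215,517)])/s+o,0.077))
print("hinge/catch",ray(K,T,np.array([(67,120),(88,545)])/s+o,0.06))
```

```text
cam [0.5189 0.3358 0.46  ]
A [0.4349 0.3915 0.03  ] L 0.11670298594575734 W 0.030454292347594183 yaw 8.01726089236358
B [0.445  0.3077 0.03  ] L 0.1177595881498662 W 0.028809635580649934 yaw 4.302631858825396
C [0.4462 0.1141 0.03  ] L 0.11614255549759739 W 0.029076946716653024 yaw 4.450040587721213
D [0.4447 0.0175 0.03  ] L 0.09278743423842875 W 0.028690714067591133 yaw -1.3320130996928654
lip top [0.57  0.006 0.088] L 0.060611685892098505 W 0.07241656883347636 yaw -0.9687517161777006
stopbase [[0.5446 0.042  0.008 ]
 [0.6095 0.0404 0.008 ]]
backwall top ends [[0.6035 0.3662 0.077 ]
 [0.6167 0.2027 0.077 ]]
front lip top [[0.5348 0.3613 0.022 ]
 [0.551  0.195  0.022 ]] [[0.56   0.3613 0.022 ]
 [0.5736 0.1966 0.022 ]]
dividers tops [[0.5608 0.3599 0.077 ]
 [0.6    0.3627 0.077 ]
 [0.5645 0.3089 0.077 ]
 [0.6038 0.3128 0.077 ]
 [0.5687 0.2576 0.077 ]
 [0.6078 0.261  0.077 ]
 [0.5731 0.205  0.077 ]
 [0.6133 0.2064 0.077 ]]
hinge/catch [[0.5463 0.3657 0.06  ]
 [0.5606 0.1871 0.06  ]]
```

Request:
{"op": "servo_tool", "data": {
  "increments": [
    {"claw": 0, "x": -0.37, "y": -0.46, "z": -0.3, "ax": 0, "ay": 0, "az": 0.98},
    {"claw": 0, "x": -0.37, "y": -0.46, "z": -0.3, "ax": 0, "ay": 0, "az": 0.98},
    {"claw": 0, "x": -0.37, "y": -0.46, "z": -0.3, "ax": 0, "ay": 0, "az": 0.98},
    {"claw": 0, "x": -0.37, "y": -0.46, "z": -0.3, "ax": 0, "ay": 0, "az": 0.98},
    {"claw": 0, "x": -0.37, "y": -0.46, "z": -0.3, "ax": 0, "ay": 0, "az": 0.98}
  ]
}}

```text
clock: 2.2
tcp_pos: [0.4715, 0.1905, 0.2978]
orientation: [0.0, 0.427, 0.904, -0.0]
wrist_force: [-0.4, -0.6, 0.0]
finger_gap: 0.0857
```

Request:
{"op": "servo_tool", "data": {
  "increments": [
    {"claw": 0, "x": -0.37, "y": -0.46, "z": -0.3, "ax": 0, "ay": 0, "az": 0.98},
    {"claw": 0, "x": -0.37, "y": -0.46, "z": -0.3, "ax": 0, "ay": 0, "az": 0.98},
    {"claw": 0, "x": -0.37, "y": -0.46, "z": -0.3, "ax": 0, "ay": 0, "az": 0.98},
    {"claw": 0, "x": -0.37, "y": -0.46, "z": -0.3, "ax": 0, "ay": 0, "az": 0.98},
    {"claw": 0, "x": -0.37, "y": -0.46, "z": -0.3, "ax": 0, "ay": 0, "az": 0.98}
  ]
}}

```text
clock: 2.7
tcp_pos: [0.425, 0.1331, 0.2604]
orientation: [0.0, 0.099, 0.995, -0.0]
wrist_force: [0.6, -0.2, -0.0]
finger_gap: 0.0854
```

Request:
{"op": "servo_tool", "data": {
  "increments": [
    {"claw": 0, "x": -0.37, "y": -0.46, "z": -0.3, "ax": 0, "ay": 0, "az": 0.98},
    {"claw": 0, "x": -0.37, "y": -0.46, "z": -0.3, "ax": 0, "ay": 0, "az": 0.98},
    {"claw": 0, "x": 0, "y": 0, "z": 0, "ax": 0, "ay": 0, "az": 0},
    {"claw": 0, "x": 0, "y": 0, "z": 0, "ax": 0, "ay": 0, "az": 0}
  ]
}}

```text
clock: 3.1
tcp_pos: [0.407, 0.1111, 0.246]
orientation: [0.0, -0.033, 0.999, 0.0]
wrist_force: [0.6, 0.2, 0.9]
finger_gap: 0.0853
```

Run:
```python
from h import *
st(); im,c=look("wrist","w4")
```

```text
t 3.1 tcp [0.407  0.1111 0.246 ] q [ 0.0003 -0.033   0.9995  0.    ] gap 0.08526938268594081 F [0.5889 0.191  0.8626] j [ 0.0757  0.0172 -0.3172  1.2358  0.      0.0097]
```

View pics/w4.png

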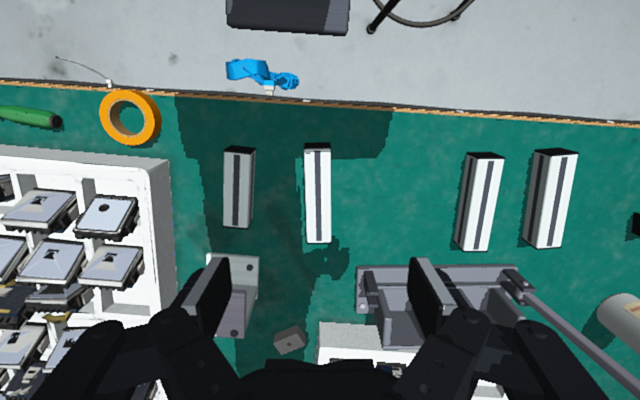

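Run:
```python
from h import *
im,K,T=load("w4")
cv2.imwrite("pics/w4a.png",cv2.resize(im[130:265,200:345],None,fx=4.4,fy=4.4,interpolation=cv2.INTER_CUBIC))
cv2.imwrite("pics/w4b.png",cv2.resize(im[130:270,440:600],None,fx=4.2,fy=4.2,interpolation=cv2.INTER_CUBIC))
```

```text
(no output)
```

View pics/w4a.png

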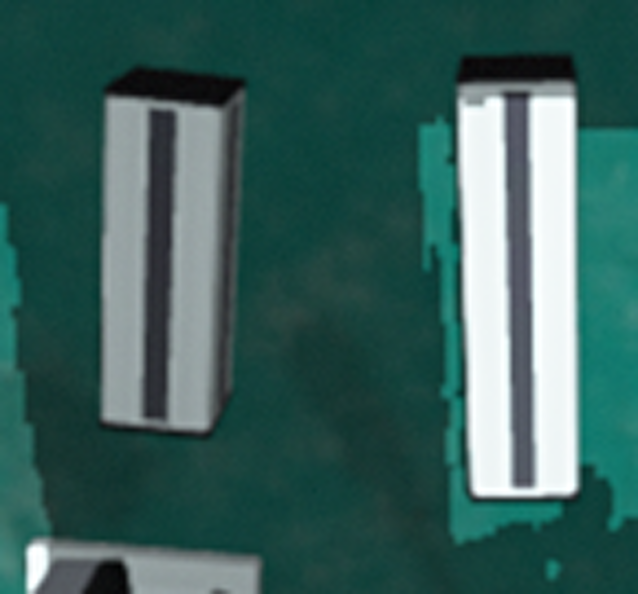

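View pics/w4b.png

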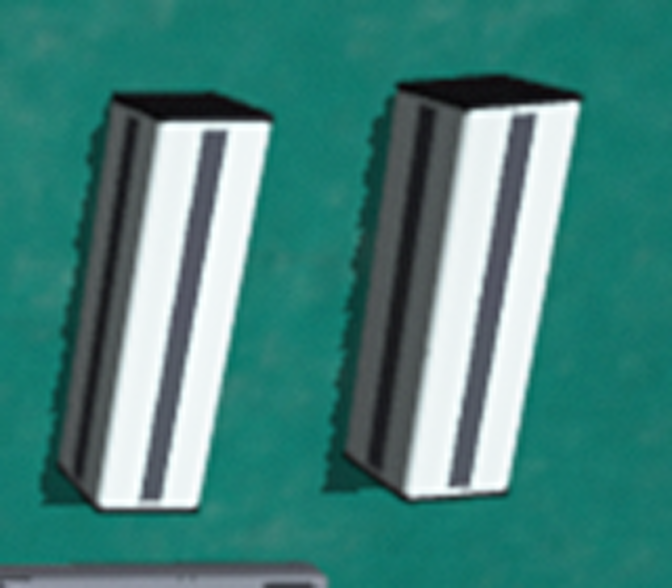

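```bash
cat >> h.py <<'E'
def rep(K,T,n,c,off,s,z=0.03):
    # near-left, near-right, far-right, far-left (any cyclic; first->last along post)
    p=ray(K,T,np.array(c)/s+np.array(off)-0.5+0.5/s,z)
    d=p[2]+p[3]-p[0]-p[1]
    L=np.linalg.norm(d)/2; W=np.linalg.norm(p[1]+p[2]-p[0]-p[3])/2
    y=np.arctan2(d[1],d[0]); print(n,p.mean(0),"L %.4f W %.4f yaw %.2f"%(L,W,np.degrees(y))); return p
E
python3 - <<'E'
from h import *
im,K,T=load("w4")
rep(K,T,"C",[(457,84),(577,84),(579,497),(469,497)],(200,130),4.4)
rep(K,T,"D",[(105,97),(222,105),(211,434),(101,424)],(200,130),4.4)
rep(K,T,"B",[(160,120),(273,122),(200,512),(98,509)],(440,130),4.2)
rep(K,T,"A",[(470,106),(582,98),(508,495),(408,500)],(440,130),4.2)
E
```

```text
C [0.4458 0.1134 0.03  ] L 0.1157 W 0.0303 yaw 4.67
D [0.4439 0.0183 0.03  ] L 0.0912 W 0.0296 yaw -2.41
B [0.4442 0.3073 0.03  ] L 0.1167 W 0.0301 yaw 4.46
A [0.4338 0.3921 0.03  ] L 0.1179 W 0.0290 yaw 8.93
```

Request:
{"op": "servo_tool", "data": {
  "increments": [
    {"claw": 0, "x": 0.05, "y": -0.03, "z": -1, "ax": 0, "ay": 0, "az": 0.1},
    {"claw": 0, "x": 0, "y": 0, "z": -1, "ax": 0, "ay": 0, "az": 0},
    {"claw": 0, "x": 0, "y": 0, "z": -1, "ax": 0, "ay": 0, "az": 0},
    {"claw": 0, "x": 0, "y": 0, "z": -1, "ax": 0, "ay": 0, "az": 0},
    {"claw": 0, "x": 0, "y": 0, "z": -1, "ax": 0, "ay": 0, "az": 0}
  ]
}}

```text
clock: 3.65
tcp_pos: [0.4089, 0.1115, 0.1203]
orientation: [0.001, -0.042, 0.999, 0.0]
wrist_force: [0.3, 0.1, 0.2]
finger_gap: 0.0854
```

Request:
{"op": "servo_tool", "data": {
  "increments": [
    {"claw": 0, "x": 0, "y": 0, "z": -1, "ax": 0, "ay": 0, "az": 0},
    {"claw": 0, "x": 0, "y": 0, "z": -1, "ax": 0, "ay": 0, "az": 0},
    {"claw": 0.2, "x": 0, "y": 0, "z": -1, "ax": 0, "ay": 0, "az": 0},
    {"claw": 0.3, "x": 0, "y": 0, "z": -0.5, "ax": 0, "ay": 0, "az": 0},
    {"claw": 0.3, "x": 0, "y": 0, "z": -0.46, "ax": 0, "ay": 0, "az": 0}
  ]
}}

```text
clock: 4.15
tcp_pos: [0.4085, 0.1115, 0.021]
orientation: [-0.0, -0.042, 0.999, 0.0]
wrist_force: [-0.1, 0.7, 0.9]
finger_gap: 0.0595
```

Run:
```python
from h import *
st(); im,c=look("wrist","w5")
```

```text
t 4.15 tcp [0.4085 0.1115 0.021 ] q [-0.0001 -0.0417  0.9991  0.    ] gap 0.05954571802323754 F [-0.0599  0.6869  0.8626] j [ 0.0763  0.2405 -0.6794  0.6511  0.0001 -0.0071]
```

View pics/w5.png

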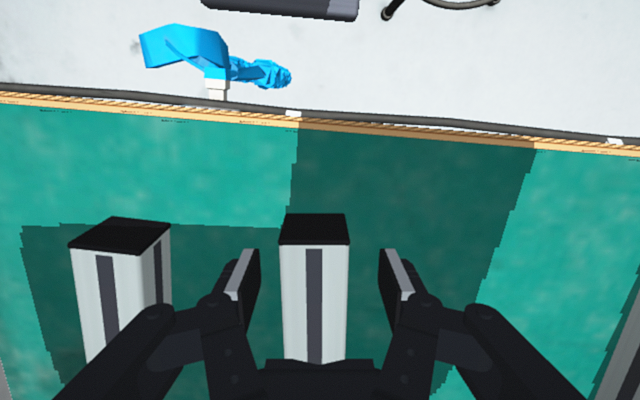

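Request:
{"op": "servo_tool", "data": {
  "newtons": 30,
  "increments": [
    {"claw": 1, "x": 0, "y": 0, "z": 0, "ax": 0, "ay": 0, "az": 0},
    {"claw": 1, "x": 0, "y": 0, "z": 0, "ax": 0, "ay": 0, "az": 0},
    {"claw": 1, "x": 0, "y": 0, "z": 0, "ax": 0, "ay": 0, "az": 0},
    {"claw": 1, "x": 0, "y": 0, "z": 0, "ax": 0, "ay": 0, "az": 0},
    {"claw": 1, "x": 0, "y": 0, "z": 0, "ax": 0, "ay": 0, "az": 0}
  ]
}}

```text
clock: 4.7
tcp_pos: [0.4087, 0.1114, 0.0225]
orientation: [0.001, -0.043, 0.999, 0.0]
wrist_force: [-0.4, -0.2, 4.2]
finger_gap: 0.0296
```

Request:
{"op": "servo_tool", "data": {
  "increments": [
    {"claw": 1, "x": 0, "y": 0, "z": 0.5, "ax": 0, "ay": 0, "az": 0},
    {"claw": 1, "x": 0, "y": 0, "z": 0.5, "ax": 0, "ay": 0, "az": 0},
    {"claw": 1, "x": 0, "y": 0, "z": 0, "ax": 0, "ay": 0, "az": 0}
  ]
}}

```text
clock: 5.0
tcp_pos: [0.4088, 0.1113, 0.048]
orientation: [0.001, -0.043, 0.999, 0.0]
wrist_force: [-0.0, 0.6, -1.6]
finger_gap: 0.0294
```

Run:
```python
from h import *
st(); look("wrist","w6"); look("side","s6")
```

```text
t 5.0 tcp [0.4088 0.1113 0.048 ] q [ 0.0012 -0.0425  0.9991  0.0001] gap 0.029447120294430498 F [-0.0493  0.5636 -1.6396] j [ 0.0758  0.198  -0.6485  0.7218  0.0001 -0.0093]
```

View pics/w6.png

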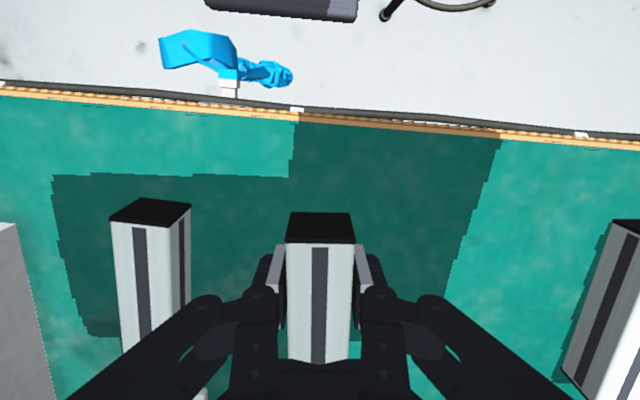

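View pics/s6.png

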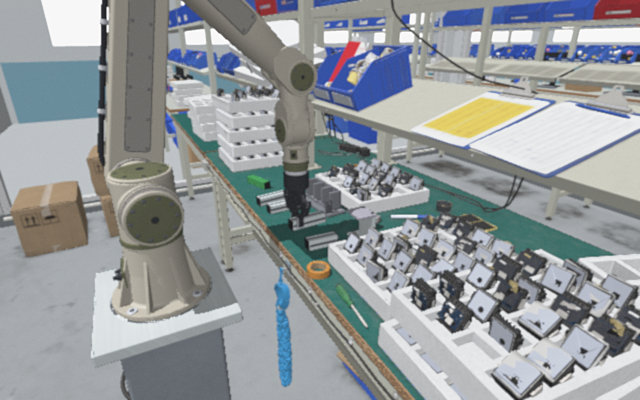

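Run:
```python
from h import *
im,K,T=load("w3")
print(ray(K,T,np.array([(388,385),(382,518),(530,385),(519,522)])/3.4+[220,190]-.35,0.088))
im,K,T=load("w2")
cv2.imwrite("pics/w2a.png",cv2.resize(im[215:305,300:380],None,fx=6,fy=6,interpolation=cv2.INTER_CUBIC))
im,K,T=load("w1")
cv2.imwrite("pics/w1a.png",cv2.resize(im[120:220,270:360],None,fx=6,fy=6,interpolation=cv2.INTER_CUBIC))
```

```text
[[ 0.5405  0.0421  0.088 ]
 [ 0.539  -0.0291  0.088 ]
 [ 0.6005  0.0422  0.088 ]
 [ 0.6001 -0.0313  0.088 ]]
```

View pics/w2a.png

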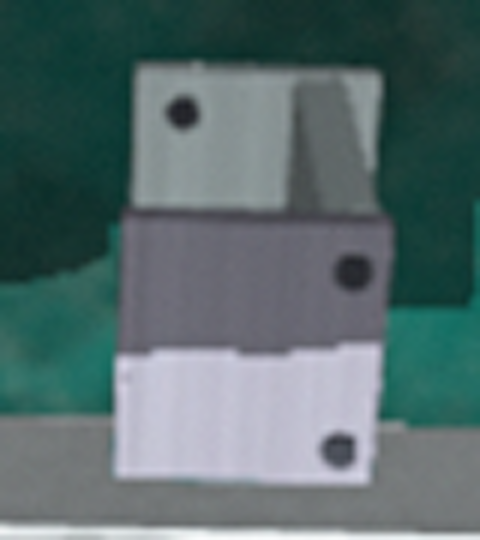

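View pics/w1a.png

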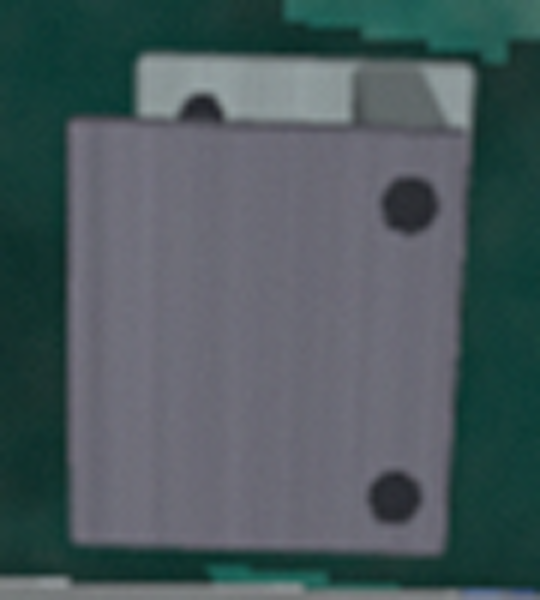

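Run:
```python
from h import *
im,K,T=load("w2")
print(ray(K,T,np.array([(125,213),(113,478),(393,217),(370,485)])/6+[300,215]-.4,0.088))
im,K,T=load("w1")
print(ray(K,T,np.array([(68,118),(72,543),(468,130),(443,552)])/6+[270,120]-.4,0.088))
print(ray(K,T,np.array([(136,58),(476,64)])/6+[270,120]-.4,0.008))
```

```text
[[ 0.5412  0.0421  0.088 ]
 [ 0.5385 -0.029   0.088 ]
 [ 0.6016  0.0411  0.088 ]
 [ 0.5998 -0.031   0.088 ]]
[[ 0.5409  0.0406  0.088 ]
 [ 0.5388 -0.0289  0.088 ]
 [ 0.6017  0.0388  0.088 ]
 [ 0.5997 -0.0305  0.088 ]]
[[0.5446 0.0394 0.008 ]
 [0.6101 0.0383 0.008 ]]
```

Request:
{"op": "servo_tool", "data": {
  "increments": [
    {"claw": 1, "x": 0.09, "y": -0.4, "z": 0.4, "ax": 0, "ay": 0, "az": -0.17},
    {"claw": 1, "x": 0.09, "y": -0.9, "z": 0.16, "ax": 0, "ay": 0, "az": -0.17},
    {"claw": 1, "x": 0.09, "y": -0.9, "z": 0, "ax": 0, "ay": 0, "az": -0.17},
    {"claw": 1, "x": 0.09, "y": -0.9, "z": 0, "ax": 0, "ay": 0, "az": -0.17},
    {"claw": 1, "x": 0.09, "y": -0.96, "z": 0, "ax": 0, "ay": 0, "az": -0.16}
  ]
}}

```text
clock: 5.6
tcp_pos: [0.4189, 0.0084, 0.0609]
orientation: [-0.0, 0.017, 1.0, -0.0]
wrist_force: [0.4, 0.5, -0.9]
finger_gap: 0.0293
```

Request:
{"op": "servo_tool", "data": {
  "increments": [
    {"claw": 1, "x": 0, "y": 0, "z": 0, "ax": 0, "ay": 0, "az": 0},
    {"claw": 1, "x": 0, "y": 0, "z": 0, "ax": 0, "ay": 0, "az": 0}
  ]
}}

```text
clock: 5.8
tcp_pos: [0.4188, 0.0091, 0.0608]
orientation: [-0.0, 0.017, 1.0, 0.0]
wrist_force: [0.8, -0.3, -1.5]
finger_gap: 0.0296
```

Run:
```python
from h import *
st(); look("wrist","w7"); im,_=look("side","s7")
im,_=look("scene","c7")
cv2.imwrite("pics/c7a.png",cv2.resize(im[130:300,250:450],None,fx=4,fy=3.5,interpolation=cv2.INTER_CUBIC))
```

```text
t 5.8 tcp [0.4188 0.0091 0.0608] q [-0.0003  0.0172  0.9999  0.0002] gap 0.0296165231475625 F [ 0.7863 -0.3159 -1.4889] j [-0.1707  0.174  -0.6395  0.758   0.0003 -0.1363]
```

View pics/w7.png

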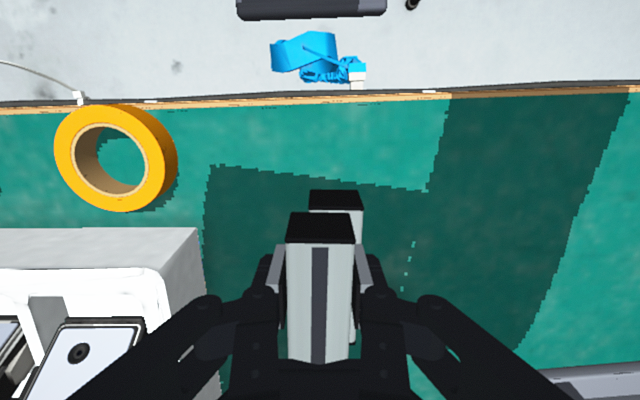

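View pics/c7a.png

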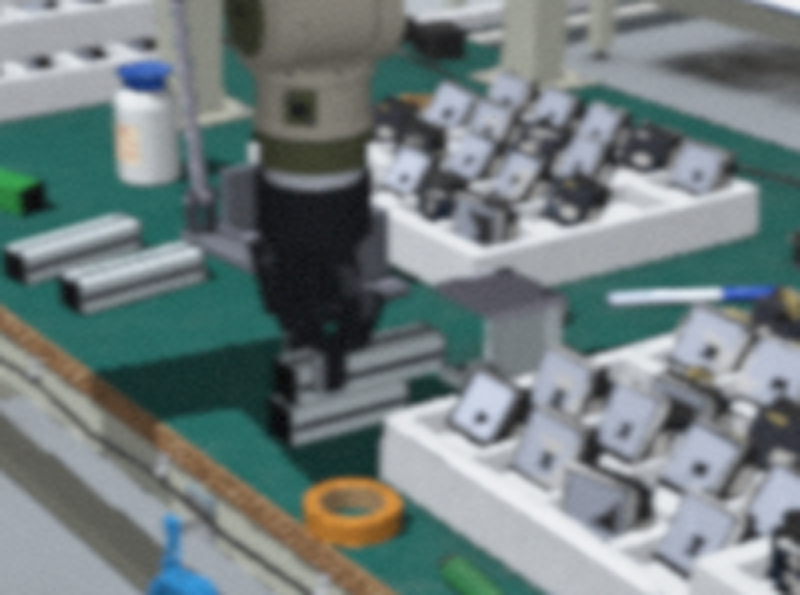

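Run:
```python
import numpy as np
t=np.radians(np.arange(0,91,9));s=.0775;h=.0055
x=.540-s*np.cos(t)-h*np.sin(t);z=.078+s*np.sin(t)-h*np.cos(t)
print(np.round(np.c_[np.diff(x),np.diff(z)]/.025,2),x,z)
```

```text
[[0.   0.49]
 [0.08 0.48]
 [0.15 0.46]
 [0.22 0.43]
 [0.29 0.39]
 [0.35 0.34]
 [0.4  0.28]
 [0.44 0.22]
 [0.46 0.15]
 [0.48 0.07]] [0.4625     0.46259376 0.46459353 0.46845005 0.47406836 0.48131014
 0.48999705 0.4999152  0.51082037 0.52244404 0.5345    ] [0.0725     0.08469139 0.09671801 0.10828373 0.11910376 0.12891169
 0.137466   0.14455606 0.15000729 0.15368546 0.1555    ]
```

Request:
{"op": "servo_tool", "data": {
  "increments": [
    {"claw": 1, "x": 0.6, "y": 0, "z": 0, "ax": 0, "ay": 0, "az": 0},
    {"claw": 1, "x": 0.6, "y": 0, "z": 0, "ax": 0, "ay": 0, "az": 0},
    {"claw": 1, "x": 0.55, "y": -0.02, "z": 0, "ax": 0, "ay": 0, "az": 0},
    {"claw": 1, "x": 0, "y": 0, "z": 0.35, "ax": 0, "ay": 0, "az": 0}
  ]
}}

```text
clock: 6.35
tcp_pos: [0.4637, 0.0099, 0.0692]
orientation: [-0.0, 0.015, 1.0, 0.0]
wrist_force: [0.5, -0.5, -2.1]
finger_gap: 0.0293
```

Request:
{"op": "servo_tool", "data": {
  "increments": [
    {"claw": 1, "x": 0, "y": -0.03, "z": 0.13, "ax": 0, "ay": 0, "az": 0},
    {"claw": 1, "x": 0, "y": 0, "z": 0.49, "ax": 0, "ay": 0, "az": 0},
    {"claw": 1, "x": 0.08, "y": 0, "z": 0.48, "ax": 0, "ay": 0, "az": 0},
    {"claw": 1, "x": 0.15, "y": 0, "z": 0.46, "ax": 0, "ay": 0, "az": 0}
  ]
}}

```text
clock: 6.75
tcp_pos: [0.4661, 0.009, 0.1085]
orientation: [-0.002, 0.016, 1.0, 0.0]
wrist_force: [-0.6, -0.3, -5.2]
finger_gap: 0.0293
```

Run:
```python
from h import *
st(); look("wrist","w8")
im,_=look("scene","c8")
cv2.imwrite("pics/c8a.png",cv2.resize(im[130:280,300:440],None,fx=4,fy=4,interpolation=cv2.INTER_CUBIC))
```

```text
t 6.75 tcp [0.4661 0.009  0.1085] q [-0.0017  0.0158  0.9999  0.0001] gap 0.02929113393882445 F [-0.6059 -0.3164 -5.1508] j [-0.1531  0.2023 -0.4626  0.9094 -0.0002 -0.1214]
```

View pics/c8a.png

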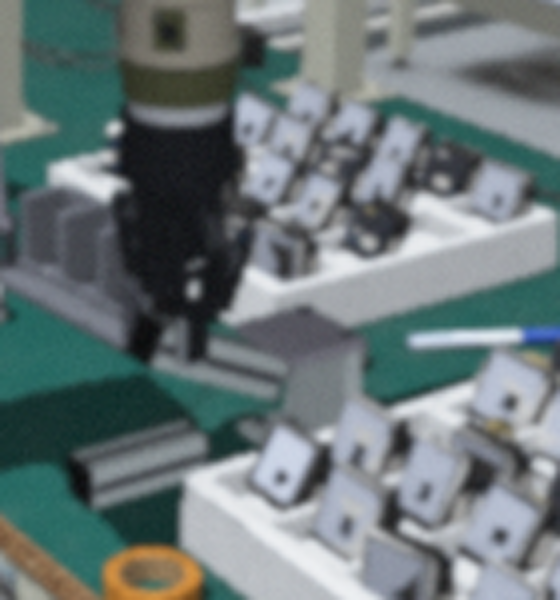

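View pics/w8.png

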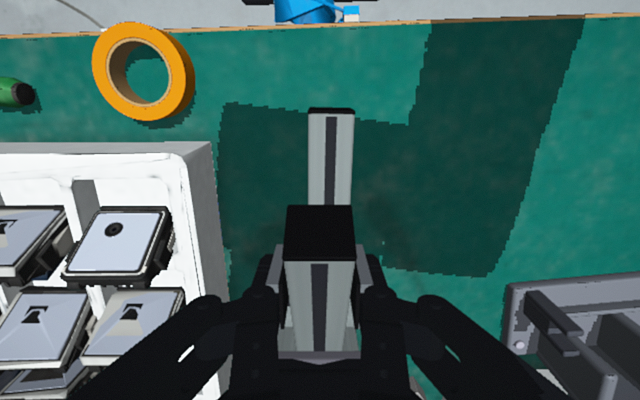

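Request:
{"op": "servo_tool", "data": {
  "increments": [
    {"claw": 1, "x": 0.22, "y": 0, "z": 0.43, "ax": 0, "ay": 0, "az": 0},
    {"claw": 1, "x": 0.29, "y": 0, "z": 0.39, "ax": 0, "ay": 0, "az": 0},
    {"claw": 1, "x": 0.35, "y": 0, "z": 0.34, "ax": 0, "ay": 0, "az": 0},
    {"claw": 1, "x": 0.4, "y": 0, "z": 0.28, "ax": 0, "ay": 0, "az": 0}
  ]
}}

```text
clock: 7.25
tcp_pos: [0.4981, 0.0085, 0.1444]
orientation: [-0.002, 0.016, 1.0, -0.0]
wrist_force: [-2.8, -1.1, -4.3]
finger_gap: 0.0294
```

Request:
{"op": "servo_tool", "data": {
  "increments": [
    {"claw": 1, "x": 0.22, "y": 0, "z": 0.11, "ax": 0, "ay": 0, "az": 0},
    {"claw": 1, "x": 0.22, "y": 0, "z": 0.11, "ax": 0, "ay": 0, "az": 0},
    {"claw": 1, "x": 0.23, "y": 0, "z": 0.08, "ax": 0, "ay": 0, "az": 0},
    {"claw": 1, "x": 0.23, "y": 0, "z": 0.07, "ax": 0, "ay": 0, "az": 0}
  ]
}}

```text
clock: 7.65
tcp_pos: [0.5223, 0.0084, 0.1535]
orientation: [-0.001, 0.016, 1.0, -0.0]
wrist_force: [-3.6, -1.0, -3.1]
finger_gap: 0.0294
```

Run:
```python
from h import *
st(); look("wrist","w9")
im,_=look("scene","c9")
cv2.imwrite("pics/c9a.png",cv2.resize(im[130:280,300:440],None,fx=4,fy=4,interpolation=cv2.INTER_CUBIC))
```

```text
t 7.65 tcp [0.5223 0.0084 0.1535] q [-0.0007  0.0161  0.9999 -0.0001] gap 0.029350225335324817 F [-3.5956 -0.9819 -3.0836] j [-0.1375  0.2622 -0.2618  1.0481 -0.0003 -0.1053]
```

View pics/c9a.png

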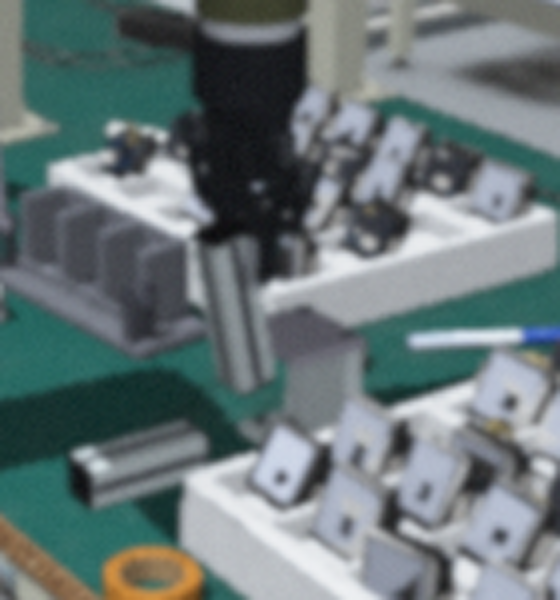

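View pics/w9.png

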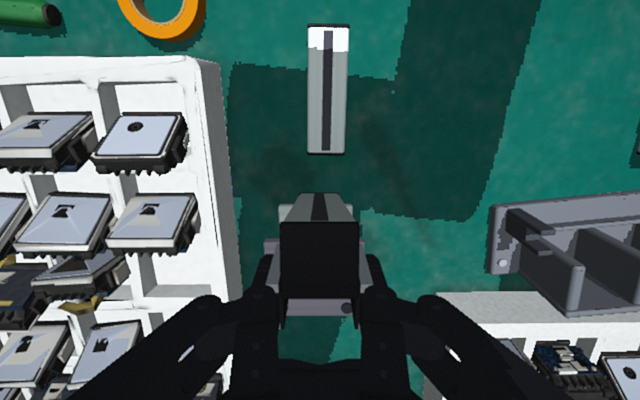

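Request:
{"op": "servo_tool", "data": {
  "increments": [
    {"claw": 1, "x": 0.22, "y": 0, "z": 0.05, "ax": 0, "ay": 0, "az": 0},
    {"claw": 1, "x": 0.2, "y": 0, "z": 0.03, "ax": 0, "ay": 0, "az": 0},
    {"claw": 1, "x": 0.12, "y": 0, "z": 0, "ax": 0, "ay": 0, "az": 0},
    {"claw": 1, "x": 0, "y": 0, "z": 0, "ax": 0, "ay": 0, "az": 0}
  ]
}}

```text
clock: 8.15
tcp_pos: [0.5368, 0.0085, 0.1559]
orientation: [0.0, 0.016, 1.0, 0.0]
wrist_force: [-2.3, -1.9, -1.5]
finger_gap: 0.0297
```

Run:
```python
from h import *
st(); look("wrist","w10")
im,_=look("scene","c10")
cv2.imwrite("pics/c10a.png",cv2.resize(im[130:280,300:440],None,fx=4,fy=4,interpolation=cv2.INTER_CUBIC))
```

```text
t 8.15 tcp [0.5368 0.0085 0.1559] q [0.0004 0.016  0.9999 0.0001] gap 0.02969251251890741 F [-2.2503 -1.8716 -1.464 ] j [-0.1339  0.2851 -0.2242  1.0607  0.0003 -0.1019]
```

View pics/c10a.png

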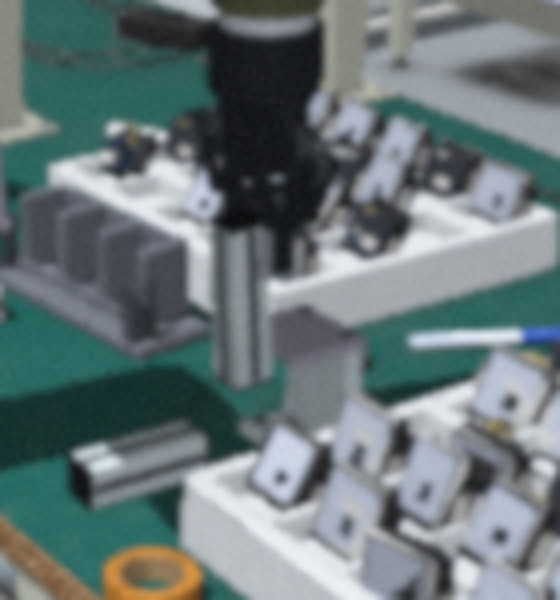

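View pics/w10.png

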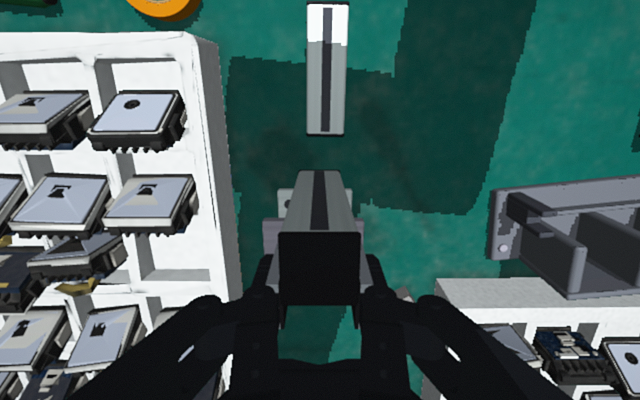

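```bash
cat >> h.py <<'E'
def face(K,T,tl,tr,bl,br,w=.03):
    R=T[:3,:3];o=-R.T@T[:3,3];Ki=np.linalg.inv(K)
    def mid(a,b):
        a=np.r_[a,1.];b=np.r_[b,1.]; ra=Ki@a;rb=Ki@b
        d=w/np.linalg.norm(ra-rb); return o+R.T@((ra+rb)/2*d)
    t=mid(tl,tr);b=mid(bl,br);v=t-b
    print("top",t,"bot",b,"len",np.linalg.norm(v),"tilt x,y deg",np.degrees(np.arctan2(v[:2],v[2])))
E
python3 - <<'E'
from h import *
im,K,T=load("w10")
cv2.imwrite("pics/w10a.png",cv2.resize(im[155:315,250:390],None,fx=5,fy=3.7,interpolation=cv2.INTER_CUBIC))
face(K,T,(278,234),(361,234),(298,171),(343,171))
E
```

```text
top [0.5035 0.0108 0.1793] bot [0.5063 0.0115 0.0797] len 0.0996809618964586 tilt x,y deg [-1.6248 -0.4036]
```

View pics/w10a.png

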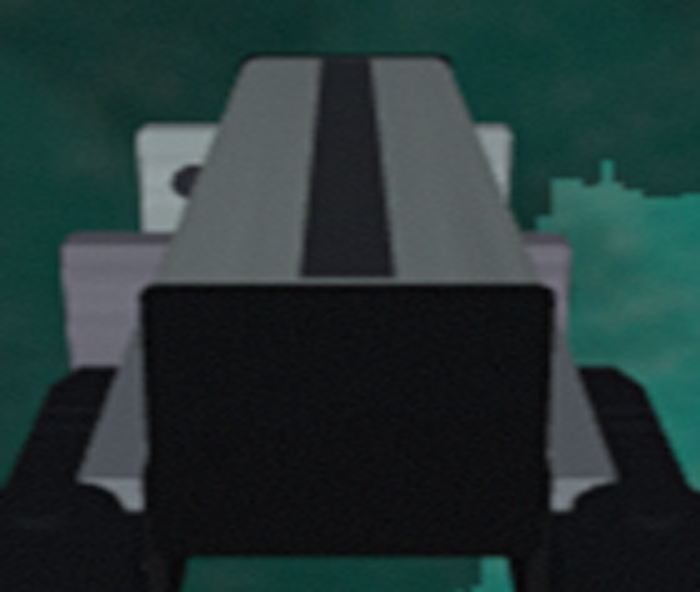

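Request:
{"op": "servo_tool", "data": {
  "increments": [
    {"claw": 1, "x": -0.4, "y": 0.2, "z": 0.3, "ax": 0, "ay": 0, "az": 0},
    {"claw": 1, "x": -0.4, "y": 0.3, "z": 1, "ax": 0, "ay": 0, "az": 0},
    {"claw": 1, "x": 0, "y": 0.5, "z": 1, "ax": 0, "ay": 0, "az": 0.5},
    {"claw": 1, "x": 0.1, "y": 0.5, "z": 1, "ax": 0, "ay": 0, "az": 1},
    {"claw": 1, "x": 0.1, "y": 0.5, "z": 0.5, "ax": 0, "ay": 0, "az": 1}
  ]
}}

```text
clock: 8.75
tcp_pos: [0.5225, 0.0595, 0.2549]
orientation: [0.004, -0.161, 0.987, -0.0]
wrist_force: [-0.5, -1.0, -1.9]
finger_gap: 0.0295
```

Request:
{"op": "servo_tool", "data": {
  "increments": [
    {"claw": 1, "x": 0.1, "y": 0.6, "z": 0, "ax": 0, "ay": 0, "az": 1},
    {"claw": 1, "x": 0.1, "y": 0.6, "z": 0, "ax": 0, "ay": 0, "az": 1},
    {"claw": 1, "x": 0.1, "y": 0.6, "z": 0, "ax": 0, "ay": 0, "az": 1},
    {"claw": 1, "x": 0.1, "y": 0.6, "z": 0, "ax": 0, "ay": 0, "az": 1},
    {"claw": 1, "x": 0.1, "y": 0.6, "z": 0, "ax": 0, "ay": 0, "az": 1}
  ]
}}

```text
clock: 9.25
tcp_pos: [0.5341, 0.1348, 0.2524]
orientation: [0.002, -0.489, 0.872, -0.0]
wrist_force: [0.4, -0.6, -0.9]
finger_gap: 0.0294
```

Request:
{"op": "servo_tool", "data": {
  "increments": [
    {"claw": 1, "x": 0.2, "y": 0.5, "z": 0, "ax": 0, "ay": 0, "az": 1},
    {"claw": 1, "x": 0.2, "y": 0.4, "z": 0, "ax": 0, "ay": 0, "az": 1},
    {"claw": 1, "x": 0.2, "y": 0.3, "z": 0, "ax": 0, "ay": 0, "az": 1},
    {"claw": 1, "x": 0, "y": 0, "z": 0, "ax": 0, "ay": 0, "az": 1},
    {"claw": 1, "x": 0, "y": 0, "z": 0, "ax": 0, "ay": 0, "az": 0.6}
  ]
}}

```text
clock: 9.75
tcp_pos: [0.5491, 0.1646, 0.2522]
orientation: [-0.002, 0.739, -0.674, 0.001]
wrist_force: [0.6, -0.8, -1.6]
finger_gap: 0.0294
```

Run:
```python
from h import *
st(); look("wrist","w11")
```

```text
t 9.75 tcp [0.5491 0.1646 0.2522] q [-0.0017  0.7389 -0.6738  0.0007] gap 0.02940788927653647 F [ 0.606  -0.8227 -1.598 ] j [ 0.1507  0.3058  0.0454  1.3069  0.0011 -1.5123]
```

View pics/w11.png

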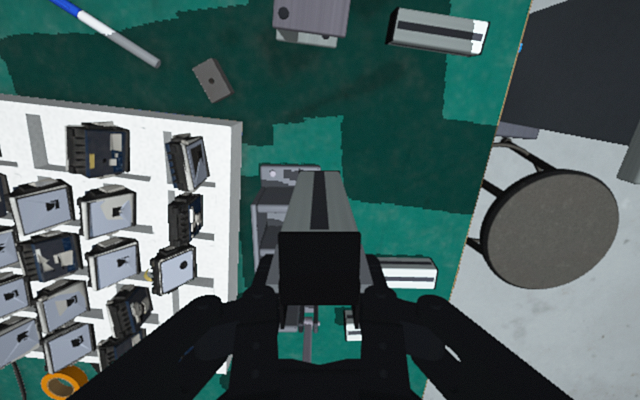

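Run:
```python
from h import *
im,K,T=load("w3")
cv2.imwrite("pics/w3d.png",cv2.resize(im[35:125,322:412],None,fx=6.6,fy=6.6,interpolation=cv2.INTER_CUBIC))
cv2.imwrite("pics/w3e.png",cv2.resize(im[120:210,322:412],None,fx=6.6,fy=6.6,interpolation=cv2.INTER_CUBIC))
```

```text
(no output)
```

View pics/w3d.png

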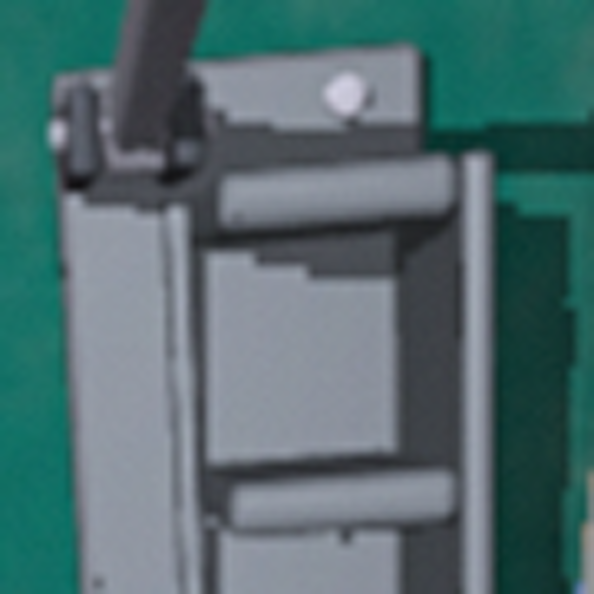

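View pics/w3e.png

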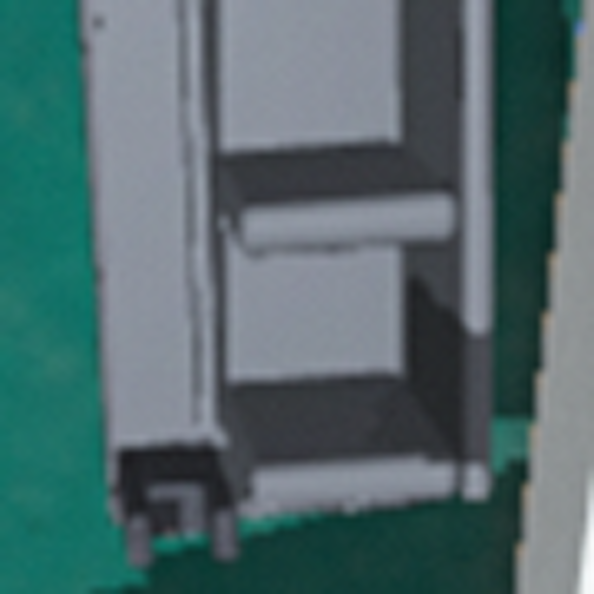

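Run:
```python
from h import *
im,K,T=load("w3")
s=6.6
A=np.array([(220,200),(455,185),(230,507),(455,493)])/s+[322,35]-.42
B=np.array([(242,228),(455,216),(255,490),(460,478)])/s+[322,120]-.42
P=ray(K,T,np.r_[A,B],.077); print(P)
bw=ray(K,T,np.r_[np.array([(462,152),(493,152)])/s+[322,35]-.42,np.array([(465,500),(490,500)])/s+[322,120]-.42],.077);print("bw",bw)
# fit: divider centers y_k = (78?) k spacing 52: +78,+26,-26,-78 ; ends
ks=np.repeat([78,26,-26,-78],2)/1000.
back=P[1::2,:2]; 
# back-wall direction fit
v=np.polyfit(P[1::2,1],P[1::2,0],1);print("yaw from back ends",-np.degrees(np.arctan(v[0])))
v=np.polyfit(P[0::2,1],P[0::2,0],1);print("yaw front ends",-np.degrees(np.arctan(v[0])))
for i in range(4): d=P[2*i+1]-P[2*i];print("div yaw",np.degrees(np.arctan2(d[1],d[0])),np.linalg.norm(d))
print("spacing",np.diff(P[::2,:2],axis=0),np.linalg.norm(P[0]-P[6])/3)
print("mean front",P[::2].mean(0),"mean back",P[1::2].mean(0))
# floor back edge z=.012
print("floor back",ray(K,T,np.r_[np.array([(395,440)])/s+[322,35]-.42,np.array([(403,300)])/s+[322,120]-.42],.012))
print("floor lip inner top .022",ray(K,T,np.r_[np.array([(190,300)])/s+[322,35]-.42,np.array([(215,400)])/s+[322,120]-.42],.022))
```

```text
[[0.5596 0.3593 0.077 ]
 [0.5999 0.3618 0.077 ]
 [0.5634 0.3081 0.077 ]
 [0.6038 0.3106 0.077 ]
 [0.5678 0.2566 0.077 ]
 [0.6078 0.2589 0.077 ]
 [0.5726 0.2043 0.077 ]
 [0.6128 0.2069 0.077 ]]
bw [[0.6007 0.367  0.077 ]
 [0.606  0.367  0.077 ]
 [0.6141 0.2023 0.077 ]
 [0.6191 0.2023 0.077 ]]
yaw from back ends 4.724912918304044
yaw front ends 4.800061666563245
div yaw 3.4655034155350215 0.04037697706319968
div yaw 3.539968438114926 0.04049506670944124
div yaw 3.3589180679914614 0.04008714965266014
div yaw 3.6403578784204544 0.04028490453279639
spacing [[ 0.0038 -0.0512]
 [ 0.0044 -0.0515]
 [ 0.0048 -0.0523]] 0.051853776931140794
mean front [0.5658 0.2821 0.077 ] mean back [0.6061 0.2845 0.077 ]
floor back [[0.6049 0.317  0.012 ]
 [0.6127 0.2269 0.012 ]]
floor lip inner top .022 [[0.5602 0.3442 0.022 ]
 [0.5705 0.2065 0.022 ]]
```

Run:
```python
from h import *
im,K,T=load("w11")
cv2.imwrite("pics/w11a.png",cv2.resize(im[155:315,250:390],None,fx=5,fy=3.7,interpolation=cv2.INTER_CUBIC))
```

```text
(no output)
```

View pics/w11a.png

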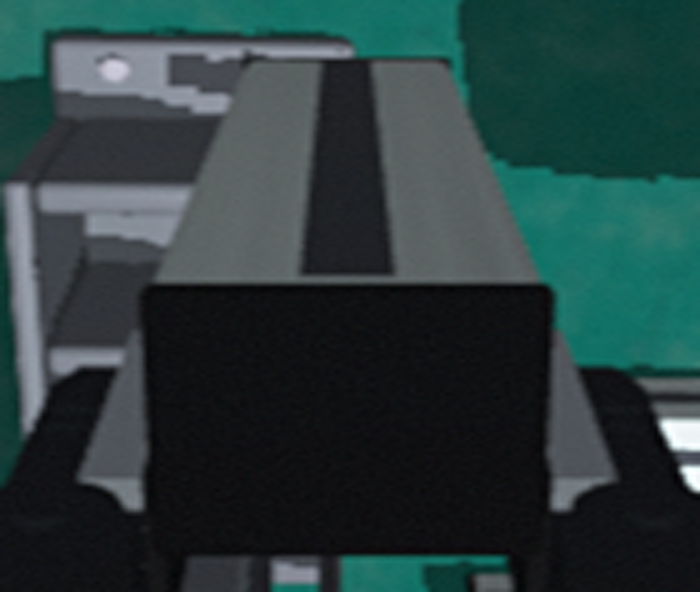

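Run:
```python
from h import *
im,K,T=load("w11")
tcp=np.array([.5491,.1646,.2522]); yaw=np.radians(275.3); tx=np.array([np.cos(yaw),np.sin(yaw)]);ty=np.array([np.sin(yaw),-np.cos(yaw)])
f=lambda p:np.array(p)/np.array([5,3.7])+[250,155]-.4
for z in (.270,.274,.278):
    p=ray(K,T,[f((143,286)),f((552,286)),f((552,553)),f((148,553))],z)
    print(z,[(round(float((q[:2]-tcp[:2])@tx),4),round(float((q[:2]-tcp[:2])@ty),4)) for q in p])
for z in (.155,.160,.165):
    p=ray(K,T,[f((243,60)),f((452,60))],z)
    print(z,[(round(float((q[:2]-tcp[:2])@tx),4),round(float((q[:2]-tcp[:2])@ty),4)) for q in p])
```

```text
0.27 [(0.0315, -0.0165), (0.0316, 0.0145), (-0.0014, 0.016), (-0.0016, -0.0175)]
0.274 [(0.0335, -0.016), (0.0335, 0.014), (0.0017, 0.0154), (0.0016, -0.0169)]
0.278 [(0.0354, -0.0154), (0.0355, 0.0134), (0.0049, 0.0147), (0.0048, -0.0163)]
0.155 [(0.0253, -0.0168), (0.0253, 0.014)]
0.16 [(0.0266, -0.0164), (0.0266, 0.0137)]
0.165 [(0.0279, -0.016), (0.028, 0.0133)]
```

Run:
```python
from h import *
im,c=look("scene","c12")
p=proj(c["K"],c["world_to_cam"],[[.549,.153,.275],[.549,.153,.155]]);print(p)
cv2.imwrite("pics/c12a.png",cv2.resize(im[110:230,310:450],None,fx=5.5,fy=5,interpolation=cv2.INTER_CUBIC))
```

```text
[[337.8229 136.0034]
 [337.7433 175.5482]]
```

View pics/c12a.png

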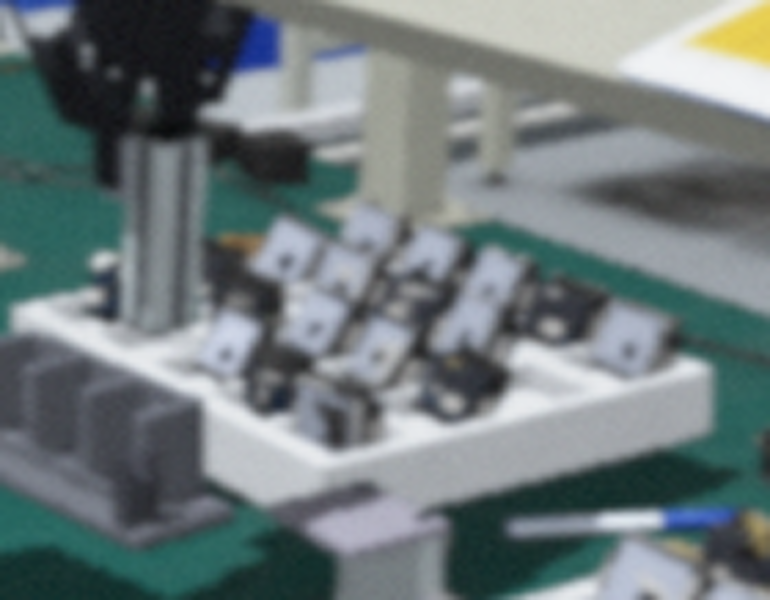

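Request:
{"op": "servo_tool", "data": {
  "increments": [
    {"claw": 1, "x": 0.4, "y": 0.78, "z": 0, "ax": -0.2, "ay": 0, "az": 0},
    {"claw": 1, "x": 0.4, "y": 0.78, "z": 0, "ax": 0, "ay": 0, "az": 0},
    {"claw": 1, "x": 0.42, "y": 0.78, "z": 0, "ax": 0, "ay": 0, "az": 0},
    {"claw": 1, "x": 0.42, "y": 0.79, "z": 0, "ax": 0, "ay": 0, "az": 0},
    {"claw": 1, "x": 0, "y": 0, "z": 0, "ax": 0, "ay": 0, "az": 0}
  ]
}}

```text
clock: 10.35
tcp_pos: [0.5906, 0.2442, 0.2512]
orientation: [0.009, 0.737, -0.676, 0.01]
wrist_force: [1.0, 0.1, -2.2]
finger_gap: 0.0297
```

Run:
```python
from h import *
st(); im,c=look("wrist","w13")
cv2.imwrite("pics/w13a.png",cv2.resize(im[50:320,200:440],None,fx=3,fy=2.2,interpolation=cv2.INTER_CUBIC))
im,c=look("scene","c13")
cv2.imwrite("pics/c13a.png",cv2.resize(im[110:230,270:410],None,fx=5.5,fy=5,interpolation=cv2.INTER_CUBIC))
```

```text
t 10.35 tcp [0.5906 0.2442 0.2512] q [ 0.0088  0.737  -0.6758  0.0096] gap 0.029689835226884367 F [ 1.0075  0.1104 -2.2375] j [ 0.278   0.4481  0.2508  1.3785 -0.0256 -1.3793]
```

View pics/w13a.png

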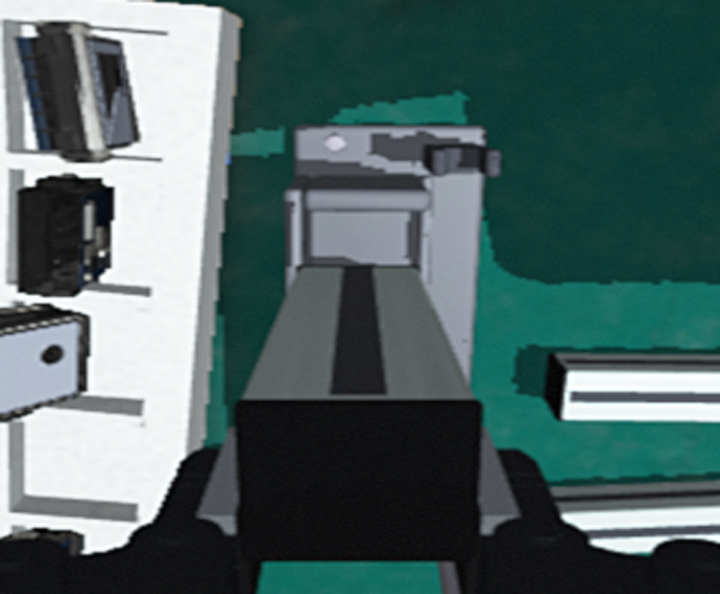

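View pics/c13a.png

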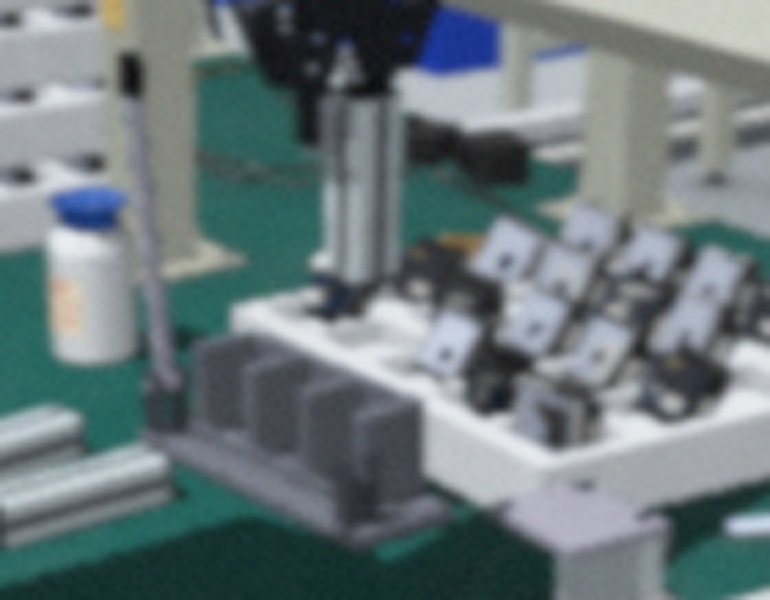

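Run:
```python
from h import *
im,K,T=load("w13")
f=lambda p:np.array(p)/np.array([3,2.2])+[200,50]-.35
p=ray(K,T,[f((305,190)),f((430,190)),f((432,210)),f((303,210))],.077);print("end div top",p,p.mean(0))
print("floor",ray(K,T,[f((310,216)),f((408,216))],.012))
print("lip in/out",ray(K,T,[f((425,250)),f((478,250))],.022))
print("post bot",ray(K,T,[f((298,267)),f((418,267))],.154),"top",ray(K,T,[f((238,402)),f((480,402))],.274))
```

```text
end div top [[0.6124 0.202  0.077 ]
 [0.5727 0.1985 0.077 ]
 [0.5711 0.2071 0.077 ]
 [0.6125 0.2107 0.077 ]] [0.5921 0.2046 0.077 ]
floor [[0.6125 0.2237 0.012 ]
 [0.5741 0.2203 0.012 ]]
lip in/out [[0.5664 0.2361 0.022 ]
 [0.5459 0.2343 0.022 ]]
post bot [[0.6088 0.2181 0.154 ]
 [0.5794 0.2155 0.154 ]] top [[0.6091 0.213  0.274 ]
 [0.5797 0.2104 0.274 ]]
```

Request:
{"op": "servo_tool", "data": {
  "increments": [
    {"claw": 1, "x": -0.1, "y": 0, "z": -1, "ax": -0.1, "ay": 0, "az": 0},
    {"claw": 1, "x": 0, "y": 0, "z": -1, "ax": 0, "ay": 0, "az": 0},
    {"claw": 1, "x": 0, "y": 0, "z": -1, "ax": 0, "ay": 0, "az": 0},
    {"claw": 1, "x": 0, "y": 0, "z": -0.6, "ax": 0, "ay": 0, "az": 0},
    {"claw": 1, "x": 0, "y": 0, "z": -0.6, "ax": 0, "ay": 0, "az": 0}
  ]
}}

```text
clock: 10.95
tcp_pos: [0.5864, 0.2408, 0.1454]
orientation: [0.016, 0.736, -0.676, 0.014]
wrist_force: [0.0, 0.0, -1.0]
finger_gap: 0.0291
```

Request:
{"op": "servo_tool", "data": {
  "increments": [
    {"claw": 1, "x": 0, "y": 0, "z": -0.6, "ax": 0, "ay": 0, "az": 0},
    {"claw": 1, "x": 0, "y": 0, "z": -0.5, "ax": 0, "ay": 0, "az": 0},
    {"claw": 1, "x": 0, "y": 0, "z": -0.2, "ax": 0, "ay": 0, "az": 0},
    {"claw": 1, "x": 0, "y": 0, "z": -0.1, "ax": 0, "ay": 0, "az": 0}
  ]
}}

```text
clock: 11.35
tcp_pos: [0.5868, 0.2413, 0.1107]
orientation: [0.016, 0.737, -0.676, 0.014]
wrist_force: [-0.0, -0.9, -0.7]
finger_gap: 0.0295
```

Run:
```python
from h import *
st(); im,c=look("wrist","w14")
im,c=look("scene","c14")
cv2.imwrite("pics/c14a.png",cv2.resize(im[110:230,270:410],None,fx=5.5,fy=5,interpolation=cv2.INTER_CUBIC))
```

```text
t 11.35 tcp [0.5868 0.2413 0.1107] q [ 0.0156  0.7366 -0.676   0.0141] gap 0.02950528102652624 F [-0.0437 -0.857  -0.6593] j [ 0.2818  0.5069 -0.0055  1.0704 -0.0403 -1.3746]
```

View pics/w14.png

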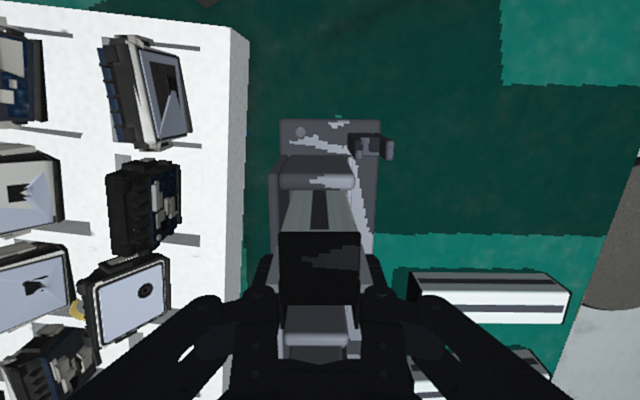

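View pics/c14a.png

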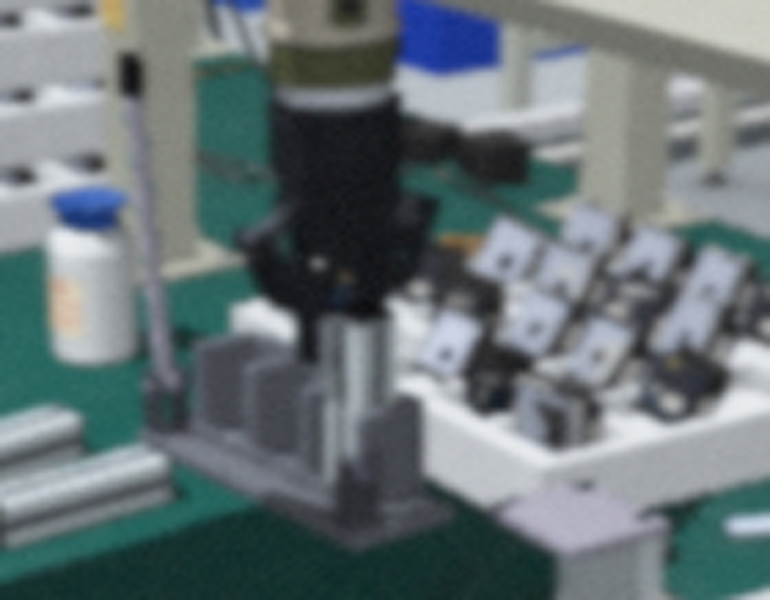

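Request:
{"op": "servo_tool", "data": {
  "increments": [
    {"claw": 1, "x": 0.04, "y": 0, "z": -0.08, "ax": 0, "ay": 0, "az": 0},
    {"claw": 1, "x": 0, "y": 0, "z": -0.08, "ax": 0, "ay": 0, "az": 0}
  ]
}}

```text
clock: 11.65
tcp_pos: [0.5887, 0.2418, 0.1074]
orientation: [0.015, 0.737, -0.676, 0.015]
wrist_force: [0.8, -0.4, -1.1]
finger_gap: 0.0294
```

Request:
{"op": "servo_tool", "data": {
  "increments": [
    {"claw": 1, "x": 0, "y": 0, "z": -0.05, "ax": 0, "ay": 0, "az": 0},
    {"claw": 1, "x": 0, "y": 0, "z": 0, "ax": 0, "ay": 0, "az": 0}
  ]
}}

```text
clock: 11.85
tcp_pos: [0.5885, 0.2419, 0.1066]
orientation: [0.015, 0.737, -0.676, 0.015]
wrist_force: [-1.2, 0.4, 4.2]
finger_gap: 0.0297
```

Request:
{"op": "servo_tool", "data": {
  "increments": [
    {"claw": 1, "x": 0, "y": 0, "z": -0.04, "ax": 0, "ay": 0, "az": 0},
    {"claw": 0.55, "x": 0, "y": 0, "z": 0, "ax": 0, "ay": 0, "az": 0},
    {"claw": 0.45, "x": 0, "y": 0, "z": 0, "ax": 0, "ay": 0, "az": 0},
    {"claw": 0.45, "x": 0, "y": 0, "z": 0, "ax": 0, "ay": 0, "az": 0},
    {"claw": 0.45, "x": 0, "y": 0, "z": 0, "ax": 0, "ay": 0, "az": 0}
  ]
}}

```text
clock: 12.35
tcp_pos: [0.588, 0.2417, 0.1043]
orientation: [0.016, 0.737, -0.676, 0.014]
wrist_force: [-0.6, 0.1, -0.5]
finger_gap: 0.0471
```

Run:
```python
from h import *
st(); im,c=look("wrist","w15")
```

```text
t 12.35 tcp [0.588  0.2417 0.1043] q [ 0.0156  0.7369 -0.6757  0.014 ] gap 0.047089605118704594 F [-0.5937  0.0767 -0.5161] j [ 0.2819  0.5139 -0.0109  1.0582 -0.0402 -1.3752]
```

View pics/w15.png

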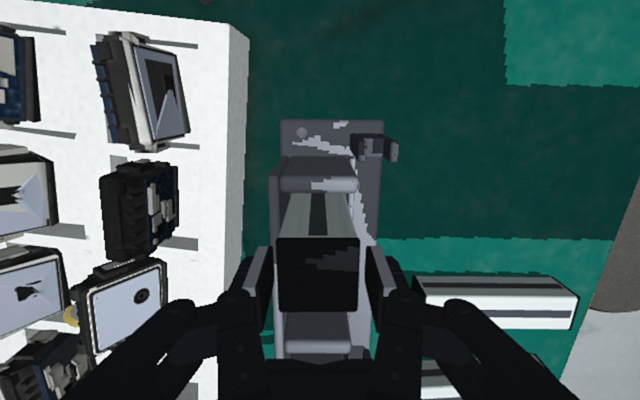

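Request:
{"op": "servo_tool", "data": {
  "increments": [
    {"claw": 0.45, "x": 0, "y": 0, "z": 0.6, "ax": 0, "ay": 0, "az": 0},
    {"claw": 0.45, "x": 0, "y": 0, "z": 1, "ax": 0, "ay": 0, "az": 0},
    {"claw": 0.45, "x": 0, "y": 0, "z": 1, "ax": 0, "ay": 0, "az": 0},
    {"claw": 0.2, "x": 0, "y": 0, "z": 1, "ax": 0.3, "ay": 0, "az": 0},
    {"claw": 0, "x": 0, "y": 0, "z": 1, "ax": 0, "ay": 0, "az": 0}
  ]
}}

```text
clock: 12.9
tcp_pos: [0.588, 0.2412, 0.2205]
orientation: [-0.0, 0.737, -0.676, -0.0]
wrist_force: [1.2, -0.3, -0.7]
finger_gap: 0.074
```

Request:
{"op": "servo_tool", "data": {
  "increments": [
    {"claw": 0, "x": -0.6, "y": 0.2, "z": 0, "ax": 0, "ay": 0, "az": -0.98},
    {"claw": 0, "x": -0.6, "y": 0.2, "z": 0, "ax": 0, "ay": 0, "az": -0.98},
    {"claw": 0, "x": -0.6, "y": 0.2, "z": 0, "ax": 0, "ay": 0, "az": -0.98},
    {"claw": 0, "x": -0.6, "y": 0.2, "z": 0, "ax": 0, "ay": 0, "az": -0.98},
    {"claw": 0, "x": -0.6, "y": 0.2, "z": 0, "ax": 0, "ay": 0, "az": -0.98}
  ]
}}

```text
clock: 13.4
tcp_pos: [0.5124, 0.2668, 0.2194]
orientation: [-0.0, -0.465, 0.885, 0.0]
wrist_force: [0.6, 1.2, 0.2]
finger_gap: 0.0855
```

Request:
{"op": "servo_tool", "data": {
  "increments": [
    {"claw": 0, "x": -0.6, "y": 0.2, "z": 0, "ax": 0, "ay": 0, "az": -0.98},
    {"claw": 0, "x": -0.6, "y": 0.2, "z": 0, "ax": 0, "ay": 0, "az": -0.98},
    {"claw": 0, "x": -0.6, "y": 0.2, "z": 0, "ax": 0, "ay": 0, "az": -0.98},
    {"claw": 0, "x": -0.6, "y": 0.2, "z": 0, "ax": 0, "ay": 0, "az": -0.98},
    {"claw": 0, "x": -0.6, "y": 0.2, "z": 0, "ax": 0, "ay": 0, "az": -0.98}
  ]
}}

```text
clock: 13.9
tcp_pos: [0.4374, 0.2918, 0.2195]
orientation: [-0.0, -0.141, 0.99, 0.0]
wrist_force: [0.9, -0.5, -0.7]
finger_gap: 0.0854
```

Request:
{"op": "servo_tool", "data": {
  "increments": [
    {"claw": 0, "x": -0.6, "y": 0.2, "z": 0, "ax": 0, "ay": 0, "az": -0.98},
    {"claw": 0, "x": -0.6, "y": 0.2, "z": 0, "ax": 0, "ay": 0, "az": -0.6},
    {"claw": 0, "x": 0, "y": 0, "z": 0, "ax": 0, "ay": 0, "az": 0}
  ]
}}

```text
clock: 14.2
tcp_pos: [0.4064, 0.302, 0.2196]
orientation: [-0.0, -0.035, 0.999, -0.0]
wrist_force: [-0.2, 0.6, 0.5]
finger_gap: 0.0856
```

Run:
```python
from h import *
st(); im,c=look("wrist","w16")
im,c=look("scene","c16")
cv2.imwrite("pics/c16a.png",cv2.resize(im[130:260,230:410],None,fx=4.4,fy=4.4,interpolation=cv2.INTER_CUBIC))
```

```text
t 14.2 tcp [0.4064 0.302  0.2196] q [-0.0004 -0.0347  0.9994 -0.    ] gap 0.08559683416863033 F [-0.2247  0.6242  0.5293] j [ 0.4803  0.1921 -0.1843  1.1951  0.0004  0.4109]
```

View pics/w16.png

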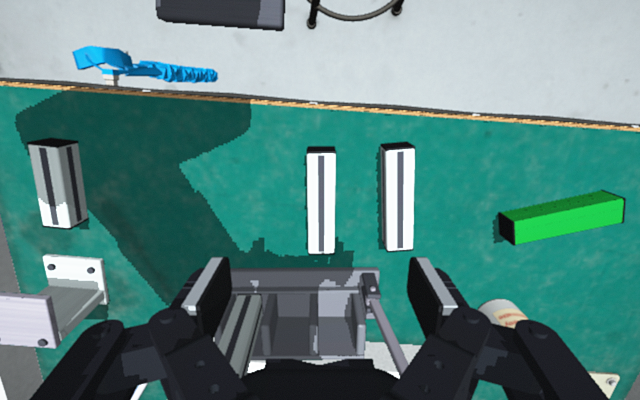

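View pics/c16a.png

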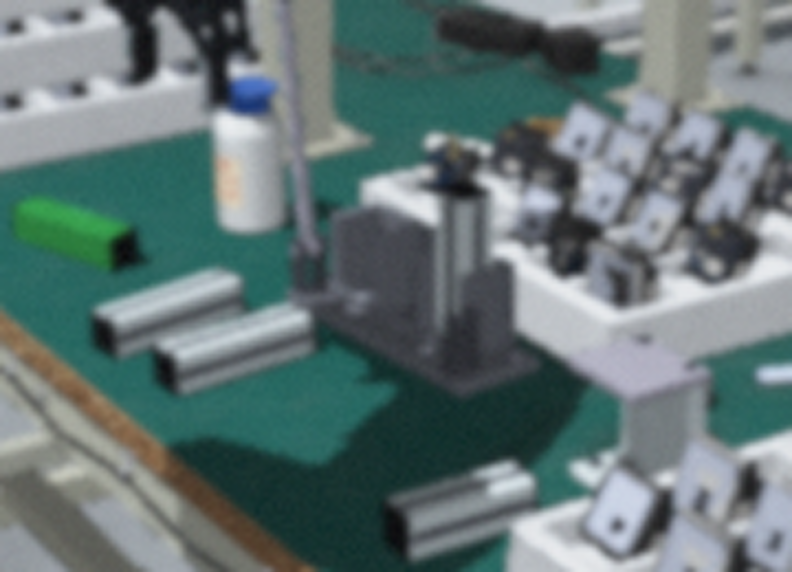

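Run:
```python
from h import *
im,K,T=load("w16")
cv2.imwrite("pics/w16a.png",cv2.resize(im[135:265,295:425],None,fx=6,fy=4.5,interpolation=cv2.INTER_CUBIC))
```

```text
(no output)
```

View pics/w16a.png

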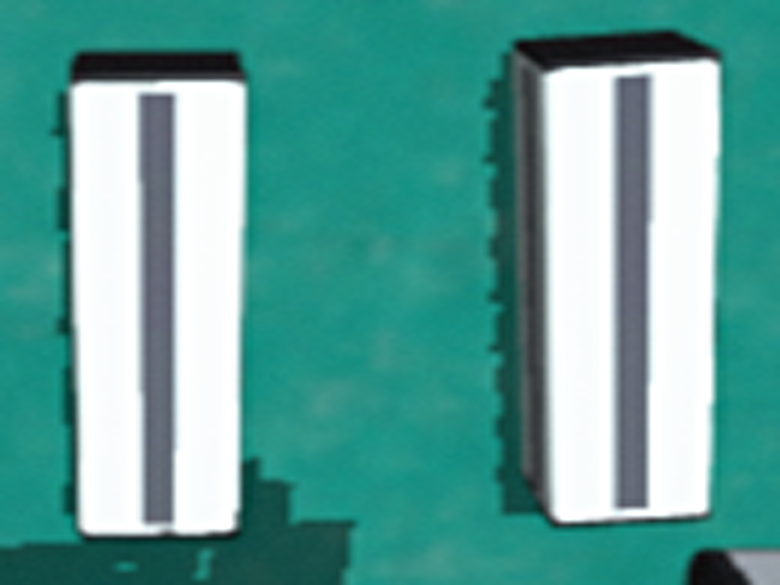

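Run:
```python
from h import *
im,K,T=load("w16")
a=np.array([6,4.5])
rep(K,T,"B",[(70,80),(245,80),(239,535),(79,535)],(295,135),a)
rep(K,T,"A",[(545,68),(720,60),(710,517),(551,522)],(295,135),a)
```

```text
B [0.444  0.3077 0.03  ] L 0.1169 W 0.0302 yaw 4.27
A [0.434  0.3922 0.03  ] L 0.1165 W 0.0298 yaw 8.69
```

Request:
{"op": "servo_tool", "data": {
  "increments": [
    {"claw": 0.2, "x": 0, "y": 0.12, "z": -1, "ax": 0, "ay": 0, "az": 0.04},
    {"claw": 0.3, "x": 0, "y": 0, "z": -1, "ax": 0, "ay": 0, "az": 0},
    {"claw": 0.3, "x": 0, "y": 0, "z": -1, "ax": 0, "ay": 0, "az": 0},
    {"claw": 0.3, "x": 0, "y": 0, "z": -1, "ax": 0, "ay": 0, "az": 0},
    {"claw": 0.3, "x": 0, "y": 0, "z": -1, "ax": 0, "ay": 0, "az": 0}
  ]
}}

```text
clock: 14.8
tcp_pos: [0.4091, 0.3045, 0.0936]
orientation: [0.0, -0.037, 0.999, 0.0]
wrist_force: [-0.8, 0.5, 0.2]
finger_gap: 0.0597
```

Request:
{"op": "servo_tool", "data": {
  "increments": [
    {"claw": 0.3, "x": 0, "y": 0, "z": -1, "ax": 0, "ay": 0, "az": 0},
    {"claw": 0.3, "x": 0, "y": 0, "z": -1, "ax": 0, "ay": 0, "az": 0},
    {"claw": 0.3, "x": 0, "y": 0, "z": -0.5, "ax": 0, "ay": 0, "az": 0},
    {"claw": 0.3, "x": 0, "y": 0, "z": -0.3, "ax": 0, "ay": 0, "az": 0},
    {"claw": 0.3, "x": 0, "y": 0, "z": 0, "ax": 0, "ay": 0, "az": 0}
  ]
}}

```text
clock: 15.3
tcp_pos: [0.4081, 0.3044, 0.024]
orientation: [-0.001, -0.037, 0.999, -0.0]
wrist_force: [0.6, 0.4, 1.3]
finger_gap: 0.0599
```

Request:
{"op": "servo_tool", "data": {
  "newtons": 30,
  "increments": [
    {"claw": 1, "x": 0, "y": 0, "z": 0, "ax": 0, "ay": 0, "az": 0},
    {"claw": 1, "x": 0, "y": 0, "z": 0, "ax": 0, "ay": 0, "az": 0},
    {"claw": 1, "x": 0, "y": 0, "z": 0, "ax": 0, "ay": 0, "az": 0},
    {"claw": 1, "x": 0, "y": 0, "z": 0, "ax": 0, "ay": 0, "az": 0}
  ]
}}

```text
clock: 15.7
tcp_pos: [0.4091, 0.3052, 0.0258]
orientation: [0.001, -0.037, 0.999, 0.001]
wrist_force: [-0.5, -0.8, 6.0]
finger_gap: 0.0297
```

Request:
{"op": "servo_tool", "data": {
  "increments": [
    {"claw": 1, "x": 0, "y": 0, "z": 0.5, "ax": 0, "ay": 0, "az": 0},
    {"claw": 1, "x": 0, "y": 0, "z": 0.5, "ax": 0, "ay": 0, "az": 0},
    {"claw": 1, "x": 0, "y": 0, "z": 0, "ax": 0, "ay": 0, "az": 0}
  ]
}}

```text
clock: 16.0
tcp_pos: [0.4093, 0.3055, 0.0518]
orientation: [0.002, -0.037, 0.999, 0.001]
wrist_force: [0.9, -0.4, -1.3]
finger_gap: 0.0293
```

Run:
```python
from h import *
st(); im,c=look("wrist","w17")
```

```text
t 16.0 tcp [0.4093 0.3055 0.0518] q [ 0.0016 -0.037   0.9993  0.0008] gap 0.029349046157069684 F [ 0.8701 -0.4246 -1.2983] j [ 0.4838  0.3374 -0.4383  0.7917  0.0001  0.4097]
```

View pics/w17.png

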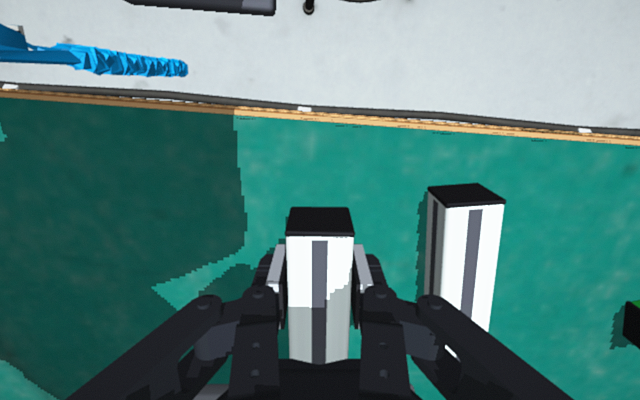

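Request:
{"op": "servo_tool", "data": {
  "increments": [
    {"claw": 1, "x": 0, "y": -0.5, "z": 0.4, "ax": 0, "ay": 0, "az": -0.1},
    {"claw": 1, "x": 0, "y": -1, "z": 0.15, "ax": 0, "ay": 0, "az": -0.1},
    {"claw": 1, "x": 0, "y": -1, "z": 0, "ax": 0, "ay": 0, "az": -0.1},
    {"claw": 1, "x": 0, "y": -1, "z": 0, "ax": 0, "ay": 0, "az": -0.1},
    {"claw": 1, "x": 0, "y": -1, "z": 0, "ax": 0, "ay": 0, "az": -0.1}
  ]
}}

```text
clock: 16.55
tcp_pos: [0.4074, 0.1906, 0.0635]
orientation: [-0.0, -0.002, 1.0, -0.0]
wrist_force: [0.2, 0.2, -1.0]
finger_gap: 0.0297
```

Request:
{"op": "servo_tool", "data": {
  "increments": [
    {"claw": 1, "x": 0.05, "y": -1, "z": 0, "ax": 0, "ay": 0, "az": -0.1},
    {"claw": 1, "x": 0.05, "y": -1, "z": 0, "ax": 0, "ay": 0, "az": -0.1},
    {"claw": 1, "x": 0.1, "y": -1, "z": 0, "ax": 0, "ay": 0, "az": -0.07},
    {"claw": 1, "x": 0.1, "y": -1, "z": 0, "ax": 0, "ay": 0, "az": 0},
    {"claw": 1, "x": 0.1, "y": -1, "z": 0, "ax": 0, "ay": 0, "az": 0}
  ]
}}

```text
clock: 17.05
tcp_pos: [0.4173, 0.0657, 0.0635]
orientation: [-0.0, 0.017, 1.0, -0.0]
wrist_force: [0.2, 0.5, -0.9]
finger_gap: 0.0294
```

Request:
{"op": "servo_tool", "data": {
  "increments": [
    {"claw": 1, "x": 0.05, "y": -1, "z": 0, "ax": 0, "ay": 0, "az": 0},
    {"claw": 1, "x": 0, "y": -0.7, "z": 0, "ax": 0, "ay": 0, "az": 0},
    {"claw": 1, "x": 0, "y": -0.62, "z": 0, "ax": 0, "ay": 0, "az": 0},
    {"claw": 1, "x": 0, "y": 0, "z": 0, "ax": 0, "ay": 0, "az": 0},
    {"claw": 1, "x": 0, "y": 0, "z": 0, "ax": 0, "ay": 0, "az": 0}
  ]
}}

```text
clock: 17.55
tcp_pos: [0.4187, 0.0089, 0.0634]
orientation: [-0.0, 0.018, 1.0, 0.0]
wrist_force: [0.0, -0.5, -0.9]
finger_gap: 0.0292
```

Run:
```python
from h import *
st(); im,c=look("wrist","w18")
im,_=look("scene","c18")
cv2.imwrite("pics/c18a.png",cv2.resize(im[130:280,300:440],None,fx=4,fy=4,interpolation=cv2.INTER_CUBIC))
```

```text
t 17.55 tcp [0.4187 0.0089 0.0634] q [-0.0003  0.0176  0.9998  0.0002] gap 0.02919640134509632 F [ 0.0195 -0.5164 -0.9299] j [-0.1712  0.1702 -0.6363  0.7649  0.0003 -0.1359]
```

View pics/c18a.png

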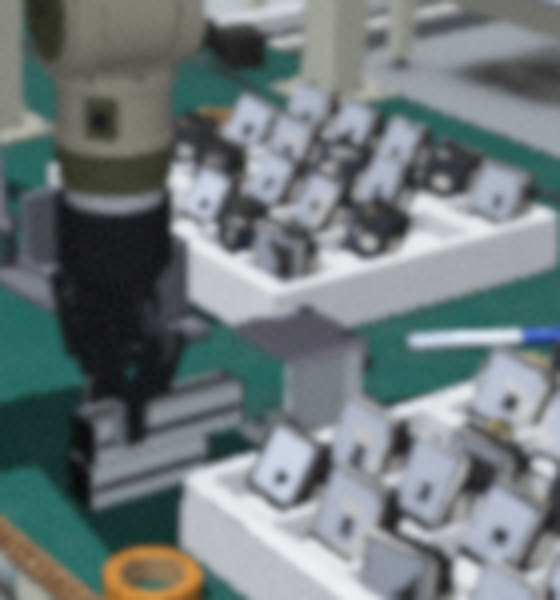

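Run:
```python
import numpy as np
t=np.radians(np.arange(0,91,9));s=.0755;h=.002
x=.540-s*np.cos(t)-h*np.sin(t);z=.078+s*np.sin(t)-h*np.cos(t)
print(np.round(np.c_[np.diff(x),np.diff(z)]/.025,2).tolist(),x,z)
```

```text
[[0.02, 0.47], [0.1, 0.46], [0.17, 0.44], [0.24, 0.41], [0.3, 0.37], [0.35, 0.32], [0.4, 0.26], [0.43, 0.19], [0.46, 0.12], [0.47, 0.05]] [0.4645     0.46511666 0.4675772  0.47182103 0.47774365 0.48519922
 0.49400418 0.5039417  0.5147671  0.52621382 0.538     ] [0.076      0.08783543 0.09942867 0.11049427 0.12075975 0.12997235
 0.13790521 0.14436301 0.14918673 0.1522576  0.1535    ]
```

Request:
{"op": "servo_tool", "data": {
  "increments": [
    {"claw": 1, "x": 0.6, "y": 0, "z": 0, "ax": 0, "ay": 0, "az": 0},
    {"claw": 1, "x": 0.6, "y": 0, "z": 0, "ax": 0, "ay": 0, "az": 0},
    {"claw": 1, "x": 0.6, "y": -0.01, "z": 0, "ax": 0, "ay": 0, "az": 0},
    {"claw": 1, "x": 0, "y": 0, "z": 0.4, "ax": 0, "ay": 0, "az": 0}
  ]
}}

```text
clock: 18.05
tcp_pos: [0.4652, 0.0096, 0.0729]
orientation: [-0.0, 0.016, 1.0, 0.0]
wrist_force: [-0.2, 0.4, -2.0]
finger_gap: 0.029
```

Request:
{"op": "servo_tool", "data": {
  "increments": [
    {"claw": 1, "x": 0, "y": 0, "z": 0.12, "ax": 0, "ay": 0, "az": 0},
    {"claw": 1, "x": 0.02, "y": 0, "z": 0.47, "ax": 0, "ay": 0, "az": 0},
    {"claw": 1, "x": 0.1, "y": 0, "z": 0.46, "ax": 0, "ay": 0, "az": 0},
    {"claw": 1, "x": 0.17, "y": 0, "z": 0.44, "ax": 0, "ay": 0, "az": 0},
    {"claw": 1, "x": 0.24, "y": 0, "z": 0.41, "ax": 0, "ay": 0, "az": 0}
  ]
}}

```text
clock: 18.55
tcp_pos: [0.4754, 0.0094, 0.121]
orientation: [-0.002, 0.017, 1.0, 0.0]
wrist_force: [-2.2, -0.6, -3.1]
finger_gap: 0.0297
```

Request:
{"op": "servo_tool", "data": {
  "increments": [
    {"claw": 1, "x": 0.3, "y": 0, "z": 0.37, "ax": 0, "ay": 0, "az": 0},
    {"claw": 1, "x": 0.35, "y": 0, "z": 0.32, "ax": 0, "ay": 0, "az": 0},
    {"claw": 1, "x": 0.2, "y": 0, "z": 0.13, "ax": 0, "ay": 0, "az": 0},
    {"claw": 1, "x": 0.2, "y": 0, "z": 0.13, "ax": 0, "ay": 0, "az": 0},
    {"claw": 1, "x": 0.22, "y": 0, "z": 0.1, "ax": 0, "ay": 0, "az": 0}
  ]
}}

```text
clock: 19.05
tcp_pos: [0.5088, 0.009, 0.147]
orientation: [-0.001, 0.017, 1.0, -0.0]
wrist_force: [-5.0, -1.1, -2.6]
finger_gap: 0.0294
```

Request:
{"op": "servo_tool", "data": {
  "increments": [
    {"claw": 1, "x": 0.21, "y": 0, "z": 0.09, "ax": 0, "ay": 0, "az": 0},
    {"claw": 1, "x": 0.23, "y": 0, "z": 0.06, "ax": 0, "ay": 0, "az": 0},
    {"claw": 1, "x": 0.23, "y": 0, "z": 0.06, "ax": 0, "ay": 0, "az": 0},
    {"claw": 1, "x": 0.23, "y": 0, "z": 0.03, "ax": 0, "ay": 0, "az": 0},
    {"claw": 1, "x": 0.24, "y": 0, "z": 0.02, "ax": 0, "ay": 0, "az": 0}
  ]
}}

```text
clock: 19.55
tcp_pos: [0.5382, 0.0089, 0.1536]
orientation: [-0.0, 0.017, 1.0, -0.0]
wrist_force: [-4.2, -1.0, -1.7]
finger_gap: 0.0296
```

Request:
{"op": "servo_tool", "data": {
  "increments": [
    {"claw": 1, "x": 0.15, "y": 0, "z": 0, "ax": 0, "ay": 0, "az": 0},
    {"claw": 1, "x": 0, "y": 0, "z": 0, "ax": 0, "ay": 0, "az": 0}
  ]
}}

```text
clock: 19.75
tcp_pos: [0.5425, 0.0089, 0.1536]
orientation: [0.0, 0.017, 1.0, 0.0]
wrist_force: [-2.6, -1.5, -1.5]
finger_gap: 0.0292
```

Run:
```python
from h import *
st(); im,c=look("wrist","w19")
im,_=look("scene","c19")
cv2.imwrite("pics/c19a.png",cv2.resize(im[130:280,300:440],None,fx=4,fy=4,interpolation=cv2.INTER_CUBIC))
```

```text
t 19.75 tcp [0.5425 0.0089 0.1536] q [0.0005 0.0167 0.9999 0.0001] gap 0.029221986579194923 F [-2.5575 -1.4557 -1.4827] j [-0.1317  0.2971 -0.2137  1.0591  0.0003 -0.0982]
```

View pics/c19a.png

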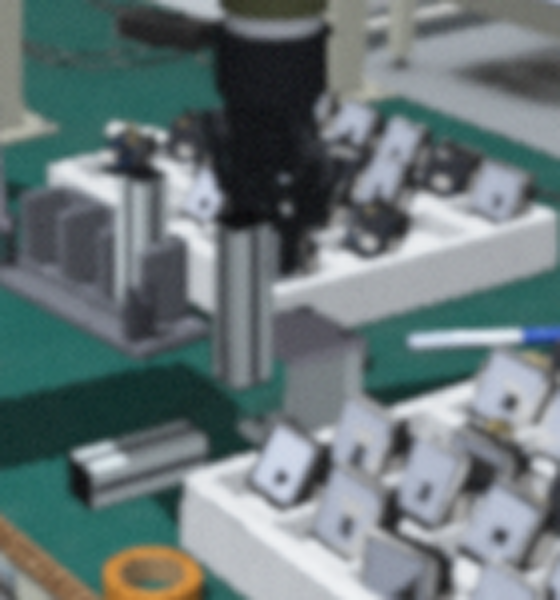

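View pics/w19.png

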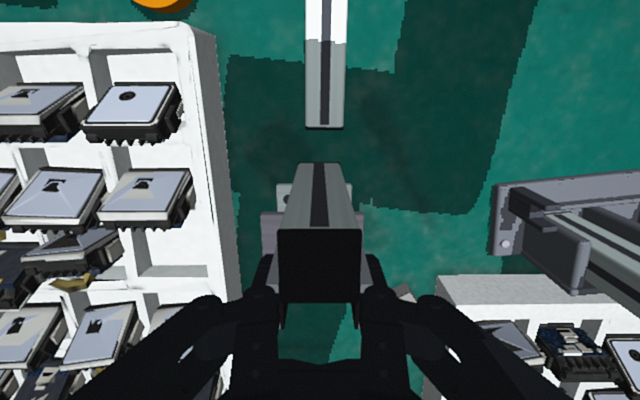

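Request:
{"op": "servo_tool", "data": {
  "increments": [
    {"claw": 1, "x": -0.4, "y": 0.2, "z": 0.3, "ax": 0, "ay": 0, "az": 0},
    {"claw": 1, "x": -0.4, "y": 0.3, "z": 1, "ax": 0, "ay": 0, "az": 0},
    {"claw": 1, "x": 0, "y": 0.5, "z": 1, "ax": 0, "ay": 0, "az": 0.5},
    {"claw": 1, "x": 0.1, "y": 0.8, "z": 1, "ax": 0, "ay": 0, "az": 1},
    {"claw": 1, "x": 0.1, "y": 0.8, "z": 0.6, "ax": 0, "ay": 0, "az": 1}
  ]
}}

```text
clock: 20.35
tcp_pos: [0.5277, 0.0751, 0.2549]
orientation: [0.003, -0.16, 0.987, 0.0]
wrist_force: [0.2, -0.6, -1.7]
finger_gap: 0.0295
```

Request:
{"op": "servo_tool", "data": {
  "increments": [
    {"claw": 1, "x": 0.2, "y": 0.8, "z": 0, "ax": 0, "ay": 0, "az": 1},
    {"claw": 1, "x": 0.2, "y": 0.8, "z": 0, "ax": 0, "ay": 0, "az": 1},
    {"claw": 1, "x": 0.2, "y": 0.8, "z": 0, "ax": 0, "ay": 0, "az": 1},
    {"claw": 1, "x": 0.2, "y": 0.8, "z": 0, "ax": 0, "ay": 0, "az": 1},
    {"claw": 1, "x": 0.2, "y": 0.8, "z": 0, "ax": 0, "ay": 0, "az": 1}
  ]
}}

```text
clock: 20.85
tcp_pos: [0.552, 0.1757, 0.2527]
orientation: [0.002, -0.488, 0.873, -0.0]
wrist_force: [-0.7, 0.3, -1.3]
finger_gap: 0.0292
```

Request:
{"op": "servo_tool", "data": {
  "increments": [
    {"claw": 1, "x": 0.3, "y": 0.8, "z": 0, "ax": 0, "ay": 0, "az": 1},
    {"claw": 1, "x": 0.3, "y": 0.8, "z": 0, "ax": 0, "ay": 0, "az": 1},
    {"claw": 1, "x": 0.3, "y": 0.8, "z": 0, "ax": 0, "ay": 0, "az": 1},
    {"claw": 1, "x": 0.3, "y": 0.8, "z": 0, "ax": 0, "ay": 0, "az": 1},
    {"claw": 1, "x": 0.2, "y": 0.8, "z": 0, "ax": 0, "ay": 0, "az": 0.6}
  ]
}}

```text
clock: 21.35
tcp_pos: [0.5871, 0.2757, 0.2526]
orientation: [-0.002, 0.738, -0.675, 0.0]
wrist_force: [-0.3, -0.6, -0.7]
finger_gap: 0.0293
```

Request:
{"op": "servo_tool", "data": {
  "increments": [
    {"claw": 1, "x": 0, "y": 0.6, "z": 0, "ax": 0, "ay": 0, "az": 0},
    {"claw": 1, "x": 0, "y": 0, "z": 0, "ax": 0, "ay": 0, "az": 0},
    {"claw": 1, "x": 0, "y": 0, "z": 0, "ax": 0, "ay": 0, "az": 0}
  ]
}}

```text
clock: 21.65
tcp_pos: [0.5862, 0.2892, 0.2516]
orientation: [-0.0, 0.736, -0.677, 0.0]
wrist_force: [0.1, 0.6, -0.8]
finger_gap: 0.0293
```

Run:
```python
from h import *
st(); im,c=look("wrist","w20")
cv2.imwrite("pics/w20a.png",cv2.resize(im[90:330,240:400],None,fx=5,fy=2.5,interpolation=cv2.INTER_CUBIC))
im,c=look("scene","c20")
cv2.imwrite("pics/c20a.png",cv2.resize(im[100:230,240:380],None,fx=5.5,fy=4.6,interpolation=cv2.INTER_CUBIC))
```

```text
t 21.65 tcp [0.5862 0.2892 0.2516] q [-0.0002  0.7364 -0.6766  0.0002] gap 0.029325512256406446 F [ 0.09    0.554  -0.8044] j [ 0.3357  0.4719  0.2892  1.3875 -0.0001 -1.3197]
```

View pics/w20a.png

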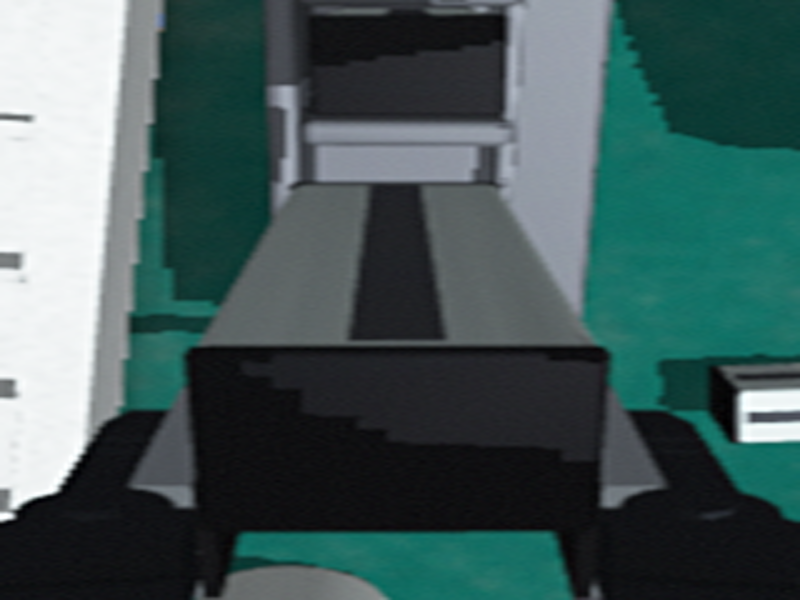

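View pics/c20a.png

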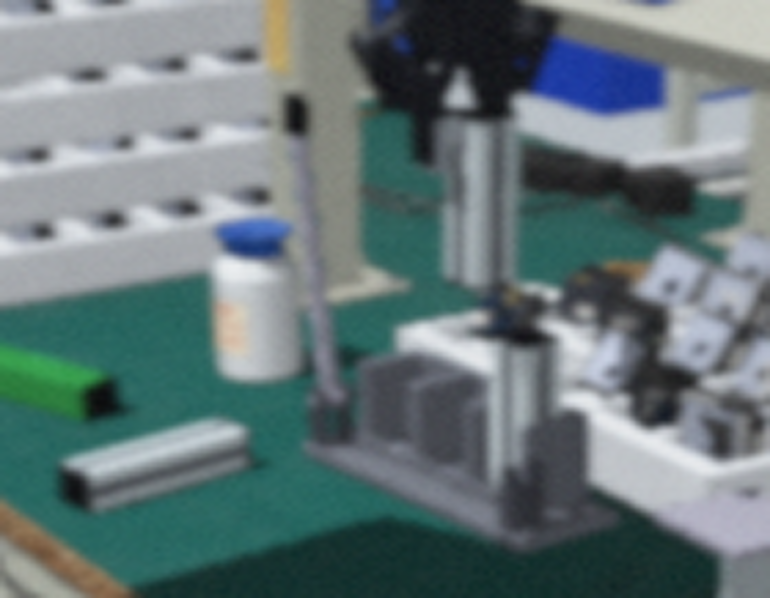

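```bash
cat > m.py <<'E'
from h import *
def held(K,T,f,bot,top,zb,zt):
    b=ray(K,T,[f(p) for p in bot],zb);t=ray(K,T,[f(p) for p in top],zt)
    print("bot",b,np.linalg.norm(b[0]-b[1]),"top",t,np.linalg.norm(t[0]-t[1]))
    v=b[0]-b[1] if b[0][0]>b[1][0] else b[1]-b[0]
    v=v[:2]/np.linalg.norm(v[:2]); n=np.array([-v[1],v[0]])
    print("bottom centre",b.mean(0)[:2]+.015*n,"tilt deg",np.degrees(np.arctan2((t.mean(0)-b.mean(0))[:2],zt-zb)))
E
python3 - <<'E'
from m import *
im,K,T=load("w20")
f=lambda p:np.array(p)/np.array([5,2.5])+[240,90]-.35
held(K,T,f,[(293,184),(498,184)],[(189,349),(607,349)],.1586,.2786)
p=ray(K,T,[f((303,124)),f((513,124)),f((513,143)),f((303,143))],.077);print("div",p,p.mean(0),"bay2",p.mean(0)[:2]+.026*np.array([-.082,.9966]))
p=ray(K,T,[f((305,118)),f((505,118)),f((505,12)),f((312,12))],.132);print("post1 cap",p,p.mean(0))
E
```

```text
bot [[0.6049 0.2586 0.1586]
 [0.5756 0.2561 0.1586]] 0.029348157644076323 top [[0.6047 0.2536 0.2786]
 [0.5759 0.2512 0.2786]] 0.028958317028766393
bottom centre [0.589  0.2723] tilt deg [ 0.0273 -2.3509]
div [[0.6084 0.2546 0.077 ]
 [0.5683 0.2511 0.077 ]
 [0.5675 0.2584 0.077 ]
 [0.6079 0.2619 0.077 ]] [0.588  0.2565 0.077 ] bay2 [0.5859 0.2824]
post1 cap [[0.6056 0.2438 0.132 ]
 [0.5745 0.2411 0.132 ]
 [0.5779 0.2098 0.132 ]
 [0.6067 0.2122 0.132 ]] [0.5912 0.2267 0.132 ]
```

Request:
{"op": "servo_tool", "data": {
  "increments": [
    {"claw": 1, "x": -0.1, "y": 0.4, "z": -0.4, "ax": -0.15, "ay": 0, "az": 0},
    {"claw": 1, "x": 0, "y": 0, "z": -1, "ax": 0, "ay": 0, "az": 0},
    {"claw": 1, "x": 0, "y": 0, "z": -1, "ax": 0, "ay": 0, "az": 0},
    {"claw": 1, "x": 0, "y": 0, "z": -1, "ax": 0, "ay": 0, "az": 0},
    {"claw": 1, "x": 0, "y": 0, "z": -0.6, "ax": 0, "ay": 0, "az": 0}
  ]
}}

```text
clock: 22.25
tcp_pos: [0.5825, 0.2987, 0.148]
orientation: [0.01, 0.736, -0.677, 0.006]
wrist_force: [-0.4, -0.3, -0.2]
finger_gap: 0.03
```

Request:
{"op": "servo_tool", "data": {
  "increments": [
    {"claw": 1, "x": 0, "y": 0, "z": -0.6, "ax": 0, "ay": 0, "az": 0},
    {"claw": 1, "x": 0, "y": 0, "z": -0.6, "ax": 0, "ay": 0, "az": 0},
    {"claw": 1, "x": 0, "y": 0, "z": -0.3, "ax": 0, "ay": 0, "az": 0},
    {"claw": 1, "x": 0, "y": 0, "z": -0.15, "ax": 0, "ay": 0, "az": 0}
  ]
}}

```text
clock: 22.65
tcp_pos: [0.5832, 0.2988, 0.1085]
orientation: [0.009, 0.736, -0.676, 0.007]
wrist_force: [0.2, 0.3, -0.5]
finger_gap: 0.0292
```

Run:
```python
from h import *
st(); im,c=look("wrist","w21")
im,c=look("scene","c21")
cv2.imwrite("pics/c21a.png",cv2.resize(im[110:230,270:410],None,fx=5.5,fy=5,interpolation=cv2.INTER_CUBIC))
```

```text
t 22.65 tcp [0.5832 0.2988 0.1085] q [ 0.0087  0.7364 -0.6764  0.0067] gap 0.029215644930824822 F [ 0.228   0.3096 -0.4972] j [ 0.3597  0.5435  0.0503  1.0872 -0.0198 -1.2958]
```

View pics/c21a.png

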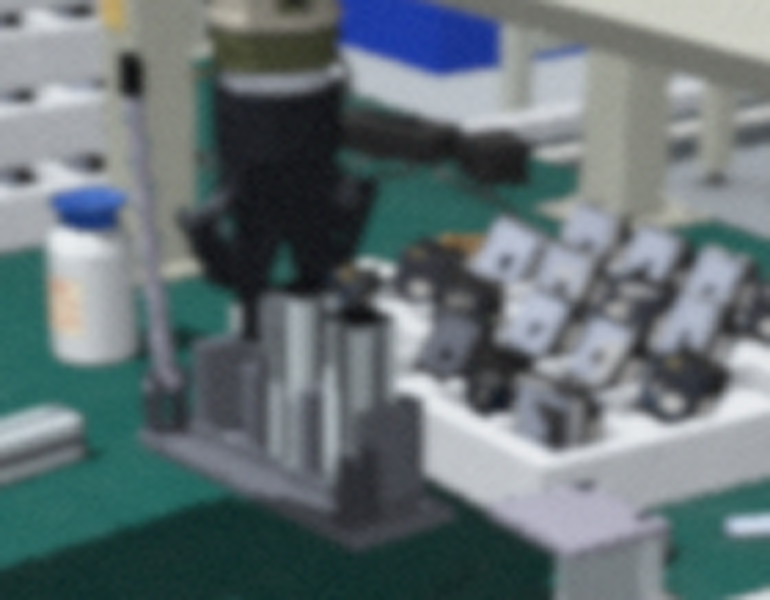

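View pics/w21.png

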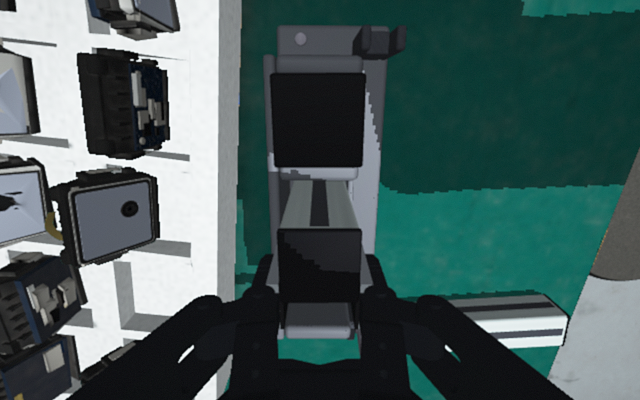

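Request:
{"op": "servo_tool", "data": {
  "increments": [
    {"claw": 1, "x": 0.04, "y": 0, "z": -0.1, "ax": 0, "ay": 0, "az": 0},
    {"claw": 1, "x": 0, "y": 0, "z": -0.1, "ax": 0, "ay": 0, "az": 0}
  ]
}}

```text
clock: 22.95
tcp_pos: [0.5858, 0.2992, 0.1056]
orientation: [0.007, 0.736, -0.676, 0.007]
wrist_force: [0.2, 0.2, -1.5]
finger_gap: 0.0293
```

Request:
{"op": "servo_tool", "data": {
  "increments": [
    {"claw": 1, "x": 0, "y": 0, "z": -0.08, "ax": 0, "ay": 0, "az": 0},
    {"claw": 1, "x": 0, "y": 0, "z": 0, "ax": 0, "ay": 0, "az": 0}
  ]
}}

```text
clock: 23.15
tcp_pos: [0.5858, 0.2995, 0.105]
orientation: [0.006, 0.737, -0.676, 0.008]
wrist_force: [-1.3, 0.5, 6.5]
finger_gap: 0.0291
```

Request:
{"op": "servo_tool", "data": {
  "increments": [
    {"claw": 0.55, "x": 0, "y": 0, "z": 0, "ax": 0, "ay": 0, "az": 0},
    {"claw": 0.45, "x": 0, "y": 0, "z": 0, "ax": 0, "ay": 0, "az": 0},
    {"claw": 0.45, "x": 0, "y": 0, "z": 0, "ax": 0, "ay": 0, "az": 0},
    {"claw": 0.45, "x": 0, "y": 0, "z": 0.3, "ax": 0, "ay": 0, "az": 0},
    {"claw": 0.45, "x": 0, "y": 0, "z": 0.8, "ax": 0, "ay": 0, "az": 0}
  ]
}}

```text
clock: 23.65
tcp_pos: [0.5837, 0.2984, 0.1287]
orientation: [0.01, 0.736, -0.676, 0.006]
wrist_force: [0.4, -0.3, 0.1]
finger_gap: 0.0471
```

Request:
{"op": "servo_tool", "data": {
  "increments": [
    {"claw": 0.45, "x": 0, "y": 0, "z": 1, "ax": 0.15, "ay": 0, "az": 0},
    {"claw": 0.45, "x": 0, "y": 0, "z": 1, "ax": 0, "ay": 0, "az": 0},
    {"claw": 0.45, "x": -0.3, "y": 0, "z": 1, "ax": 0, "ay": 0, "az": -0.3},
    {"claw": 0.3, "x": -0.8, "y": 0, "z": 0.5, "ax": 0, "ay": 0, "az": -0.97},
    {"claw": 0.2, "x": -0.8, "y": 0, "z": 0, "ax": 0, "ay": 0, "az": -0.97}
  ]
}}

```text
clock: 24.15
tcp_pos: [0.5386, 0.2994, 0.2209]
orientation: [0.002, -0.62, 0.785, -0.001]
wrist_force: [0.1, -0.2, 0.2]
finger_gap: 0.0678
```

Request:
{"op": "servo_tool", "data": {
  "increments": [
    {"claw": 0, "x": -0.8, "y": 0, "z": 0, "ax": 0, "ay": 0, "az": -0.97},
    {"claw": 0, "x": -0.8, "y": 0.2, "z": 0, "ax": 0, "ay": 0, "az": -0.97},
    {"claw": 0, "x": -0.8, "y": 0.4, "z": 0, "ax": 0, "ay": 0, "az": -0.97},
    {"claw": 0, "x": -0.8, "y": 0.4, "z": 0, "ax": 0, "ay": 0, "az": -0.97},
    {"claw": 0, "x": -0.8, "y": 0.4, "z": 0, "ax": 0, "ay": 0, "az": -0.97}
  ]
}}

```text
clock: 24.65
tcp_pos: [0.4368, 0.3342, 0.2184]
orientation: [0.0, -0.324, 0.946, 0.0]
wrist_force: [-0.1, -0.2, -0.3]
finger_gap: 0.0856
```

Request:
{"op": "servo_tool", "data": {
  "increments": [
    {"claw": 0, "x": -0.8, "y": 0.5, "z": 0, "ax": 0, "ay": 0, "az": -0.97},
    {"claw": 0, "x": -0.6, "y": 0.5, "z": 0, "ax": 0, "ay": 0, "az": -0.97},
    {"claw": 0, "x": 0, "y": 0.5, "z": 0, "ax": 0, "ay": 0, "az": -0.97},
    {"claw": 0, "x": 0, "y": 0.55, "z": 0, "ax": 0, "ay": 0, "az": -0.7},
    {"claw": 0, "x": 0, "y": 0, "z": 0, "ax": 0, "ay": 0, "az": 0}
  ]
}}

```text
clock: 25.15
tcp_pos: [0.4025, 0.3865, 0.2183]
orientation: [0.0, -0.082, 0.997, 0.0]
wrist_force: [0.1, 0.5, 0.7]
finger_gap: 0.0851
```

Run:
```python
from h import *
st(); im,c=look("wrist","w22")
im,c=look("scene","c22")
cv2.imwrite("pics/c22a.png",cv2.resize(im[130:260,230:410],None,fx=4.4,fy=4.4,interpolation=cv2.INTER_CUBIC))
```

```text
t 25.15 tcp [0.4025 0.3865 0.2183] q [ 0.0005 -0.0817  0.9967  0.0004] gap 0.08506626168491488 F [0.0908 0.5177 0.6866] j [ 0.6211  0.2894 -0.0604  1.2197  0.0003  0.4576]
```

View pics/w22.png

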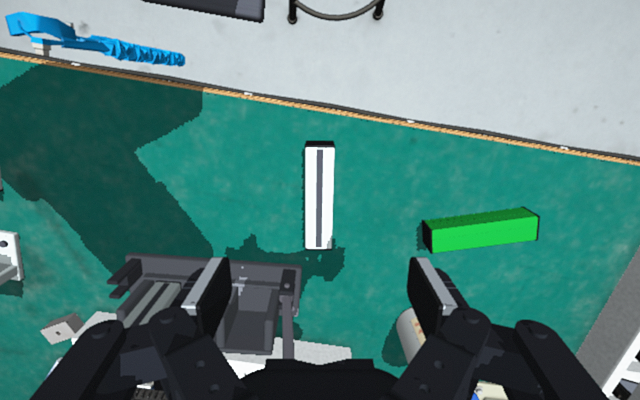

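View pics/c22a.png

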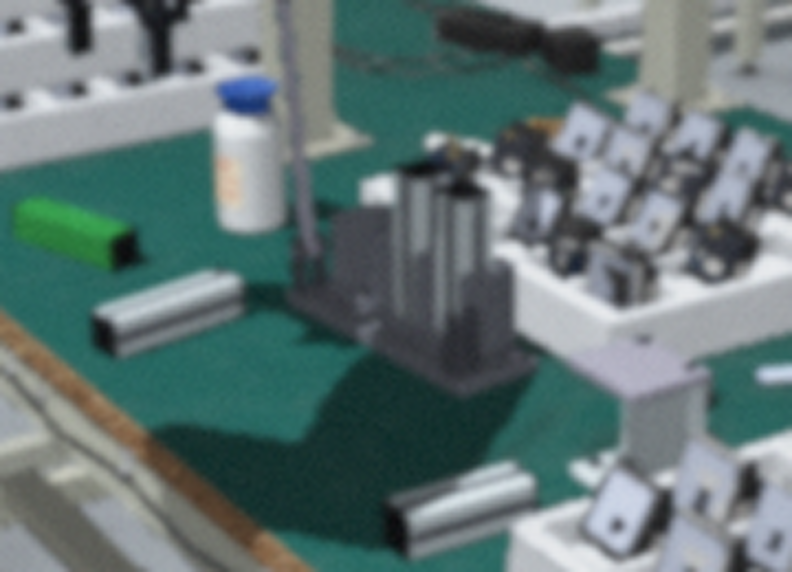

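Run:
```python
from h import *
im,K,T=load("w22")
cv2.imwrite("pics/w22a.png",cv2.resize(im[130:260,280:360],None,fx=8,fy=4.5,interpolation=cv2.INTER_CUBIC))
```

```text
(no output)
```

View pics/w22a.png

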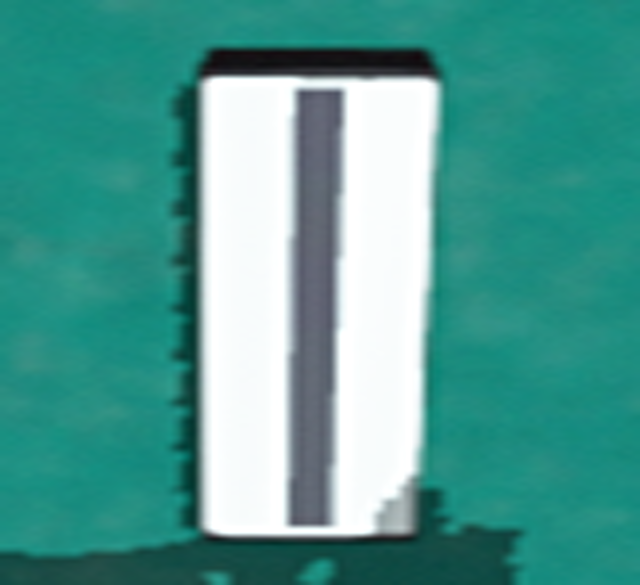

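Run:
```python
from h import *
im,K,T=load("w22")
rep(K,T,"A",[(200,76),(440,76),(417,536),(202,536)],(280,130),np.array([8,4.5]))
```

```text
A [0.4338 0.3925 0.03  ] L 0.1164 W 0.0304 yaw 8.71
```

Request:
{"op": "servo_tool", "data": {
  "increments": [
    {"claw": 0.2, "x": -0.2, "y": 0.02, "z": -1, "ax": 0, "ay": 0, "az": -0.08},
    {"claw": 0.3, "x": 0, "y": 0, "z": -1, "ax": 0, "ay": 0, "az": 0},
    {"claw": 0.3, "x": 0, "y": 0, "z": -1, "ax": 0, "ay": 0, "az": 0},
    {"claw": 0.3, "x": 0, "y": 0, "z": -1, "ax": 0, "ay": 0, "az": 0},
    {"claw": 0.3, "x": 0, "y": 0, "z": -1, "ax": 0, "ay": 0, "az": 0}
  ]
}}

```text
clock: 25.75
tcp_pos: [0.3977, 0.3849, 0.0921]
orientation: [0.0, -0.076, 0.997, -0.0]
wrist_force: [0.7, 0.6, -0.9]
finger_gap: 0.06
```

Request:
{"op": "servo_tool", "data": {
  "increments": [
    {"claw": 0.3, "x": 0, "y": 0, "z": -1, "ax": 0, "ay": 0, "az": 0},
    {"claw": 0.3, "x": 0, "y": 0, "z": -0.9, "ax": 0, "ay": 0, "az": 0},
    {"claw": 0.3, "x": 0, "y": 0, "z": -0.5, "ax": 0, "ay": 0, "az": 0},
    {"claw": 0.3, "x": 0, "y": 0, "z": -0.29, "ax": 0, "ay": 0, "az": 0},
    {"claw": 0.3, "x": 0, "y": 0, "z": 0, "ax": 0, "ay": 0, "az": 0}
  ]
}}

```text
clock: 26.25
tcp_pos: [0.3974, 0.3852, 0.0251]
orientation: [-0.001, -0.075, 0.997, -0.0]
wrist_force: [0.8, 0.1, -0.3]
finger_gap: 0.0596
```

Request:
{"op": "servo_tool", "data": {
  "newtons": 30,
  "increments": [
    {"claw": 1, "x": 0, "y": 0, "z": 0, "ax": 0, "ay": 0, "az": 0},
    {"claw": 1, "x": 0, "y": 0, "z": 0, "ax": 0, "ay": 0, "az": 0},
    {"claw": 1, "x": 0, "y": 0, "z": 0, "ax": 0, "ay": 0, "az": 0},
    {"claw": 1, "x": 0, "y": 0, "z": 0, "ax": 0, "ay": 0, "az": 0}
  ]
}}

```text
clock: 26.65
tcp_pos: [0.3984, 0.3864, 0.0268]
orientation: [0.001, -0.075, 0.997, 0.001]
wrist_force: [-0.3, 0.2, 4.9]
finger_gap: 0.0291
```

Request:
{"op": "servo_tool", "data": {
  "increments": [
    {"claw": 1, "x": 0, "y": 0, "z": 0.5, "ax": 0, "ay": 0, "az": 0},
    {"claw": 1, "x": 0, "y": 0, "z": 0.5, "ax": 0, "ay": 0, "az": 0},
    {"claw": 1, "x": 0, "y": 0, "z": 0, "ax": 0, "ay": 0, "az": 0}
  ]
}}

```text
clock: 26.95
tcp_pos: [0.3988, 0.3867, 0.0529]
orientation: [0.002, -0.075, 0.997, 0.001]
wrist_force: [0.9, 1.2, -0.6]
finger_gap: 0.0294
```

Run:
```python
from h import *
st(); im,c=look("wrist","w23")
```

```text
t 26.95 tcp [0.3988 0.3867 0.0529] q [ 0.0015 -0.0754  0.9972  0.001 ] gap 0.029426483357868818 F [ 0.8765  1.1583 -0.612 ] j [ 0.6255  0.4092 -0.3226  0.8352  0.0001  0.4746]
```

View pics/w23.png

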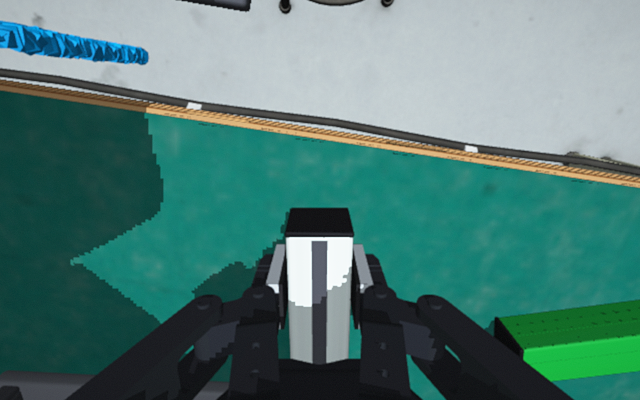

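Request:
{"op": "servo_tool", "data": {
  "increments": [
    {"claw": 1, "x": 0, "y": -0.5, "z": 0.4, "ax": 0, "ay": 0, "az": -0.13},
    {"claw": 1, "x": 0, "y": -1, "z": 0.13, "ax": 0, "ay": 0, "az": -0.13},
    {"claw": 1, "x": 0, "y": -1, "z": 0, "ax": 0, "ay": 0, "az": -0.13},
    {"claw": 1, "x": 0, "y": -1, "z": 0, "ax": 0, "ay": 0, "az": -0.13},
    {"claw": 1, "x": 0, "y": -1, "z": 0, "ax": 0, "ay": 0, "az": -0.13}
  ]
}}

```text
clock: 27.5
tcp_pos: [0.397, 0.2715, 0.064]
orientation: [-0.0, -0.029, 1.0, -0.0]
wrist_force: [1.0, -0.9, -0.5]
finger_gap: 0.0292
```

Request:
{"op": "servo_tool", "data": {
  "increments": [
    {"claw": 1, "x": 0.1, "y": -1, "z": 0, "ax": 0, "ay": 0, "az": -0.13},
    {"claw": 1, "x": 0.1, "y": -1, "z": 0, "ax": 0, "ay": 0, "az": -0.13},
    {"claw": 1, "x": 0.1, "y": -1, "z": 0, "ax": 0, "ay": 0, "az": -0.13},
    {"claw": 1, "x": 0.1, "y": -1, "z": 0, "ax": 0, "ay": 0, "az": -0.13},
    {"claw": 1, "x": 0.1, "y": -1, "z": 0, "ax": 0, "ay": 0, "az": -0.13}
  ]
}}

```text
clock: 28.0
tcp_pos: [0.4094, 0.1466, 0.064]
orientation: [-0.0, 0.016, 1.0, -0.0]
wrist_force: [-0.1, 0.5, -0.8]
finger_gap: 0.0295
```

Request:
{"op": "servo_tool", "data": {
  "increments": [
    {"claw": 1, "x": 0.1, "y": -1, "z": 0, "ax": 0, "ay": 0, "az": 0},
    {"claw": 1, "x": 0.1, "y": -1, "z": 0, "ax": 0, "ay": 0, "az": 0},
    {"claw": 1, "x": 0.1, "y": -1, "z": 0, "ax": 0, "ay": 0, "az": 0},
    {"claw": 1, "x": 0, "y": -1, "z": 0, "ax": 0, "ay": 0, "az": 0},
    {"claw": 1, "x": 0, "y": -0.9, "z": 0, "ax": 0, "ay": 0, "az": 0}
  ]
}}

```text
clock: 28.5
tcp_pos: [0.4167, 0.0242, 0.064]
orientation: [-0.0, 0.016, 1.0, -0.0]
wrist_force: [-0.6, 0.3, -0.6]
finger_gap: 0.0294
```

Request:
{"op": "servo_tool", "data": {
  "increments": [
    {"claw": 1, "x": 0, "y": -0.5, "z": 0, "ax": 0, "ay": 0, "az": 0},
    {"claw": 1, "x": 0, "y": 0, "z": 0, "ax": 0, "ay": 0, "az": 0},
    {"claw": 1, "x": 0, "y": 0, "z": 0, "ax": 0, "ay": 0, "az": 0}
  ]
}}

```text
clock: 28.8
tcp_pos: [0.417, 0.013, 0.0639]
orientation: [-0.0, 0.016, 1.0, 0.0]
wrist_force: [0.0, 0.7, -0.1]
finger_gap: 0.0293
```

Run:
```python
from h import *
st(); im,c=look("wrist","w24")
im,_=look("scene","c24")
cv2.imwrite("pics/c24a.png",cv2.resize(im[130:280,300:440],None,fx=4,fy=4,interpolation=cv2.INTER_CUBIC))
```

```text
t 28.8 tcp [0.417  0.013  0.0639] q [-0.0002  0.0161  0.9999  0.0002] gap 0.02934861820636605 F [ 0.0107  0.7    -0.0695] j [-0.162   0.1665 -0.6393  0.7654  0.0003 -0.1297]
```

View pics/c24a.png

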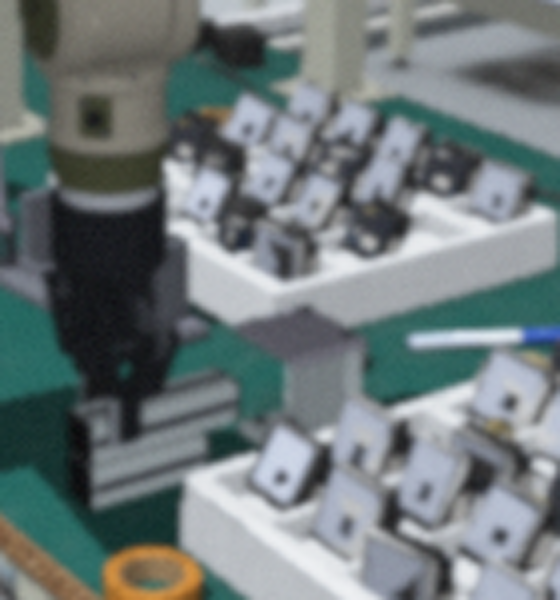

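Level and ready. Advance, then swivel the last post.

Request:
{"op": "servo_tool", "data": {
  "increments": [
    {"claw": 1, "x": 0.64, "y": -0.06, "z": 0, "ax": 0, "ay": 0, "az": 0},
    {"claw": 1, "x": 0.63, "y": -0.06, "z": 0, "ax": 0, "ay": 0, "az": 0},
    {"claw": 1, "x": 0.63, "y": -0.04, "z": 0, "ax": 0, "ay": 0, "az": 0},
    {"claw": 1, "x": 0, "y": 0, "z": 0.4, "ax": 0, "ay": 0, "az": 0}
  ]
}}

```text
clock: 29.3
tcp_pos: [0.4661, 0.0098, 0.0734]
orientation: [-0.0, 0.015, 1.0, 0.0]
wrist_force: [-0.6, 1.2, -0.8]
finger_gap: 0.0294
```

Request:
{"op": "servo_tool", "data": {
  "increments": [
    {"claw": 1, "x": 0, "y": 0, "z": 0.12, "ax": 0, "ay": 0, "az": 0},
    {"claw": 1, "x": 0.02, "y": 0, "z": 0.47, "ax": 0, "ay": 0, "az": 0},
    {"claw": 1, "x": 0.1, "y": 0, "z": 0.46, "ax": 0, "ay": 0, "az": 0},
    {"claw": 1, "x": 0.17, "y": 0, "z": 0.44, "ax": 0, "ay": 0, "az": 0},
    {"claw": 1, "x": 0.24, "y": 0, "z": 0.41, "ax": 0, "ay": 0, "az": 0}
  ]
}}

```text
clock: 29.8
tcp_pos: [0.4761, 0.0097, 0.1214]
orientation: [-0.002, 0.015, 1.0, 0.0]
wrist_force: [-2.3, -0.8, -3.4]
finger_gap: 0.0293
```

Request:
{"op": "servo_tool", "data": {
  "increments": [
    {"claw": 1, "x": 0.3, "y": 0, "z": 0.37, "ax": 0, "ay": 0, "az": 0},
    {"claw": 1, "x": 0.35, "y": 0, "z": 0.32, "ax": 0, "ay": 0, "az": 0},
    {"claw": 1, "x": 0.2, "y": 0, "z": 0.13, "ax": 0, "ay": 0, "az": 0},
    {"claw": 1, "x": 0.2, "y": 0, "z": 0.13, "ax": 0, "ay": 0, "az": 0},
    {"claw": 1, "x": 0.22, "y": 0, "z": 0.1, "ax": 0, "ay": 0, "az": 0}
  ]
}}

```text
clock: 30.3
tcp_pos: [0.5095, 0.0093, 0.1475]
orientation: [-0.001, 0.015, 1.0, -0.0]
wrist_force: [-4.7, -1.2, -1.9]
finger_gap: 0.0294
```

Request:
{"op": "servo_tool", "data": {
  "increments": [
    {"claw": 1, "x": 0.21, "y": 0, "z": 0.09, "ax": 0, "ay": 0, "az": 0},
    {"claw": 1, "x": 0.23, "y": 0, "z": 0.06, "ax": 0, "ay": 0, "az": 0},
    {"claw": 1, "x": 0.23, "y": 0, "z": 0.06, "ax": 0, "ay": 0, "az": 0},
    {"claw": 1, "x": 0.23, "y": 0, "z": 0.03, "ax": 0, "ay": 0, "az": 0},
    {"claw": 1, "x": 0.24, "y": 0, "z": 0.02, "ax": 0, "ay": 0, "az": 0}
  ]
}}

```text
clock: 30.8
tcp_pos: [0.5389, 0.0092, 0.154]
orientation: [-0.0, 0.015, 1.0, -0.0]
wrist_force: [-4.9, -0.8, -2.6]
finger_gap: 0.0292
```

Request:
{"op": "servo_tool", "data": {
  "increments": [
    {"claw": 1, "x": 0.15, "y": 0, "z": 0, "ax": 0, "ay": 0, "az": 0},
    {"claw": 1, "x": 0.08, "y": 0, "z": 0, "ax": 0, "ay": 0, "az": 0},
    {"claw": 1, "x": 0, "y": 0, "z": 0, "ax": 0, "ay": 0, "az": 0}
  ]
}}

```text
clock: 31.1
tcp_pos: [0.5447, 0.0092, 0.154]
orientation: [0.0, 0.015, 1.0, 0.0]
wrist_force: [-4.0, -1.9, -1.5]
finger_gap: 0.0291
```

Run:
```python
from h import *
st(); im,c=look("wrist","w25")
im,_=look("scene","c25")
cv2.imwrite("pics/c25a.png",cv2.resize(im[130:280,250:440],None,fx=4,fy=4,interpolation=cv2.INTER_CUBIC))
```

```text
t 31.1 tcp [0.5447 0.0092 0.154 ] q [0.0002 0.0153 0.9999 0.0001] gap 0.029097130909924544 F [-3.9903 -1.8834 -1.5224] j [-0.1306  0.3013 -0.2067  1.0624  0.0002 -0.0999]
```

View pics/c25a.png

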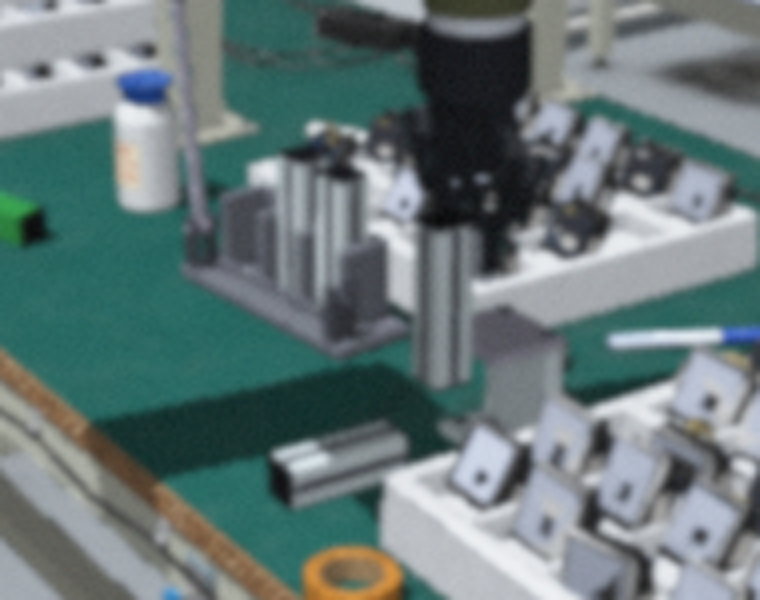

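View pics/w25.png

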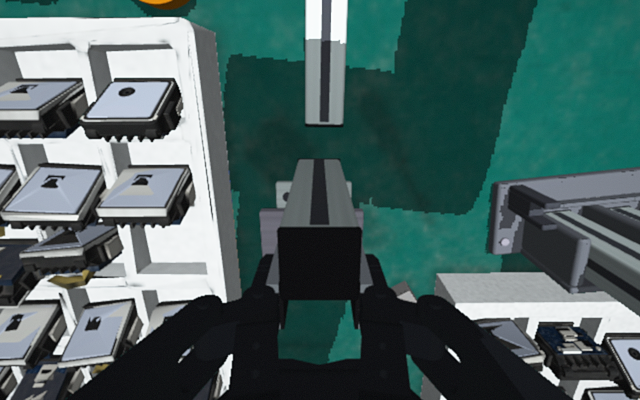

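Run:
```python
from h import *
im,K,T=load("c20")
xh=np.array([.9966,.082,0]);yh=np.array([-.082,.9966,0]);O=np.array([.5865,.2828,0])
H=O-.033*xh+.093*yh+[0,0,.048];print("hinge",H)
for a in (1.6,1.65,1.7,1.75,1.8,1.85,1.9):
    # angle 0 points to -y
    d=-np.cos(a)*yh+np.array([0,0,np.sin(a)])
    P=H+np.outer([.193,.208,.223],d); print(a,proj(K,T,P).round(1).tolist())
print(proj(K,T,H))
cv2.imwrite("pics/c20b.png",cv2.resize(im[105:205,270:330],None,fx=6,fy=6,interpolation=cv2.INTER_CUBIC))
```

```text
hinge [0.546  0.3728 0.048 ]
1.6 [[296.9, 130.2], [296.7, 125.7], [296.4, 121.0]]
1.65 [[295.2, 129.8], [294.8, 125.2], [294.4, 120.6]]
1.7 [[293.5, 129.5], [293.0, 124.9], [292.5, 120.2]]
1.75 [[291.8, 129.3], [291.2, 124.7], [290.6, 120.1]]
1.8 [[290.2, 129.3], [289.5, 124.7], [288.7, 120.1]]
1.85 [[288.6, 129.4], [287.8, 124.9], [286.9, 120.3]]
1.9 [[287.1, 129.7], [286.1, 125.2], [285.1, 120.7]]
[[299.6793 186.2773]]
```

View pics/c20b.png

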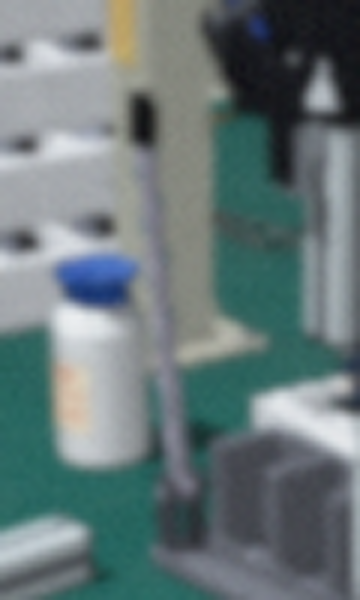

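Request:
{"op": "servo_tool", "data": {
  "increments": [
    {"claw": 1, "x": -0.4, "y": 0.2, "z": 0.3, "ax": 0, "ay": 0, "az": 0},
    {"claw": 1, "x": -0.4, "y": 0.3, "z": 1, "ax": 0, "ay": 0, "az": 0},
    {"claw": 1, "x": 0, "y": 0.5, "z": 1, "ax": 0, "ay": 0, "az": -0.5},
    {"claw": 1, "x": 0.1, "y": 0.8, "z": 1, "ax": 0, "ay": 0, "az": -0.9},
    {"claw": 1, "x": 0.1, "y": 0.8, "z": 0.6, "ax": 0, "ay": 0, "az": -0.9}
  ]
}}

```text
clock: 31.7
tcp_pos: [0.5307, 0.0754, 0.2555]
orientation: [0.003, 0.178, 0.984, 0.001]
wrist_force: [0.9, -0.9, -0.4]
finger_gap: 0.029
```

Request:
{"op": "servo_tool", "data": {
  "increments": [
    {"claw": 1, "x": 0.2, "y": 0.8, "z": 0, "ax": 0, "ay": 0, "az": -0.9},
    {"claw": 1, "x": 0.2, "y": 0.8, "z": 0, "ax": 0, "ay": 0, "az": -0.9},
    {"claw": 1, "x": 0.2, "y": 0.8, "z": 0, "ax": 0, "ay": 0, "az": -0.9},
    {"claw": 1, "x": 0.2, "y": 0.8, "z": 0, "ax": 0, "ay": 0, "az": -0.9},
    {"claw": 1, "x": 0.2, "y": 0.8, "z": 0, "ax": 0, "ay": 0, "az": -0.9}
  ]
}}

```text
clock: 32.2
tcp_pos: [0.555, 0.176, 0.2533]
orientation: [0.001, 0.473, 0.881, 0.002]
wrist_force: [0.2, -1.1, -0.9]
finger_gap: 0.029
```

Request:
{"op": "servo_tool", "data": {
  "increments": [
    {"claw": 1, "x": 0.3, "y": 0.9, "z": 0, "ax": 0, "ay": 0, "az": -0.9},
    {"claw": 1, "x": 0.3, "y": 0.9, "z": 0, "ax": 0, "ay": 0, "az": -0.9},
    {"claw": 1, "x": 0.3, "y": 0.9, "z": 0, "ax": 0, "ay": 0, "az": -0.9},
    {"claw": 1, "x": 0.2, "y": 0.9, "z": 0, "ax": 0, "ay": 0, "az": -0.9},
    {"claw": 1, "x": 0.1, "y": 0.8, "z": 0, "ax": 0, "ay": 0, "az": 0}
  ]
}}

```text
clock: 32.7
tcp_pos: [0.585, 0.2864, 0.2532]
orientation: [0.001, 0.676, 0.737, 0.002]
wrist_force: [-0.1, 1.0, -0.0]
finger_gap: 0.0293
```

Request:
{"op": "servo_tool", "data": {
  "increments": [
    {"claw": 1, "x": 0, "y": 0.7, "z": 0, "ax": 0, "ay": 0, "az": 0},
    {"claw": 1, "x": 0, "y": 0.5, "z": 0, "ax": 0, "ay": 0, "az": 0},
    {"claw": 1, "x": 0, "y": 0, "z": 0, "ax": 0, "ay": 0, "az": 0},
    {"claw": 1, "x": 0, "y": 0, "z": 0, "ax": 0, "ay": 0, "az": 0}
  ]
}}

```text
clock: 33.1
tcp_pos: [0.5842, 0.3142, 0.2518]
orientation: [0.0, 0.675, 0.738, 0.0]
wrist_force: [-1.5, 0.0, -0.6]
finger_gap: 0.0293
```

Run:
```python
from h import *
st(); im,c=look("wrist","w26")
cv2.imwrite("pics/w26a.png",cv2.resize(im[90:330,240:400],None,fx=5,fy=2.5,interpolation=cv2.INTER_CUBIC))
im,c=look("scene","c26")
cv2.imwrite("pics/c26a.png",cv2.resize(im[90:230,240:380],None,fx=5.5,fy=4.2,interpolation=cv2.INTER_CUBIC))
```

```text
t 33.1 tcp [0.5842 0.3142 0.2518] q [0.0002 0.6752 0.7377 0.0001] gap 0.029310247608535487 F [-1.4691  0.017  -0.6378] j [ 0.3727  0.4928  0.3228  1.4004 -0.0003  1.855 ]
```

View pics/w26a.png

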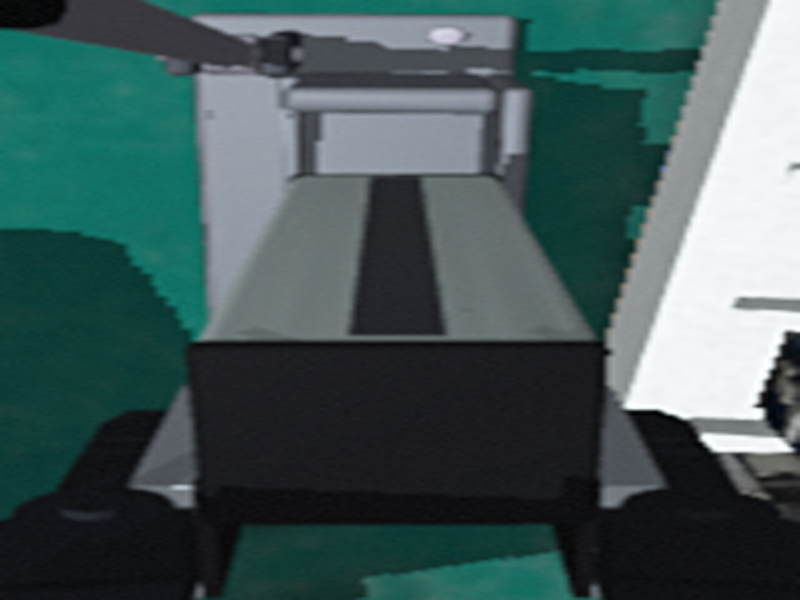

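View pics/c26a.png

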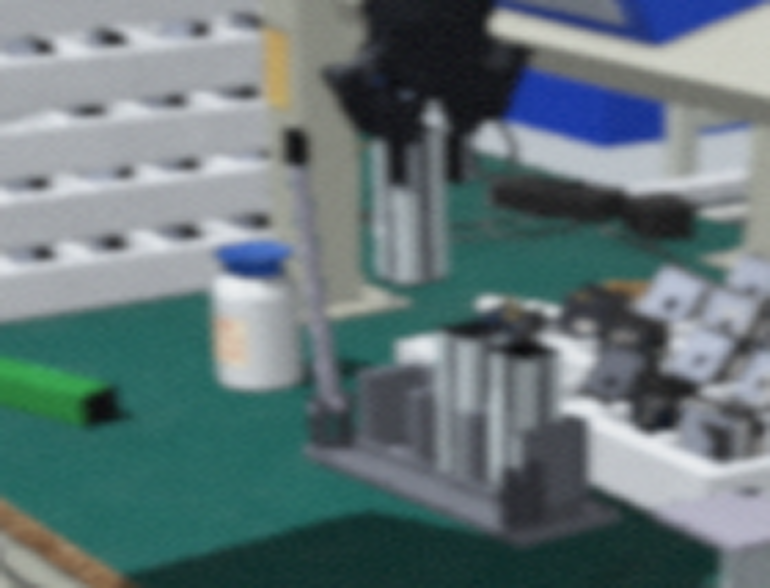

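View pics/w26.png

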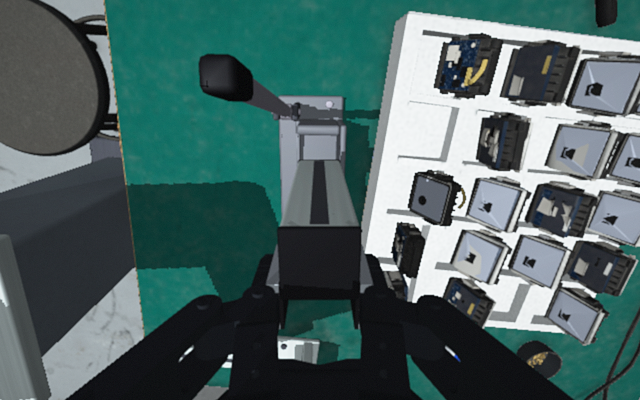

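Run:
```python
from m import *
im,K,T=load("w26")
f=lambda p:np.array(p)/np.array([5,2.5])+[240,90]-.35
held(K,T,f,[(293,178),(500,178)],[(191,343),(605,343)],.158,.278)
b=ray(K,T,[f((293,178)),f((500,178))],.158).mean(0)
print("bottom centre true",b[:2]-.015*np.array([-.087,.996]))
p=ray(K,T,[f((285,86)),f((498,86)),f((498,110)),f((285,110))],.077);print("div",p,p.mean(0),"bay3",p.mean(0)[:2]-.026*np.array([-.082,.9966]))
```

```text
bot [[0.5674 0.3483 0.158 ]
 [0.597  0.3509 0.158 ]] 0.029679954207215132 top [[0.5675 0.3523 0.278 ]
 [0.5963 0.3549 0.278 ]] 0.02886232330297521
bottom centre [0.5809 0.3645] tilt deg [-0.1588  1.9114]
bottom centre true [0.5835 0.3346]
div [[0.5598 0.3646 0.077 ]
 [0.5999 0.3681 0.077 ]
 [0.6009 0.3592 0.077 ]
 [0.5604 0.3556 0.077 ]] [0.5802 0.3619 0.077 ] bay3 [0.5824 0.336 ]
```

Request:
{"op": "servo_tool", "data": {
  "increments": [
    {"claw": 1, "x": -0.04, "y": 0.02, "z": -0.4, "ax": 0.12, "ay": 0, "az": 0},
    {"claw": 1, "x": 0, "y": 0, "z": -1, "ax": 0, "ay": 0, "az": 0},
    {"claw": 1, "x": 0, "y": 0, "z": -1, "ax": 0, "ay": 0, "az": 0},
    {"claw": 1, "x": 0, "y": 0, "z": -1, "ax": 0, "ay": 0, "az": 0},
    {"claw": 1, "x": 0, "y": 0, "z": -0.6, "ax": 0, "ay": 0, "az": 0}
  ]
}}

```text
clock: 33.7
tcp_pos: [0.5825, 0.3132, 0.1495]
orientation: [-0.006, 0.676, 0.737, 0.005]
wrist_force: [-0.1, 0.6, -0.9]
finger_gap: 0.0293
```

Request:
{"op": "servo_tool", "data": {
  "increments": [
    {"claw": 1, "x": 0, "y": 0, "z": -0.6, "ax": 0, "ay": 0, "az": 0},
    {"claw": 1, "x": 0, "y": 0, "z": -0.6, "ax": 0, "ay": 0, "az": 0},
    {"claw": 1, "x": 0, "y": 0, "z": -0.3, "ax": 0, "ay": 0, "az": 0},
    {"claw": 1, "x": 0, "y": 0, "z": -0.15, "ax": 0, "ay": 0, "az": 0}
  ]
}}

```text
clock: 34.1
tcp_pos: [0.583, 0.3139, 0.1096]
orientation: [-0.006, 0.676, 0.737, 0.006]
wrist_force: [-0.0, -0.8, 0.2]
finger_gap: 0.0294
```

Run:
```python
from h import *
st(); im,c=look("wrist","w27")
im,c=look("scene","c27")
cv2.imwrite("pics/c27a.png",cv2.resize(im[90:230,240:380],None,fx=5.5,fy=4.2,interpolation=cv2.INTER_CUBIC))
```

```text
t 34.1 tcp [0.583  0.3139 0.1096] q [-0.0059  0.6757  0.7372  0.0056] gap 0.02941526185574463 F [-0.0087 -0.8442  0.1686] j [0.366  0.5419 0.0506 1.0747 0.0155 1.8499]
```

View pics/w27.png

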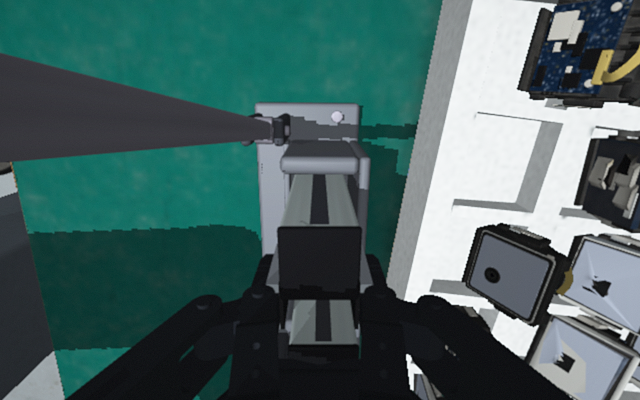

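View pics/c27a.png

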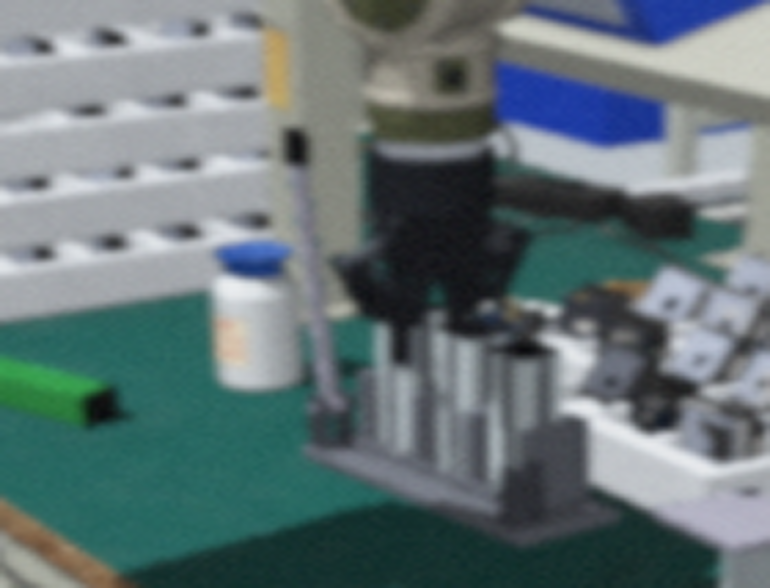

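Request:
{"op": "servo_tool", "data": {
  "increments": [
    {"claw": 1, "x": 0, "y": 0.03, "z": -0.1, "ax": 0, "ay": 0, "az": 0},
    {"claw": 1, "x": 0, "y": 0, "z": -0.1, "ax": 0, "ay": 0, "az": 0}
  ]
}}

```text
clock: 34.4
tcp_pos: [0.5839, 0.3158, 0.1061]
orientation: [-0.005, 0.675, 0.737, 0.007]
wrist_force: [-0.1, -0.6, -0.9]
finger_gap: 0.0293
```

Request:
{"op": "servo_tool", "data": {
  "increments": [
    {"claw": 1, "x": 0, "y": 0, "z": -0.08, "ax": 0, "ay": 0, "az": 0},
    {"claw": 1, "x": 0, "y": 0, "z": 0, "ax": 0, "ay": 0, "az": 0}
  ]
}}

```text
clock: 34.6
tcp_pos: [0.5841, 0.3159, 0.106]
orientation: [-0.005, 0.675, 0.738, 0.008]
wrist_force: [-3.2, -1.3, 9.3]
finger_gap: 0.0296
```

Request:
{"op": "servo_tool", "data": {
  "increments": [
    {"claw": 0.55, "x": 0, "y": 0, "z": 0, "ax": 0, "ay": 0, "az": 0},
    {"claw": 0.45, "x": 0, "y": 0, "z": 0, "ax": 0, "ay": 0, "az": 0},
    {"claw": 0.45, "x": 0, "y": 0, "z": 0, "ax": 0, "ay": 0, "az": 0},
    {"claw": 0.45, "x": 0, "y": 0, "z": 0.3, "ax": 0, "ay": 0, "az": 0},
    {"claw": 0.45, "x": 0, "y": 0, "z": 0.8, "ax": 0, "ay": 0, "az": 0}
  ]
}}

```text
clock: 35.1
tcp_pos: [0.5818, 0.3149, 0.129]
orientation: [-0.007, 0.675, 0.737, 0.004]
wrist_force: [-0.1, -0.2, -0.5]
finger_gap: 0.0473
```

Request:
{"op": "servo_tool", "data": {
  "increments": [
    {"claw": 0.45, "x": 0, "y": 0, "z": 1, "ax": -0.12, "ay": 0, "az": 0},
    {"claw": 0.45, "x": 0, "y": 0, "z": 1, "ax": 0, "ay": 0, "az": 0},
    {"claw": 0.45, "x": 0, "y": 0, "z": 1, "ax": 0, "ay": 0, "az": 0},
    {"claw": 0.45, "x": 0, "y": -0.5, "z": 1, "ax": 0, "ay": 0, "az": 0},
    {"claw": 0.45, "x": -0.3, "y": -0.8, "z": 0.5, "ax": 0, "ay": 0, "az": 0}
  ]
}}

```text
clock: 35.6
tcp_pos: [0.5771, 0.2838, 0.246]
orientation: [0.001, 0.675, 0.738, 0.002]
wrist_force: [-0.1, -0.6, 0.3]
finger_gap: 0.0474
```

Request:
{"op": "servo_tool", "data": {
  "increments": [
    {"claw": 0.45, "x": -0.5, "y": -0.8, "z": 0, "ax": 0, "ay": 0, "az": 0},
    {"claw": 0.45, "x": -0.5, "y": -0.5, "z": 0, "ax": 0, "ay": 0, "az": 0},
    {"claw": 0.45, "x": 0, "y": 0, "z": 0, "ax": 0, "ay": 0, "az": 0}
  ]
}}

```text
clock: 35.9
tcp_pos: [0.5497, 0.2492, 0.2444]
orientation: [0.0, 0.676, 0.737, -0.0]
wrist_force: [-1.0, 0.4, -0.4]
finger_gap: 0.0471
```

Run:
```python
from h import *
st(); im,c=look("wrist","w28")
im,c=look("scene","c28")
cv2.imwrite("pics/c28a.png",cv2.resize(im[90:230,240:380],None,fx=5.5,fy=4.2,interpolation=cv2.INTER_CUBIC))
```

```text
t 35.9 tcp [0.5497 0.2492 0.2444] q [ 0.0001  0.6758  0.7371 -0.0001] gap 0.0470607315287491 F [-1.0269  0.4404 -0.424 ] j [ 0.2928  0.3707  0.1183  1.3184 -0.0002  1.7769]
```

View pics/w28.png

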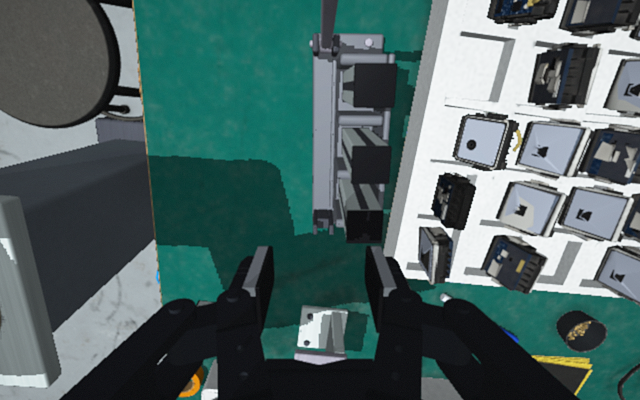

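View pics/c28a.png

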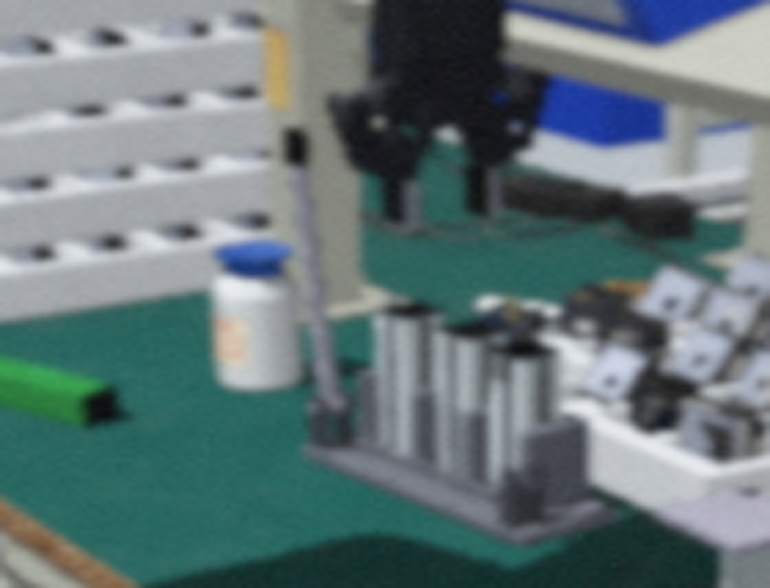

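Run:
```python
from h import *
im,K,T=load("c28")
g=lambda p:np.array(p)/np.array([5.5,4.2])+[240,90]
print("pillar base",ray(K,T,[g((380,295)),g((300,320)),g((340,312))],0))
print("bottle base",ray(K,T,[g((257,385))],0))
im,K,T=load("w28")
cv2.imwrite("pics/w28a.png",cv2.resize(im[25:255,300:410],None,fx=5,fy=2.6,interpolation=cv2.INTER_CUBIC))
im,K,T=load("w22"); print("tray edge",ray(K,T,[(600,320),(620,370)],0))
```

```text
pillar base [[ 0.7846  0.7    -0.    ]
 [ 0.698   0.6716  0.    ]
 [ 0.7338  0.6744  0.    ]]
bottle base [[0.5887 0.5416 0.    ]]
tray edge [[0.5528 0.7989 0.    ]
 [0.6318 0.8683 0.    ]]
```

View pics/w28a.png

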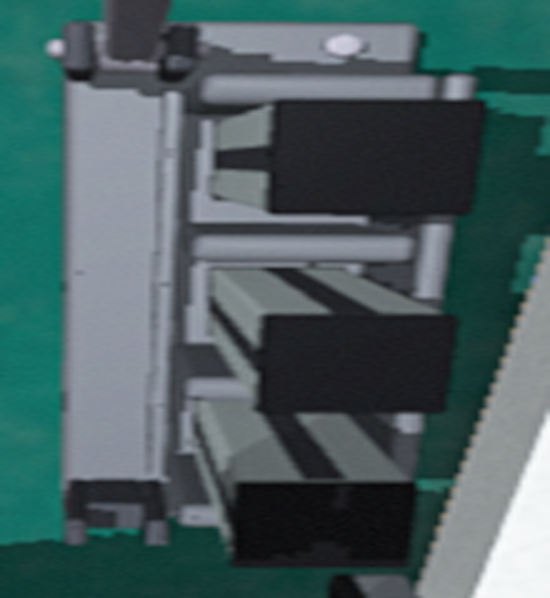

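Run:
```python
from h import *
im,K,T=load("w28")
f=lambda p:np.array(p)/np.array([5,2.6])+[300,25]-.35
O=np.array([.5865,.2828]);xh=np.array([.9966,.082]);yh=np.array([-.082,.9966])
for n,c in dict(p3=[(274,100),(485,100),(475,214),(272,213)],p2=[(262,314),(458,314),(442,412),(255,412)],p1=[(237,484),(413,484),(408,567),(235,565)]).items():
    p=ray(K,T,[f(q) for q in c],.132); m=p.mean(0)[:2]-O
    print(n,p.round(4).tolist(),"rack xy",m@xh,m@yh,"W",np.linalg.norm(p[0]-p[1]),np.linalg.norm(p[1]-p[2]))
# bases: visible bottom front corners at lip/floor
```

```text
p3 [[0.5669, 0.3524, 0.132], [0.5965, 0.355, 0.132], [0.6001, 0.3255, 0.132], [0.5703, 0.3231, 0.132]] rack xy 0.0015927349126447735 0.056251062774571085 W 0.0296978543298679 0.02975851862076049
p2 [[0.5724, 0.2946, 0.132], [0.6022, 0.2972, 0.132], [0.6046, 0.2671, 0.132], [0.5749, 0.2645, 0.132]] rack xy 0.0018558769059026194 -0.0021076201937713025 W 0.029987320227476435 0.030125211417972766
p1 [[0.5748, 0.2407, 0.132], [0.6036, 0.2432, 0.132], [0.6073, 0.2141, 0.132], [0.5778, 0.2122, 0.132]] rack xy -0.0001430735804735201 -0.0554370831638423 W 0.02892690783030664 0.0293544829447416
```

Request:
{"op": "servo_tool", "data": {
  "increments": [
    {"claw": 1, "x": -0.9, "y": 0, "z": 0.1, "ax": 0, "ay": 0, "az": 0},
    {"claw": 1, "x": -0.9, "y": 0, "z": 0.1, "ax": 0, "ay": 0, "az": 0},
    {"claw": 1, "x": -0.9, "y": 0.3, "z": 0.1, "ax": 0, "ay": 0, "az": 0},
    {"claw": 1, "x": -0.9, "y": 0.7, "z": 0, "ax": 0, "ay": 0, "az": 0},
    {"claw": 1, "x": -0.8, "y": 0.9, "z": 0, "ax": 0, "ay": 0, "az": 0}
  ]
}}

```text
clock: 36.5
tcp_pos: [0.4405, 0.2988, 0.251]
orientation: [0.0, 0.676, 0.737, 0.0]
wrist_force: [0.0, 1.1, 0.1]
finger_gap: -0.0002
```

Request:
{"op": "servo_tool", "data": {
  "increments": [
    {"claw": 1, "x": 0, "y": 1, "z": 0, "ax": 0, "ay": 0, "az": 0},
    {"claw": 1, "x": 0, "y": 1, "z": 0, "ax": 0, "ay": 0, "az": 0},
    {"claw": 1, "x": 0, "y": 1, "z": 0, "ax": 0, "ay": 0, "az": 0},
    {"claw": 1, "x": 0, "y": 1, "z": 0, "ax": 0, "ay": 0, "az": 0},
    {"claw": 1, "x": 0, "y": 1, "z": 0, "ax": 0, "ay": 0, "az": 0}
  ]
}}

```text
clock: 37.0
tcp_pos: [0.441, 0.4251, 0.2506]
orientation: [0.0, 0.675, 0.738, 0.0]
wrist_force: [0.2, -0.4, 0.0]
finger_gap: 0.0
```

Request:
{"op": "servo_tool", "data": {
  "increments": [
    {"claw": 1, "x": 0.2, "y": 0.35, "z": 0, "ax": 0, "ay": 0, "az": 0},
    {"claw": 1, "x": 0.8, "y": 0, "z": 0, "ax": 0, "ay": 0, "az": 0},
    {"claw": 1, "x": 0.8, "y": 0, "z": 0, "ax": 0, "ay": 0, "az": 0},
    {"claw": 1, "x": 0, "y": 0, "z": 0, "ax": 0, "ay": 0, "az": 0}
  ]
}}

```text
clock: 37.4
tcp_pos: [0.4882, 0.4318, 0.2498]
orientation: [0.0, 0.676, 0.737, 0.0]
wrist_force: [-0.0, -0.1, 0.2]
finger_gap: -0.0002
```

Run:
```python
from h import *
st(); im,c=look("wrist","w29")
im,c=look("scene","c29")
cv2.imwrite("pics/c29a.png",cv2.resize(im[90:230,220:380],None,fx=5,fy=4.2,interpolation=cv2.INTER_CUBIC))
```

```text
t 37.4 tcp [0.4882 0.4318 0.2498] q [0.0004 0.6759 0.737  0.0001] gap -0.00023806156669431747 F [-0.0317 -0.0912  0.2308] j [ 0.6013  0.4683  0.2794  1.3815 -0.0007  2.0856]
```

View pics/w29.png

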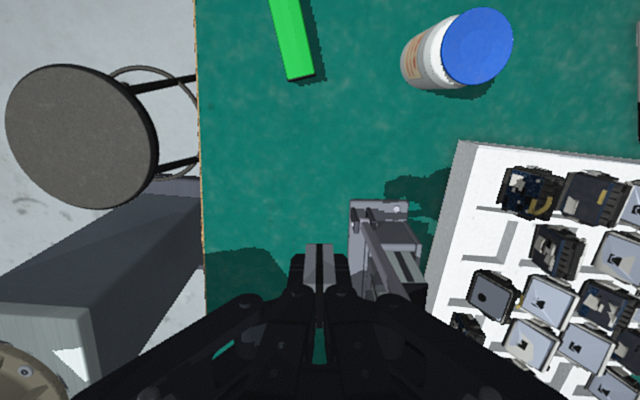

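View pics/c29a.png

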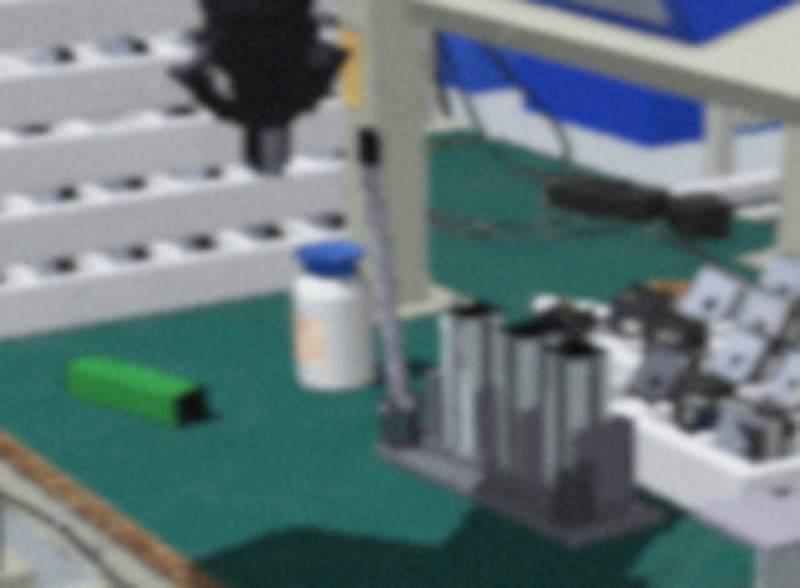

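Request:
{"op": "servo_tool", "data": {
  "increments": [
    {"claw": 1, "x": 0.8, "y": 0, "z": 0.1, "ax": 0, "ay": 0, "az": 0},
    {"claw": 1, "x": 0.8, "y": 0, "z": 0, "ax": 0, "ay": 0, "az": 0},
    {"claw": 1, "x": 0.53, "y": 0, "z": 0, "ax": 0, "ay": 0, "az": 0},
    {"claw": 1, "x": 0, "y": 0, "z": 0, "ax": 0, "ay": 0, "az": 0}
  ]
}}

```text
clock: 37.9
tcp_pos: [0.5397, 0.4314, 0.2529]
orientation: [0.0, 0.676, 0.737, -0.0]
wrist_force: [0.5, -0.3, -0.8]
finger_gap: 0.0004
```

Run:
```python
from h import *
st()
s=env.get_state()["tcp_pos"]
O=np.array([.5865,.2828,0]);xh=np.array([.9966,.082,0]);yh=np.array([-.082,.9966,0])
d=s-O; print("rack",d@xh,d@yh,s[2])
a=np.linspace(1.68,0,19)
r=np.linspace(.19,.222,19)
y=.093-r*np.cos(a)+.0065*np.sin(a)+.011
z=.048+r*np.sin(a)+.0065*np.cos(a)+.017
x=np.linspace(-.033,-.036,19)
P=O+np.outer(x,xh)+np.outer(y,yh)+np.outer(z,[0,0,1])
print(np.c_[a,P]); print((np.diff(P,axis=0)/.025).round(2).tolist())
```

```text
t 37.9 tcp [0.5397 0.4314 0.2529] q [ 0.      0.6757  0.7372 -0.0001] gap 0.0004396103929209148 F [ 0.5233 -0.2996 -0.7526] j [ 0.5583  0.5549  0.4264  1.4425 -0.0001  2.0422]
rack -0.034415919636909084 0.15194741626449607 0.2529019361524412
[[1.68   0.5429 0.4108 0.2532]
 [1.5867 0.5441 0.3932 0.2567]
 [1.4933 0.5454 0.3752 0.2585]
 [1.4    0.5468 0.357  0.2586]
 [1.3067 0.5481 0.3387 0.257 ]
 [1.2133 0.5495 0.3204 0.2536]
 [1.12   0.5508 0.3024 0.2485]
 [1.0267 0.5521 0.2847 0.2416]
 [0.9333 0.5533 0.2677 0.233 ]
 [0.84   0.5545 0.2514 0.2227]
 [0.7467 0.5556 0.236  0.2109]
 [0.6533 0.5566 0.2217 0.1975]
 [0.56   0.5575 0.2086 0.1828]
 [0.4667 0.5583 0.1968 0.1667]
 [0.3733 0.559  0.1865 0.1494]
 [0.28   0.5595 0.1778 0.1311]
 [0.1867 0.5599 0.1708 0.1119]
 [0.0933 0.5602 0.1656 0.092 ]
 [0.     0.5603 0.1622 0.0715]]
[[0.05, -0.7, 0.14], [0.05, -0.72, 0.07], [0.05, -0.73, 0.0], [0.05, -0.73, -0.06], [0.05, -0.73, -0.14], [0.05, -0.72, -0.21], [0.05, -0.7, -0.28], [0.05, -0.68, -0.34], [0.05, -0.65, -0.41], [0.04, -0.62, -0.47], [0.04, -0.57, -0.53], [0.04, -0.52, -0.59], [0.03, -0.47, -0.64], [0.03, -0.41, -0.69], [0.02, -0.35, -0.73], [0.02, -0.28, -0.77], [0.01, -0.21, -0.8], [0.0, -0.13, -0.82]]
```

Request:
{"op": "servo_tool", "data": {
  "increments": [
    {"claw": 1, "x": 0.1, "y": -0.82, "z": 0, "ax": 0, "ay": 0, "az": 0},
    {"claw": 1, "x": 0.05, "y": -0.7, "z": 0.14, "ax": 0, "ay": 0, "az": 0},
    {"claw": 1, "x": 0.05, "y": -0.72, "z": 0.07, "ax": 0, "ay": 0, "az": 0},
    {"claw": 1, "x": 0.05, "y": -0.73, "z": 0, "ax": 0, "ay": 0, "az": 0},
    {"claw": 1, "x": 0.05, "y": -0.73, "z": -0.06, "ax": 0, "ay": 0, "az": 0}
  ]
}}

```text
clock: 38.4
tcp_pos: [0.5461, 0.338, 0.2581]
orientation: [0.0, 0.675, 0.738, 0.001]
wrist_force: [-0.8, 1.2, -0.2]
finger_gap: -0.0002
```

Run:
```python
from h import *
st()
im,c=look("scene","c30")
cv2.imwrite("pics/c30a.png",cv2.resize(im[90:230,220:380],None,fx=5,fy=4.2,interpolation=cv2.INTER_CUBIC))
```

```text
t 38.4 tcp [0.5461 0.338  0.2581] q [0.0001 0.6753 0.7375 0.0006] gap -0.00020437678012032493 F [-0.7569  1.2133 -0.1944] j [0.4292 0.4464 0.2653 1.3884 0.0002 1.9121]
```

View pics/c30a.png

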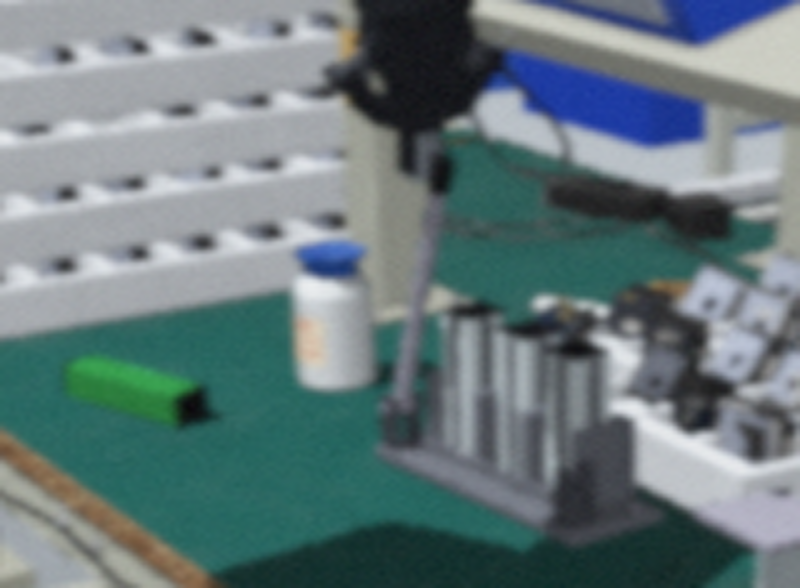

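Request:
{"op": "servo_tool", "data": {
  "increments": [
    {"claw": 1, "x": 0.05, "y": -0.73, "z": -0.16, "ax": 0, "ay": 0, "az": 0},
    {"claw": 1, "x": 0.05, "y": -0.72, "z": -0.23, "ax": 0, "ay": 0, "az": 0},
    {"claw": 1, "x": 0.05, "y": -0.7, "z": -0.3, "ax": 0, "ay": 0, "az": 0},
    {"claw": 1, "x": 0.05, "y": -0.68, "z": -0.34, "ax": 0, "ay": 0, "az": 0},
    {"claw": 1, "x": 0.05, "y": -0.65, "z": -0.41, "ax": 0, "ay": 0, "az": 0}
  ]
}}

```text
clock: 38.95
tcp_pos: [0.5525, 0.2513, 0.2218]
orientation: [0.0, 0.675, 0.737, 0.001]
wrist_force: [-0.5, -0.0, -0.2]
finger_gap: 0.0002
```

Request:
{"op": "servo_tool", "data": {
  "increments": [
    {"claw": 1, "x": 0.04, "y": -0.62, "z": -0.47, "ax": 0, "ay": 0, "az": 0},
    {"claw": 1, "x": 0.04, "y": -0.57, "z": -0.53, "ax": 0, "ay": 0, "az": 0},
    {"claw": 1, "x": 0.04, "y": -0.52, "z": -0.59, "ax": 0, "ay": 0, "az": 0},
    {"claw": 1, "x": 0, "y": 0, "z": 0, "ax": 0, "ay": 0, "az": 0}
  ]
}}

```text
clock: 39.35
tcp_pos: [0.5542, 0.2076, 0.1799]
orientation: [-0.001, 0.676, 0.737, -0.001]
wrist_force: [0.4, 0.4, 1.3]
finger_gap: -0.0001
```

Run:
```python
from h import *
st()
im,c=look("scene","c31")
cv2.imwrite("pics/c31a.png",cv2.resize(im[90:230,220:380],None,fx=5,fy=4.2,interpolation=cv2.INTER_CUBIC))
```

```text
t 39.35 tcp [0.5542 0.2076 0.1799] q [-0.0008  0.6762  0.7367 -0.0015] gap -5.353471712783825e-05 F [0.4265 0.3683 1.2899] j [ 0.2229  0.3752 -0.0343  1.1647 -0.0003  1.708 ]
```

View pics/c31a.png

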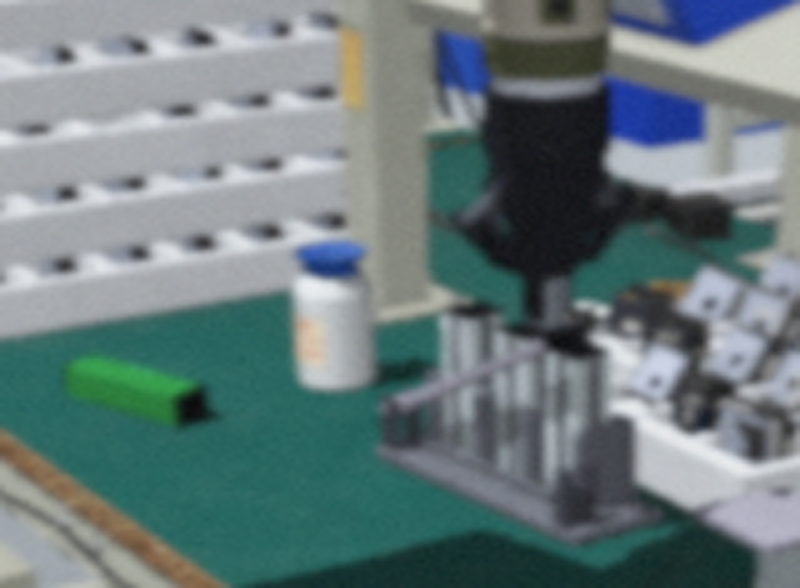

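Request:
{"op": "servo_tool", "data": {
  "increments": [
    {"claw": 1, "x": 0.08, "y": -0.45, "z": -0.55, "ax": 0, "ay": 0, "az": 0},
    {"claw": 1, "x": 0.05, "y": -0.41, "z": -0.69, "ax": 0, "ay": 0, "az": 0},
    {"claw": 1, "x": 0.02, "y": -0.35, "z": -0.73, "ax": 0, "ay": 0, "az": 0},
    {"claw": 1, "x": 0.02, "y": -0.28, "z": -0.77, "ax": 0, "ay": 0, "az": 0},
    {"claw": 1, "x": 0, "y": 0, "z": 0, "ax": 0, "ay": 0, "az": 0}
  ]
}}

```text
clock: 39.9
tcp_pos: [0.5586, 0.172, 0.1115]
orientation: [-0.001, 0.675, 0.737, -0.001]
wrist_force: [-1.6, 0.1, -0.4]
finger_gap: 0.0001
```

Run:
```python
from h import *
st()
im,c=look("scene","c32")
cv2.imwrite("pics/c32a.png",cv2.resize(im[130:260,260:400],None,fx=5.5,fy=4.5,interpolation=cv2.INTER_CUBIC))
```

```text
t 39.9 tcp [0.5586 0.172  0.1115] q [-0.001   0.6755  0.7374 -0.0012] gap 7.523707028405234e-05 F [-1.6091  0.0711 -0.3597] j [ 0.1614  0.4075 -0.162   1.0044  0.0001  1.6446]
```

View pics/c32a.png

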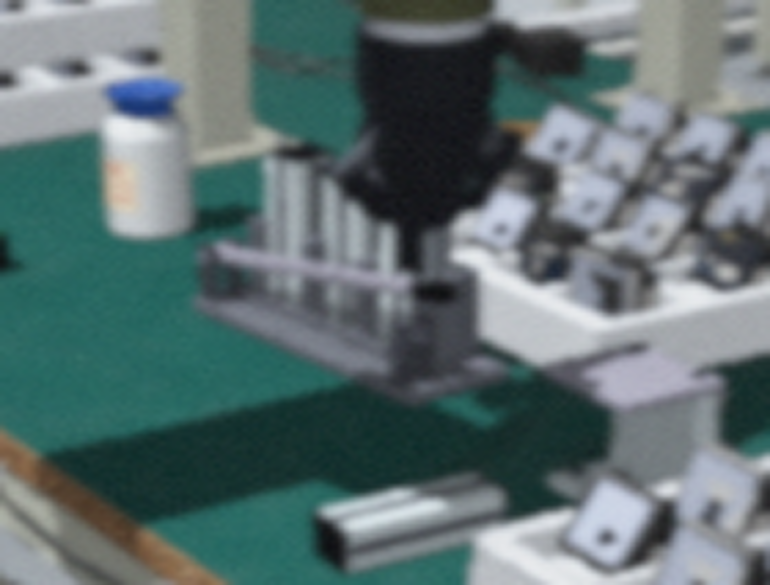

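Request:
{"op": "servo_tool", "data": {
  "increments": [
    {"claw": 1, "x": 0.03, "y": -0.26, "z": -0.5, "ax": 0, "ay": 0, "az": 0},
    {"claw": 1, "x": 0, "y": -0.18, "z": -0.4, "ax": 0, "ay": 0, "az": 0},
    {"claw": 1, "x": 0, "y": -0.08, "z": -0.3, "ax": 0, "ay": 0, "az": 0},
    {"claw": 1, "x": 0, "y": 0, "z": -0.25, "ax": 0, "ay": 0, "az": 0}
  ]
}}

```text
clock: 40.35
tcp_pos: [0.5606, 0.1589, 0.0759]
orientation: [-0.0, 0.675, 0.737, -0.0]
wrist_force: [0.5, -0.2, -0.6]
finger_gap: -0.0002
```

Request:
{"op": "servo_tool", "data": {
  "increments": [
    {"claw": 1, "x": 0, "y": 0, "z": -0.12, "ax": 0, "ay": 0, "az": 0},
    {"claw": 1, "x": 0, "y": 0, "z": 0, "ax": 0, "ay": 0, "az": 0}
  ]
}}

```text
clock: 40.55
tcp_pos: [0.5604, 0.1593, 0.073]
orientation: [-0.0, 0.675, 0.738, -0.0]
wrist_force: [0.3, 0.3, -0.8]
finger_gap: -0.0
```

Run:
```python
from h import *
st()
im,c=look("scene","c33")
cv2.imwrite("pics/c33a.png",cv2.resize(im[130:260,260:400],None,fx=5.5,fy=4.5,interpolation=cv2.INTER_CUBIC))
look("wrist","w33")
```

```text
t 40.55 tcp [0.5604 0.1593 0.073 ] q [-0.0003  0.6753  0.7375 -0.0003] gap -1.260738651061915e-05 F [ 0.3129  0.2963 -0.8443] j [ 0.1391  0.4369 -0.2207  0.9141  0.0001  1.6219]
```

View pics/c33a.png

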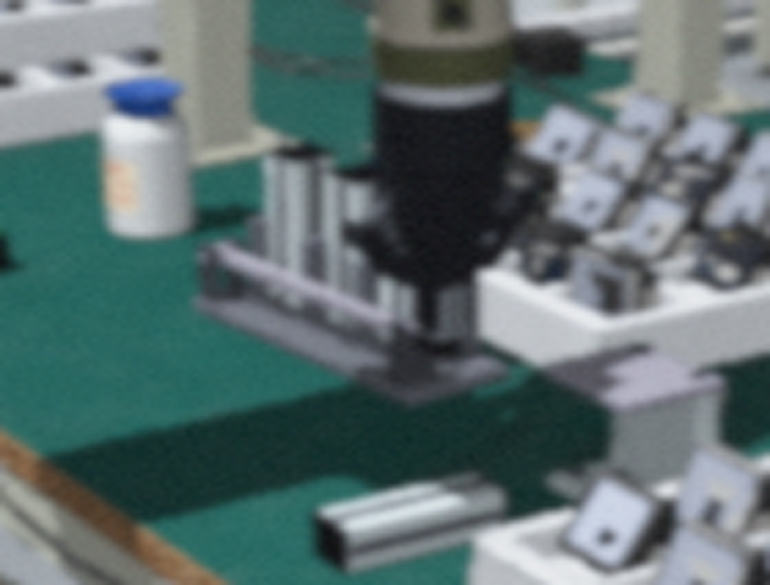

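View pics/w33.png

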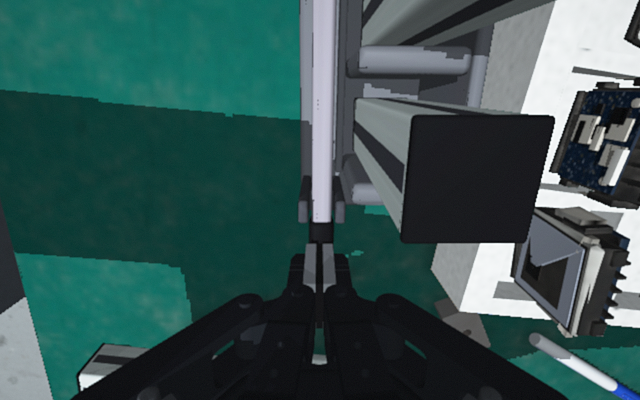

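Request:
{"op": "servo_tool", "data": {
  "increments": [
    {"claw": 1, "x": 0, "y": 0, "z": -0.1, "ax": 0, "ay": 0, "az": 0},
    {"claw": 1, "x": 0, "y": 0, "z": 0, "ax": 0, "ay": 0, "az": 0}
  ]
}}

```text
clock: 40.85
tcp_pos: [0.5613, 0.1594, 0.0716]
orientation: [0.0, 0.675, 0.738, 0.001]
wrist_force: [0.4, 0.3, 0.5]
finger_gap: 0.0001
```

Request:
{"op": "servo_tool", "data": {
  "increments": [
    {"claw": 1, "x": 0, "y": 0, "z": -0.1, "ax": 0, "ay": 0, "az": 0},
    {"claw": 1, "x": 0, "y": 0, "z": 0, "ax": 0, "ay": 0, "az": 0}
  ]
}}

```text
clock: 41.05
tcp_pos: [0.5615, 0.1594, 0.0711]
orientation: [0.001, 0.675, 0.738, 0.001]
wrist_force: [-4.2, -1.0, 14.1]
finger_gap: 0.0001
```

Request:
{"op": "servo_tool", "data": {
  "increments": [
    {"claw": 1, "x": 0, "y": 0, "z": 0.4, "ax": 0, "ay": 0, "az": 0},
    {"claw": 1, "x": 0, "y": -0.2, "z": 1, "ax": 0, "ay": 0, "az": 0},
    {"claw": 1, "x": 0, "y": -0.2, "z": 1, "ax": 0, "ay": 0, "az": 0},
    {"claw": 1, "x": 0, "y": -0.2, "z": 1, "ax": 0, "ay": 0, "az": 0},
    {"claw": 1, "x": 0, "y": 0, "z": 1, "ax": 0, "ay": 0, "az": 0}
  ]
}}

```text
clock: 41.55
tcp_pos: [0.5606, 0.1437, 0.1796]
orientation: [0.0, 0.676, 0.737, -0.0]
wrist_force: [0.8, 1.0, -1.6]
finger_gap: -0.0001
```

Request:
{"op": "servo_tool", "data": {
  "increments": [
    {"claw": 1, "x": -0.3, "y": 0.5, "z": 1, "ax": 0, "ay": 0, "az": 0},
    {"claw": 1, "x": -0.3, "y": 0.5, "z": 1, "ax": 0, "ay": 0, "az": 0},
    {"claw": 1, "x": 0, "y": 0.5, "z": 0, "ax": 0, "ay": 0, "az": 0},
    {"claw": 1, "x": 0, "y": 0, "z": 0, "ax": 0, "ay": 0, "az": 0},
    {"claw": 1, "x": 0, "y": 0, "z": 0, "ax": 0, "ay": 0, "az": 0}
  ]
}}

```text
clock: 42.05
tcp_pos: [0.5453, 0.1818, 0.2273]
orientation: [-0.0, 0.675, 0.738, -0.001]
wrist_force: [1.0, 0.2, 0.5]
finger_gap: 0.0003
```

Run:
```python
from h import *
st()
im,c=look("scene","c34")
cv2.imwrite("pics/c34a.png",cv2.resize(im[130:260,260:400],None,fx=5.5,fy=4.5,interpolation=cv2.INTER_CUBIC))
look("wrist","w34")
```

```text
t 42.05 tcp [0.5453 0.1818 0.2273] q [-0.0004  0.675   0.7378 -0.0008] gap 0.0003104459266424104 F [1.0266 0.1533 0.5366] j [ 0.1823  0.3206  0.005   1.2569 -0.0004  1.6643]
```

View pics/c34a.png

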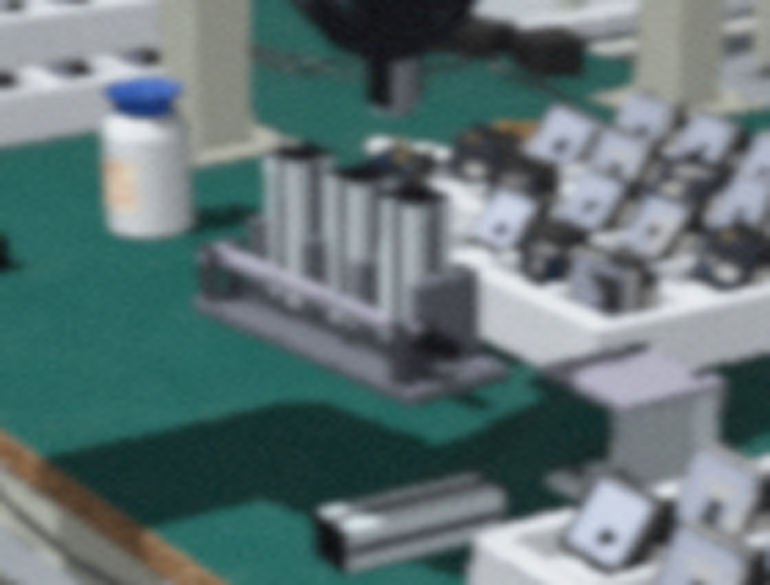

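View pics/w34.png

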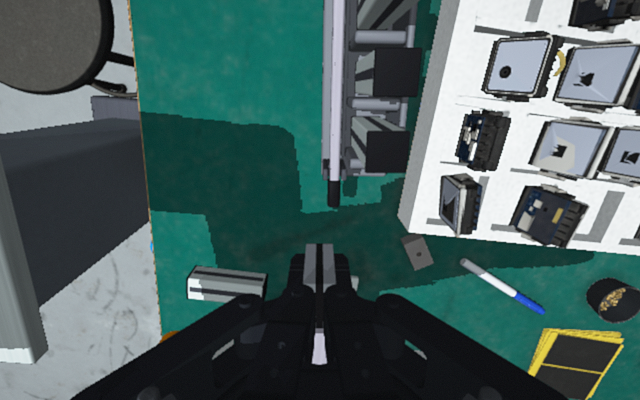

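Run:
```python
from h import *
O=np.array([.5865,.2828,0]);xh=np.array([.9966,.082,0]);yh=np.array([-.082,.9966,0])
H=O-.033*xh+.093*yh+[0,0,.048]
for n in("w34","c34"):
    im,K,T=load(n)
    for a in(0,.05,.1):
        P=H+np.outer([.0,.193,.208,.223],-np.cos(a)*yh+np.array([0,0,np.sin(a)]));print(n,a,proj(K,T,P).round(1).tolist())
im,_,_=load("c34");cv2.imwrite("pics/c34b.png",cv2.resize(im[170:225,290:360],None,fx=10,fy=10,interpolation=cv2.INTER_CUBIC))
```

```text
w34 0 [[339.8, -50.2], [334.3, 178.5], [334.0, 192.5], [333.7, 206.1]]
w34 0.05 [[339.8, -50.2], [334.8, 181.0], [334.5, 195.6], [334.1, 209.8]]
w34 0.1 [[339.8, -50.2], [335.3, 183.1], [335.0, 198.4], [334.7, 213.2]]
c34 0 [[299.7, 186.3], [336.0, 204.6], [339.1, 206.1], [342.3, 207.7]]
c34 0.05 [[299.7, 186.3], [336.0, 201.7], [339.1, 203.0], [342.2, 204.3]]
c34 0.1 [[299.7, 186.3], [335.8, 198.7], [338.9, 199.8], [342.1, 200.9]]
```

View pics/c34b.png

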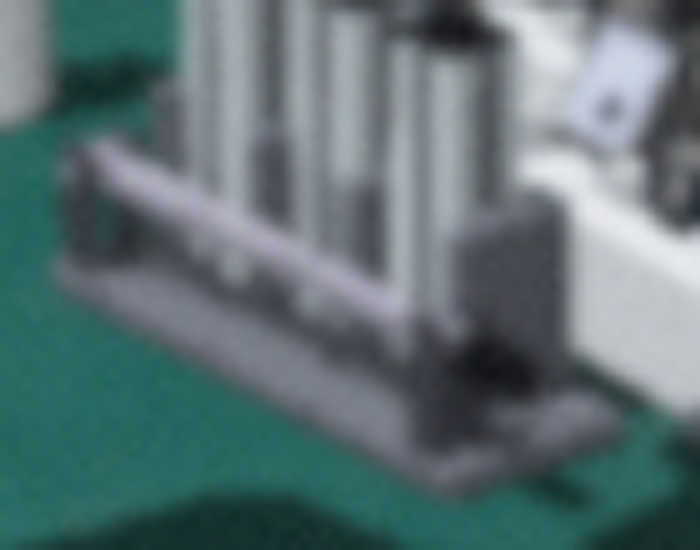

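```bash
python3 -c "
from workcell import env
print(env.hand_in()); print(env.get_state()['clock'])"
```

```text
the job is handed in; nothing more can be done
None
the job is handed in; nothing more can be done
```

I swivelled three long posts upright under the lip of the turning stop and stood them in bays 1, 2 and 3. I then pushed the bar down into its catch and handed the job in at about 42 s of the 210 s allowed. The simulator gave no verdict.

**Posts:** The last wrist view that measured all three, taken before the bar was closed, put their tops at about (0, −55), (2, −2) and (2, 56) mm in the rack's x, y. The scene view after closing still shows them upright.

**Bar:** The press on the grip ended at about 14 N. The grip then appeared within 1 px of where it should be for angle 0 in both the wrist and scene cameras.

**Other items:** The one short post I found is still lying on the bench. I did not go near the tape roll, screwdriver, bottle or green look-alike. The final views show the bottle in place, but I made no measured check of the roll, screwdriver or green piece at the end.

**Readings that disagreed:** While I held the posts, the wrist camera suggested they leaned about 2 to 4°, whereas the scene camera showed them close to vertical. I did not measure tilt again after release. The rack position came from several views that agreed to within 2–3 mm.

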